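# Pack the painted sample boards and close the case

### The arm

A 7-joint arm with a two-finger parallel gripper is mounted at the origin on the work surface. World frame = base frame: x ahead of the robot, y to its left, z up, the work surface at z = 0. Lengths are in m, angles in rad, forces in N, time in s.
With the tool pointing down it reaches from about 0.425 to 0.875 m from the base axis. Payload 4.7 kg.
Tool frame: the origin (TCP) lies at the very end of the fingers, on their centre line; the grasp point (between the pads) lies 19 mm behind it; z points along the fingers, y is the line along which they close (so a half turn about z gives the same grasp; the last joint's range is limited). The gripper opens to 87 mm and grips with 3 to 60 N. Pads are 19 mm wide; open, the fingers measure 117 mm over their backs; the gripper's body (75 mm by 190 mm) begins 51 mm behind the grasp point.
Start: joints at [-1.18, 0.321, -0.07, 1.45, 0.023, 1.371, -0.057], TCP at [0.239, 0.604, 0.195] pointing down, gripper open.
Joint ranges: [-2.86, 2.86], [-0.3, 2.09], [-1.38, 1.24], [0.06, 2.45], [-1.56, 4.7], [0.09, 2.05], [-2.69, 2.69]. Speed limits (rad/s): [2.57, 2.57, 3.14, 3.14, 3.14, 3.14, 3.14].

### API

Orientations are given as a rotation vector (axis times angle).
In Python, from bench import ctrl, vision gives the robot as it stands.
- The arm moves only by the tool jog_arm, never from a script. Its argument "increments" is a list of rows, each an object of numbers: "tx", "ty", "tz": the shift along the tool's x, y, z in mm; "wx", "wy", "wz": the turn, a rotation vector about the tool's x, y, z in rad; "gripper": the opening, from 0 (shut) to 1 (fully open). In form: [{"tx": .., "ty": .., "tz": .., "wx": .., "wy": .., "wz": .., "gripper": ..}, ...]. A call has exactly 5 rows; each row is the pose to reach, as a shift and turn from the pose commanded when the call began, along the tool's axes at that moment; what a row does not reach only later rows make up. A row lasts 1/12 s, in which the tool goes at most 41.7 mm and 7.16 degrees, less where a joint would pass 70% of its speed; a pose out of reach is approached as far as the arm can. A call with a gripper value outside its range is refused whole. The fingers move at their own pace and stop on an object; "grip_force" is the grip in N (left out, the last holds). Time passes only in rows, so rows that repeat a pose let the fingers close, or fill a call up. It gives the time, the measured TCP pose, the force, the opening and the grip force at its end, in the units of the state.
- ctrl.get_state(): the state, without advancing time (a new reading comes with each control period).
- vision.get_image(name): name is "side" or "top" or "wrist"; returns a dict with "color" (400x640x3 uint8, blue, green, red), "fx", "fy", "cx", "cy" (pixels), "extrinsics" (4x4, takes a point from world to camera coordinates). Camera axes: x right, y down, z forward; pixel columns grow to the right and rows downward; lengths in m; the calibration is good to about 2 mm. The wrist camera is an equidistant fisheye: a pixel r from the principal point sees the ray r / f radians off the axis. A picture is of the moment at which its call begins. There is no depth.
- ctrl.close_job(): hands the job in; it is judged then, once.
Trained networks look in the newest picture that a camera, given by its name, has taken for a name from the list of things; names that differ only in an ending like _2 or _b are one class to them, and where a whole thing is asked for, a point or a joint stands for the part that bears it (a point fixed in the world has none). Each returns a list of dicts, best first, with "conf" (0 to 1); they miss things now and then, are a little off and sometimes report something else, mostly with a low value. They report only what shows in the picture. A call takes as long as a camera call. They do not tell look-alikes from the thing itself.
- vision.spot_in(camera, thing): "bbox" ([left, top, right, bottom] in pixels, round what is visible of it).
The state is a dict: "time": time; "joint_positions": joint angles; "qd": joint speeds; "joint_torque": joint torques, N m; "position": TCP position; "tool_rot": TCP orientation; "ft_force": force on the tool from outside, world axes, zero at the start; "torque": the same for the moment, N m; "grip_width": opening from 0.0 (shut) to 1.0 (fully open); "grip_force": force on a finger pad.
Only numpy, scipy, OpenCV 4.12 (cv2) and the standard library are available. Lean on these libraries where they do the work, as an engineer would, in place of code of your own. Each camera call takes 0.05 s, during which the arm holds its last target. There are 200 camera calls.

### The job

Draw every finished sample board (the ones with a coloured tab) out of the stack leaning on the rest and stand each one in the slots of the wooden case, leaving the plain white boards leaning where they are. Then put the lid squarely on the case and, when it is fully seated, swing both clamp arms down flat over it. Leave the other things on the bench alone.

Things in the scene. Friction and masses are not known exactly. Their poses are not given: they have to be found in the camera images.
- board_red: finished sample board with a red tab and a red band, painted as brick; may be absent. Board 8 mm thick (its x) x 130 wide (its y) x 90 high (its z), 85 g; the tab stands on its top edge: 8 thick x 22 wide x 37 high (z 90 to 127 mm), centred at y = -48 mm. Origin: centre of the bottom edge. At the start it leans in the stack, top towards the rest
- board_blue: finished sample board with a blue tab and a blue band, painted as tile; may be absent. Board 8 mm thick (its x) x 130 wide (its y) x 90 high (its z), 85 g; the tab stands on its top edge: 8 thick x 22 wide x 37 high (z 90 to 127 mm), centred at y = -16 mm. Origin: centre of the bottom edge. At the start it leans in the stack, top towards the rest
- board_green: finished sample board with a green tab and a green band, painted as marble; may be absent. Board 8 mm thick (its x) x 130 wide (its y) x 90 high (its z), 85 g; the tab stands on its top edge: 8 thick x 22 wide x 37 high (z 90 to 127 mm), centred at y = 16 mm. Origin: centre of the bottom edge. At the start it leans in the stack, top towards the rest
- board_yellow: finished sample board with a yellow tab and a yellow band, painted as dark wood; may be absent. Board 8 mm thick (its x) x 130 wide (its y) x 90 high (its z), 85 g; the tab stands on its top edge: 8 thick x 22 wide x 37 high (z 90 to 127 mm), centred at y = 48 mm. Origin: centre of the bottom edge. At the start it leans in the stack, top towards the rest
- plain_a: plain white primed board without a tab, 8 mm thick (x) x 130 wide (y) x 90 high (z), 85 g; leans in the same stack and stays there; a flick tips it over. Origin: centre of the bottom edge
- plain_b: plain white primed board without a tab, 8 mm thick (x) x 130 wide (y) x 90 high (z), 85 g; leans in the same stack and stays there; a flick tips it over. Origin: centre of the bottom edge
- rest: fixed plywood rest (low upright wall), 170 mm wide (y) x 83 high x 18 thick, feet on its robot side. Origin: on the table, centre of the foot of its +x face. The boards lean on that face, 12 degrees or more, one before the other, in any order; their tabs are staggered across the width, so each tab stands free above all board tops
- case: fixed open wooden case, outside 120 mm (x) x 162 (y) x 146 high, walls and floor 6 thick (inner floor z = 6). Dividers 4 thick, tops at z = 66, along y at x = -28, 0, 28 make four slots 24 wide centred at x = -42, -14, 14, 42, 150 long; a board stands in one on its bottom edge, width along y. A metal block sticks out 14 mm at the top of each y end. Origin: centre of the underside
- lid: loose wooden lid, plate 120 mm (x) x 162 (y) x 8, 300 g. Origin: centre of plate underside. Two cleats below, 8 deep, 140 long, fit inside the case with 5 mm play; lid on: origin at z = 146 in the case frame, axes parallel to its axes (either way round). Black handle bar on top along y: 14 wide (x) x 70 long x 12 high, middle 44 mm above the origin, posts at y = -30, 30
- clamp_left (a joint): clamp arm at the case's +y end: steel arm, red end, 45 mm long, 20 wide, 8 thick. Hinge axis along the case's x. 0 = lying flat inwards, 1 mm above the seated lid; 1.57 = upright; starts at 2.1 to 2.35, leaning outwards, so its tip must first rise as it swings in: lift it round the hinge, a purely level push may jam. It stays where it is left (friction 0.06 N m: about 2 N at the tip)
- clamp_left_hinge (a point): hinge of the clamp at the case's +y end: x = 0, y = +91 mm, z = 159 mm in the case's frame
- clamp_left_tip (a point): free end of that clamp arm, 45 mm from the hinge, mid thickness
- clamp_right (a joint): clamp arm at the case's -y end: steel arm, red end, 45 mm long, 20 wide, 8 thick. Hinge axis along the case's x. 0 = lying flat inwards, 1 mm above the seated lid; 1.57 = upright; starts at 2.1 to 2.35, leaning outwards, so its tip must first rise as it swings in: lift it round the hinge, a purely level push may jam. It stays where it is left (friction 0.06 N m: about 2 N at the tip)
- clamp_right_hinge (a point): hinge of the clamp at the case's -y end: x = 0, y = -91 mm, z = 159 mm in the case's frame
- clamp_right_tip (a point): free end of that clamp arm, 45 mm from the hinge, mid thickness
- tape: bystander, to be left alone: blue tape roll, 100 mm
- brush: bystander, to be left alone: paint brush with green handle
- paint_jar: bystander, to be left alone: glass paint jar, 85 mm high
- offcut: bystander, to be left alone: wood offcut 50 x 100 x 38 mm
- water_cup: bystander, to be left alone: red water cup, 90 mm high
- paint_can: bystander, to be left alone: paint can, 120 mm high
There are look-alikes about, which are no part of the job. What is shaped like the lid but red or turquoise is not meant.

How it is judged:
By the outcome, as a careful person would: the job done as asked, in the order asked, and still so for the second after the job is handed in, with the robot touching nothing.
Of board_red, board_blue, board_green, board_yellow only 3 to 4 are there at a start; the rules pass over those that are not, and their reading is None.
At some moment in a run one of lid may be knocked a few centimetres aside while the robot is not near it.
It also fails if it takes over 210 s, if anything falls off the work surface, if the arm or the gripper's body presses on something with over 40 N, if the wrist force passes 120 N, or if a joint passes its speed limit or range.

## Working session

There is one attempt and no reset: what is moved stays moved. The work goes in short steps, Python scripts to look and compute and a tool call to move; the robot and the scene stay as the last step left them, time stands still between calls to the robot, and variables do not carry over. Pictures are saved under pics/ and viewed, at most 14 in all, crops included, and the job is handed in when it is done.

Besides the shell and the picture viewer there is one more tool, called after "Request:" by a JSON object that holds its "op" and its "data", one argument or row to a line. jog_arm: Moves the arm, as the interface text tells. Its arguments: {"type":"object","properties":{"increments":{"type":"array"},"grip_force":{"type":"number"}},"required":["increments"]}

```bash
ls; mkdir -p pics
cat > h.py <<'E'
import numpy as np, cv2
from scipy.spatial.transform import Rotation as R
from bench import ctrl, vision
def snap(n,f=None,crop=None,s=1):
    d=vision.get_image(n); im=d["color"]
    if f:
        o=im if crop is None else im[crop[1]:crop[3],crop[0]:crop[2]]
        cv2.imwrite('pics/'+f,cv2.resize(o,None,fx=s,fy=s,interpolation=cv2.INTER_CUBIC))
    return d
def ray(d,u,v,fish=False):
    E=np.array(d["extrinsics"]);x=(u-d["cx"])/d["fx"];y=(v-d["cy"])/d["fy"]
    if fish:
        r=np.hypot(x,y);k=np.sin(r)/r if r>1e-9 else 1;c=np.array([x*k,y*k,np.cos(r)])
    else: c=np.array([x,y,1.])
    w=E[:3,:3].T@c; return -E[:3,:3].T@E[:3,3], w/np.linalg.norm(w)
def atz(d,u,v,z,fish=False):
    o,w=ray(d,u,v,fish); return o+w*(z-o[2])/w[2]
def tri(rays):
    A=sum(np.eye(3)-np.outer(w,w) for o,w in rays);b=sum((np.eye(3)-np.outer(w,w))@o for o,w in rays)
    p=np.linalg.solve(A,b); return p,[round(1000*np.linalg.norm(np.cross(p-o,w)),1) for o,w in rays]
def proj(d,P,fish=False):
    E=np.array(d["extrinsics"]);c=E[:3,:3]@np.array(P)+E[:3,3]
    if fish:
        t=np.arctan2(np.hypot(c[0],c[1]),c[2]);k=t/np.hypot(c[0],c[1]);x,y=c[0]*k,c[1]*k
    else: x,y=c[:2]/c[2]
    return d["cx"]+d["fx"]*x,d["cy"]+d["fy"]*y
def st():
    s=ctrl.get_state(); Rm=R.from_rotvec(s["tool_rot"]).as_matrix()
    print('t',round(s["time"],2),'p',np.round(s["position"],4),'F',np.round(s["ft_force"],1),'w',round(s["grip_width"],3));print(np.round(Rm,3)); return s,Rm
E
python3 - <<'E'
from h import *
np.set_printoptions(suppress=True)
st()
for c in("top","side","wrist"):
    d=snap(c,c+'0.png')
    print(c,d["fx"],d["cx"],d["cy"]);print(np.round(d["extrinsics"],3).tolist())
for c in("top","side"):
    for n in("lid","case","rest","board_red","board_blue","board_green","board_yellow","clamp_left","clamp_right","plain_a"):
        print(c,n,[(np.round(b["bbox"]).astype(int).tolist(),round(b["conf"],2)) for b in vision.spot_in(c,n)[:3]])
E
```

```text
pics
t 0.0 p [0.239  0.6038 0.1938] F [ 0.5 -0.5 -0.3] w 0.998
[[-0.93   0.368 -0.001]
 [ 0.368  0.93  -0.002]
 [-0.    -0.002 -1.   ]]
top 365.95771429550075 321.94725146029486 187.38847315162104
[[0.13, -0.991, 0.006, -0.062], [-0.971, -0.129, -0.203, 0.539], [0.202, 0.021, -0.979, 1.239], [0.0, 0.0, 0.0, 1.0]]
side 378.17305226125194 319.77575575621955 194.23285542228365
[[-0.922, -0.388, -0.009, 0.461], [-0.271, 0.66, -0.7, 0.219], [0.278, -0.643, -0.714, 1.025], [0.0, 0.0, 0.0, 1.0]]
wrist 309.70691628693146 323.1886801641669 195.71279512959958
[[0.369, 0.93, -0.002, -0.649], [0.901, -0.357, 0.246, -0.031], [0.228, -0.093, -0.969, 0.39], [0.0, 0.0, 0.0, 1.0]]
top lid [([398, 120, 446, 164], 0.89), ([296, 158, 343, 206], 0.73), ([184, 230, 233, 287], 0.64)]
top case [([365, 183, 439, 236], 0.61)]
top rest [([214, 194, 261, 220], 0.86)]
top board_red [([219, 188, 260, 194], 0.68), ([428, 215, 440, 222], 0.62)]
top board_blue [([222, 179, 260, 191], 0.71), ([262, 123, 279, 144], 0.63)]
top board_green [([219, 185, 258, 194], 0.63), ([260, 120, 278, 146], 0.57)]
top board_yellow [([366, 193, 374, 203], 0.64)]
top clamp_left [([365, 194, 374, 200], 0.53)]
top clamp_right []
top plain_a [([274, 216, 305, 242], 0.54), ([253, 192, 257, 198], 0.46)]
side lid [([266, 126, 310, 149], 0.96), ([263, 195, 324, 243], 0.91)]
side case [([325, 106, 382, 189], 0.75)]
side rest [([268, 265, 308, 327], 0.87), ([324, 108, 382, 194], 0.74)]
side board_red [([251, 261, 288, 323], 0.46)]
side board_blue [([252, 273, 280, 321], 0.75)]
side board_green [([258, 269, 287, 324], 0.48)]
side board_yellow [([173, 316, 218, 365], 0.48)]
side clamp_left []
side clamp_right [([324, 106, 382, 194], 0.36)]
side plain_a [([267, 270, 293, 319], 0.73), ([263, 272, 292, 323], 0.51), ([251, 269, 281, 320], 0.2)]
```

View pics/top0.png

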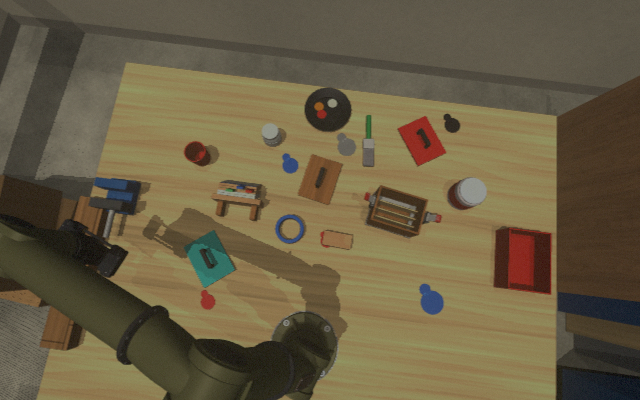

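View pics/side0.png

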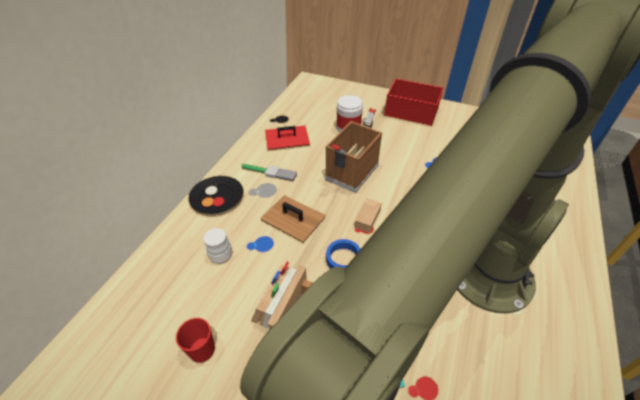

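Top picture: the rest with the stack is at (238,198), the case at (398,212) with clamps at (367,197) and (437,217), and the brown lid at (320,180). Lid candidates are red (422,140), turquoise (210,258) and wooden (320,180). The wooden one matches the description. The robot's hand is at the left, and tabs show at about (240,188). Next I'll get rough positions and crop the stack.

Run:
```python
from h import *
np.set_printoptions(suppress=True,precision=3)
d=snap("top"); a=d["color"]; e=snap("side");b=e["color"]
for n,u,v,z in[("rest",238,205,.083),("tabs",240,188,.11),("case",397,212,.146),("clL",367,197,.17),("clR",437,217,.17),("lid",320,180,.01),("can",470,193,.1),("jar",271,134,.08),("cup",197,153,.08),("tape",290,228,.03),("offc",337,239,.03),("brush",369,150,.02)]: print(n,atz(d,u,v,z))
c1=cv2.resize(a[165:235,195:275],None,fx=5,fy=5,interpolation=cv2.INTER_CUBIC)
c2=cv2.resize(b[250:340,235:325],None,fx=3.888,fy=3.888,interpolation=cv2.INTER_CUBIC)
c=np.hstack([c1,c2[:350]]);c=cv2.convertScaleAbs(c,alpha=1.6);print(c.shape)
cv2.imwrite('pics/st.png',c)
```

```text
rest [0.438 0.285 0.083]
tabs [0.492 0.282 0.11 ]
case [ 0.475 -0.245  0.146]
clL [ 0.506 -0.141  0.17 ]
clR [ 0.471 -0.367  0.17 ]
lid [0.578 0.021 0.01 ]
can [ 0.58  -0.495  0.1  ]
jar [0.706 0.214 0.08 ]
cup [0.602 0.462 0.08 ]
tape [0.388 0.102 0.03 ]
offc [ 0.371 -0.067  0.03 ]
brush [ 0.713 -0.145  0.02 ]
(350, 750, 3)
```

View pics/st.png

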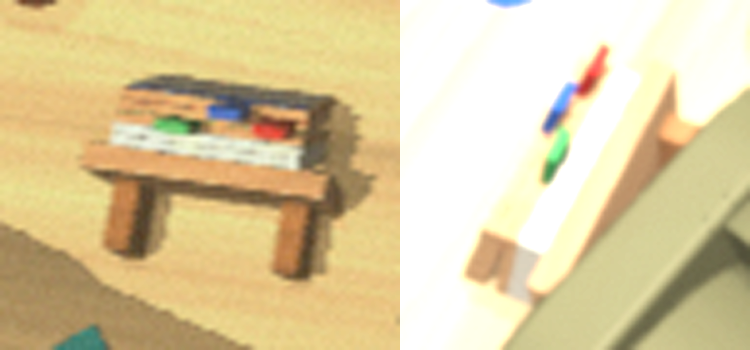

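The crop shows red, blue and green tabs and no yellow. Blue looks outermost, and two white boards stand nearest the rest. I'll bring the wrist camera over the stack.

```bash
cat >> h.py <<'E'
def rot(yaw=90,lean=0,ydir=1):
    """tool y = +x-ish horizontal normal for yaw=90; lean tilts fingertips toward +tool y"""
    a=np.radians(yaw); x=np.array([np.cos(a),np.sin(a),0]); y=np.array([np.sin(a),-np.cos(a),0]); z=np.array([0,0,-1.])
    l=np.radians(lean); return np.c_[x, y*np.cos(l)-z*np.sin(l), z*np.cos(l)+y*np.sin(l)]
def plan(wps,p=None,Rm=None):
    """print increments from measured pose through waypoints (pos,R), one call or more each"""
    if p is None:
        s,Rm=st(); p=np.array(s["position"])
    for q,Q in wps:
        q=np.array(q); dv=R.from_matrix(Rm.T@Q).as_rotvec(); n=int(max(np.ceil(np.linalg.norm(q-p)/.2),np.ceil(np.degrees(np.linalg.norm(dv))/34),1))
        p0,R0=p,Rm
        for i in range(1,n+1):
            pn=p0+(q-p0)*i/n; Rn=R0@R.from_rotvec(dv*i/n).as_matrix()
            t=Rm.T@(pn-p)*1000; w=R.from_matrix(Rm.T@Rn).as_rotvec()
            print('t',np.round(t,1).tolist(),'w',np.round(w,4).tolist()); p,Rm=pn,Rn
E
python3 - <<'E'
from h import *
plan([([.47,.25,.33],rot(90))])
E
```

```text
t 1.25 p [0.2392 0.6044 0.1949] F [ 0.4 -0.  -0.1] w 0.999
[[-0.93   0.368  0.   ]
 [ 0.368  0.93   0.   ]
 [-0.     0.    -1.   ]]
t [-115.0, -81.5, -45.0] w [0.0, -0.0, 0.398]
t [-137.6, -30.6, -45.0] w [0.0, -0.0, 0.398]
t [-138.7, 25.1, -45.0] w [0.0, -0.0, 0.398]
```

Request:
{"op": "jog_arm", "data": {
  "increments": [
    {"tx":-23,"ty":-16,"tz":-9,"wz":0.08},
    {"tx":-46,"ty":-32,"tz":-18,"wz":0.16},
    {"tx":-69,"ty":-49,"tz":-27,"wz":0.24},
    {"tx":-92,"ty":-65,"tz":-36,"wz":0.32},
    {"tx":-115,"ty":-81.5,"tz":-45,"wz":0.398}
  ]
}}

```text
validation failed for argument at $.in...
```

Request:
{"op": "jog_arm", "data": {
  "increments": [
    {"tx":-27,"ty":-6,"tz":-9,"wz":0.08},
    {"tx":-55,"ty":-12,"tz":-18,"wz":0.16},
    {"tx":-82,"ty":-18,"tz":-27,"wz":0.24},
    {"tx":-110,"ty":-24,"tz":-36,"wz":0.32},
    {"tx":-137.6,"ty":-30.6,"tz":-45,"wz":0.398}
  ]
}}

```text
validation failed for argument at $.in...
```

Request:
{"op": "jog_arm", "data": {
  "increments": [
    {"tx":-35,"ty":6,"tz":-11,"wz":0.1},
    {"tx":-70,"ty":12,"tz":-22,"wz":0.2},
    {"tx":-105,"ty":19,"tz":-34,"wz":0.3},
    {"tx":-138.7,"ty":25.1,"tz":-45,"wz":0.398},
    {"tx":-138.7,"ty":25.1,"tz":-45,"wz":0.398}
  ]
}}

```text
validation failed for argument at $.in...
```

Run:
```python
from h import *
st()
d=snap("wrist","w1.png",(120,0,520,300),2)
for n in("board_red","board_blue","board_green","board_yellow","plain_a","rest"):
    print(n,[(np.round(b["bbox"]).astype(int).tolist(),round(b["conf"],2)) for b in vision.spot_in("wrist",n)[:3]])
```

```text
t 1.25 p [0.2392 0.6044 0.1949] F [ 0.4 -0.  -0.1] w 0.999
[[-0.93   0.368  0.   ]
 [ 0.368  0.93   0.   ]
 [-0.     0.    -1.   ]]
board_red []
board_blue []
board_green []
board_yellow []
plain_a []
rest []
```

View pics/w1.png

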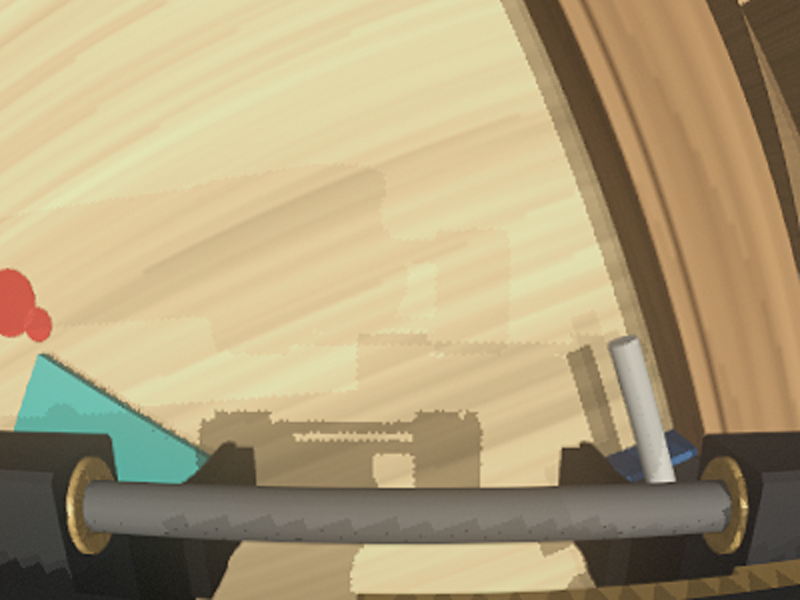

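The moves were refused because each row probably needs every key. The picture shows only the fingers and table at the start pose. I'll send full rows.

Request:
{"op": "jog_arm", "data": {
  "increments": [
    {"tx":-23,"ty":-16,"tz":-9,"wx":0,"wy":0,"wz":0.08,"gripper":1},
    {"tx":-46,"ty":-32,"tz":-18,"wx":0,"wy":0,"wz":0.16,"gripper":1},
    {"tx":-69,"ty":-49,"tz":-27,"wx":0,"wy":0,"wz":0.24,"gripper":1},
    {"tx":-92,"ty":-65,"tz":-36,"wx":0,"wy":0,"wz":0.32,"gripper":1},
    {"tx":-115,"ty":-81.5,"tz":-45,"wx":0,"wy":0,"wz":0.398,"gripper":1}
  ]
}}

```text
time: 2.02
position: [0.3167, 0.4852, 0.2404]
tool_rot: [1.192, 2.907, 0.001]
ft_force: [-0.5, 0.7, 0.1]
grip_width: 1.001
grip_force: 0.0
```

Request:
{"op": "jog_arm", "data": {
  "increments": [
    {"tx":-27,"ty":-6,"tz":-9,"wx":0,"wy":0,"wz":0.08,"gripper":1},
    {"tx":-55,"ty":-12,"tz":-18,"wx":0,"wy":0,"wz":0.16,"gripper":1},
    {"tx":-82,"ty":-18,"tz":-27,"wx":0,"wy":0,"wz":0.24,"gripper":1},
    {"tx":-110,"ty":-24,"tz":-36,"wx":0,"wy":0,"wz":0.32,"gripper":1},
    {"tx":-137.6,"ty":-30.6,"tz":-45,"wx":0,"wy":0,"wz":0.398,"gripper":1}
  ]
}}

```text
time: 2.43
position: [0.3937, 0.3669, 0.2855]
tool_rot: [1.743, 2.613, 0.001]
ft_force: [1.1, 0.5, -1.0]
grip_width: 1.0
grip_force: 0.0
```

Request:
{"op": "jog_arm", "data": {
  "increments": [
    {"tx":-35,"ty":6,"tz":-11,"wx":0,"wy":0,"wz":0.1,"gripper":1},
    {"tx":-70,"ty":12,"tz":-22,"wx":0,"wy":0,"wz":0.2,"gripper":1},
    {"tx":-105,"ty":19,"tz":-34,"wx":0,"wy":0,"wz":0.3,"gripper":1},
    {"tx":-138.7,"ty":25.1,"tz":-45,"wx":0,"wy":0,"wz":0.398,"gripper":1},
    {"tx":-138.7,"ty":25.1,"tz":-45,"wx":0,"wy":0,"wz":0.398,"gripper":1}
  ]
}}

```text
time: 2.85
position: [0.4755, 0.242, 0.333]
tool_rot: [2.236, 2.2, 0.006]
ft_force: [0.4, -1.1, 0.4]
grip_width: 0.999
grip_force: 0.0
```

Run:
```python
from h import *
st()
d=snap("wrist","w2.png",(190,60,450,255),3)
for n in("board_red","board_blue","board_green","board_yellow","plain_a","rest"):
    print(n,[(np.round(b["bbox"]).astype(int).tolist(),round(b["conf"],2)) for b in vision.spot_in("wrist",n)[:3]])
```

```text
t 2.85 p [0.4755 0.242  0.333 ] F [ 0.4 -1.1  0.4] w 0.999
[[ 0.017  1.     0.006]
 [ 1.    -0.017 -0.001]
 [-0.001  0.006 -1.   ]]
board_red [([326, 80, 342, 168], 0.73), ([329, 82, 358, 170], 0.22)]
board_blue [([329, 82, 356, 172], 0.79)]
board_green [([318, 79, 332, 155], 0.96), ([376, 0, 433, 45], 0.34)]
board_yellow []
plain_a [([315, 78, 320, 174], 0.97), ([318, 82, 330, 173], 0.81), ([268, 65, 319, 185], 0.61)]
rest [([267, 67, 315, 185], 0.67), ([321, 79, 343, 171], 0.44), ([330, 79, 358, 171], 0.15)]
```

View pics/w2.png

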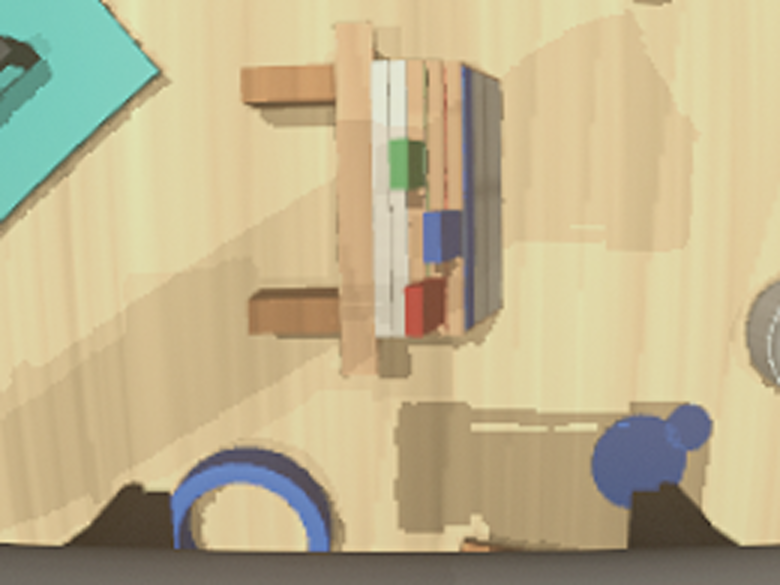

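From the rest outward the wrist picture shows white, white, green (tab 408,164), red (tab 425,305) and blue (tab 443,237). There is no yellow. I'll take two lower views, one from each side.

Request:
{"op": "jog_arm", "data": {
  "increments": [
    {"tx":0,"ty":-20,"tz":15,"wx":0,"wy":0,"wz":0,"gripper":1},
    {"tx":0,"ty":-50,"tz":35,"wx":0,"wy":0,"wz":0,"gripper":1},
    {"tx":0,"ty":-80,"tz":60,"wx":0,"wy":0,"wz":0,"gripper":1},
    {"tx":0,"ty":-90,"tz":70,"wx":0,"wy":0,"wz":0,"gripper":1},
    {"tx":0,"ty":-90,"tz":70,"wx":0,"wy":0,"wz":0,"gripper":1}
  ]
}}

```text
time: 3.62
position: [0.3755, 0.2504, 0.257]
tool_rot: [-2.214, -2.227, 0.008]
ft_force: [0.4, 0.4, -0.1]
grip_width: 0.998
grip_force: 0.0
```

Run:
```python
from h import *
import pickle
st()
d=snap("wrist"); pickle.dump(d,open('va.pkl','wb'))
```

```text
t 3.62 p [0.3755 0.2504 0.257 ] F [ 0.4  0.4 -0.1] w 0.998
[[-0.006  1.    -0.005]
 [ 1.     0.006 -0.003]
 [-0.003 -0.005 -1.   ]]
```

Request:
{"op": "jog_arm", "data": {
  "increments": [
    {"tx":0,"ty":35,"tz":0,"wx":0,"wy":0,"wz":0,"gripper":1},
    {"tx":0,"ty":75,"tz":0,"wx":0,"wy":0,"wz":0,"gripper":1},
    {"tx":0,"ty":115,"tz":0,"wx":0,"wy":0,"wz":0,"gripper":1},
    {"tx":0,"ty":150,"tz":0,"wx":0,"wy":0,"wz":0,"gripper":1},
    {"tx":0,"ty":150,"tz":0,"wx":0,"wy":0,"wz":0,"gripper":1}
  ]
}}

```text
time: 4.08
position: [0.5371, 0.2479, 0.2585]
tool_rot: [2.223, 2.211, -0.0]
ft_force: [-1.4, -0.9, -0.5]
grip_width: 1.0
grip_force: 0.0
```

Run:
```python
from h import *
import pickle
st()
d=snap("wrist"); pickle.dump(d,open('vb.pkl','wb'))
a=pickle.load(open('va.pkl','rb'))
L=[]
for q in(a,d):
    u,v=proj(q,[.475,.285,.1],True); print(u,v); u=int(u)-48;v=int(v)-73;print('off',u,v)
    L.append(cv2.resize(q["color"][v:v+146,u:u+97],None,fx=4.1,fy=4.1,interpolation=cv2.INTER_CUBIC))
o=np.hstack(L);print(o.shape);cv2.imwrite('pics/ab.png',o)
```

```text
t 4.08 p [0.5371 0.2479 0.2585] F [-1.4 -0.9 -0.5] w 1.0
[[ 0.005  1.     0.004]
 [ 1.    -0.005 -0.004]
 [-0.004  0.004 -1.   ]]
409.2143193178515 148.3332713314615
off 361 75
266.4145891910472 145.05483338578247
off 218 72
(599, 796, 3)
```

View pics/ab.png

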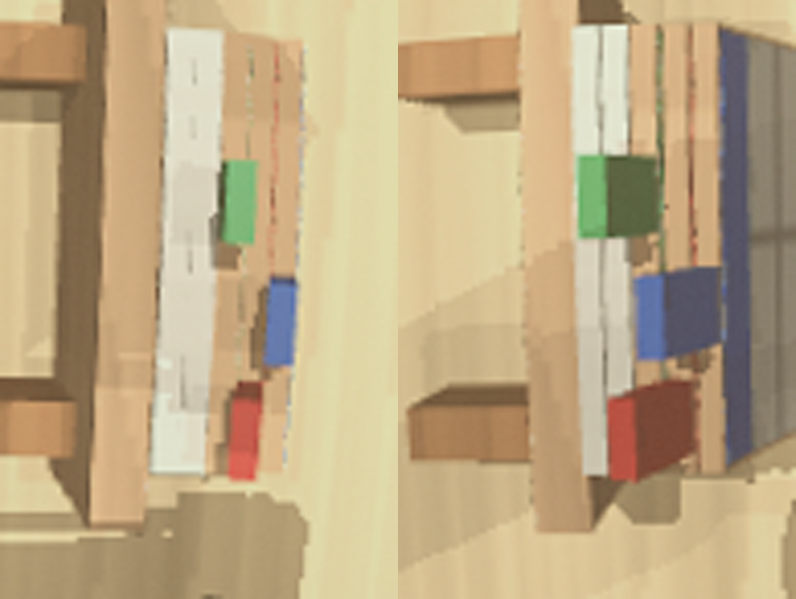

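```bash
cat > fit.py <<'E'
from h import *
import pickle
from scipy.optimize import least_squares
a=pickle.load(open('va.pkl','rb'));b=pickle.load(open('vb.pkl','rb'))
ob={'green':(16,[(226,160),(258,160),(221,240),(254,244)],[(579,155),(606,155),(578,237),(605,237),(656,160),(656,237)]),
'blue':(-16,[(270,278),(298,278),(262,364),(294,367)],[(636,276),(663,272),(637,360),(664,358),(721,267),(721,345)]),
'red':(-48,[(234,385),(264,382),(229,477),(254,480)],[(609,400),(636,394),(610,480),(636,478),(692,380),(693,457)])}
C=np.array([(-4,11,127),(4,11,127),(-4,-11,127),(4,-11,127),(4,11,90),(4,-11,90)])/1000.
def BR(yaw,lean): return (R.from_euler('z',yaw)*R.from_euler('y',-lean)).as_matrix()
def model(n,q):
    ty,A,B=ob[n]; M=BR(q[3],q[4]); P=(C+[0,ty/1000,0])@M.T+q[:3]; return P
def res(q,n):
    ty,A,B=ob[n];P=model(n,q);r=[]
    for p,(u,v) in zip(P[:4],A): r+=list(np.subtract(proj(a,p,True),(u/4.1+361,v/4.1+75)))
    for p,(u,v) in zip(P,B): r+=list(np.subtract(proj(b,p,True),((u-398)/4.1+218,v/4.1+72)))
    return r
out={}
for n in ob:
    s=least_squares(res,[.47,.285,0,0,.25],args=(n,),loss='soft_l1');q=s.x
    M=BR(q[3],q[4]);tc=M@[0,ob[n][0]/1000,.127]+q[:3]
    out[n]=q;print(n,'orig',np.round(q[:3],4),'yaw',round(np.degrees(q[3]),2),'lean',round(np.degrees(q[4]),2),'tabtop',np.round(tc,4),'rms px',round(np.sqrt(np.mean(np.square(res(q,n)))),2))
pickle.dump(out,open('boards.pkl','wb'))
E
python3 fit.py
```

```text
green orig [ 5.061e-01  2.967e-01 -2.000e-04] yaw -2.2 lean 12.72 tabtop [0.4788 0.3137 0.1237] rms px 0.38
blue orig [0.5348 0.2973 0.0017] yaw -0.97 lean 19.19 tabtop [0.4928 0.282  0.1217] rms px 0.46
red orig [0.5256 0.2969 0.0013] yaw -1.92 lean 18.11 tabtop [0.4845 0.2502 0.122 ] rms px 1.27
```

```bash
cat >> fit.py <<'E'
N=list(ob)
f=lambda q:np.concatenate([res([q[2+2*i],q[3+2*i],.0012,q[0],q[1]],n) for i,n in enumerate(N)])
s=least_squares(f,[0,.28,.507,.297,.53,.297,.52,.297],loss='soft_l1',f_scale=.5);q=s.x
print('common yaw,lean',np.degrees(q[:2]))
for i,n in enumerate(N):
    Q=np.array([q[2+2*i],q[3+2*i],.0012,q[0],q[1]]);M=BR(q[0],q[1])
    print(n,Q[:2].round(4),'tabtop',(M@[0,ob[n][0]/1000,.127]+Q[:3]).round(4),'rms',round(np.sqrt(np.mean(np.square(res(Q,n)))),2)); out[n]=Q
pickle.dump(out,open('boards.pkl','wb'))
E
python3 fit.py|tail -4
```

```text
common yaw,lean [-1.71941971 17.67208202]
green [0.5167 0.2966] tabtop [0.4786 0.3137 0.1222] rms 0.9
blue [0.5319 0.2968] tabtop [0.4929 0.282  0.1222] rms 0.54
red [0.5246 0.297 ] tabtop [0.4846 0.2502 0.1222] rms 1.29
```

The stack measurement is consistent, with bases on the table and tab tops near z = 0.122. Now the case and lid, with the wrist camera on the way.

Request:
{"op": "jog_arm", "data": {
  "increments": [
    {"tx":-20,"ty":-8,"tz":-20,"wx":0,"wy":0,"wz":0,"gripper":1},
    {"tx":-60,"ty":-15,"tz":-40,"wx":0,"wy":0,"wz":0,"gripper":1},
    {"tx":-95,"ty":-20,"tz":-60,"wx":0,"wy":0,"wz":0,"gripper":1},
    {"tx":-130,"ty":-25,"tz":-80,"wx":0,"wy":0,"wz":0,"gripper":1},
    {"tx":-165,"ty":-30,"tz":-100,"wx":0,"wy":0,"wz":0,"gripper":1}
  ]
}}

```text
time: 4.55
position: [0.4995, 0.0841, 0.3618]
tool_rot: [2.22, 2.222, 0.003]
ft_force: [0.1, 0.1, -0.7]
grip_width: 1.001
grip_force: 0.0
```

Request:
{"op": "jog_arm", "data": {
  "increments": [
    {"tx":-38,"ty":-4,"tz":0,"wx":0,"wy":0,"wz":0,"gripper":1},
    {"tx":-76,"ty":-8,"tz":0,"wx":0,"wy":0,"wz":0,"gripper":1},
    {"tx":-114,"ty":-12,"tz":0,"wx":0,"wy":0,"wz":0,"gripper":1},
    {"tx":-150,"ty":-16,"tz":0,"wx":0,"wy":0,"wz":0,"gripper":1},
    {"tx":-185,"ty":-20,"tz":0,"wx":0,"wy":0,"wz":0,"gripper":1}
  ]
}}

```text
time: 4.97
position: [0.4796, -0.1014, 0.361]
tool_rot: [2.22, 2.221, 0.004]
ft_force: [1.3, -0.5, 0.1]
grip_width: 1.001
grip_force: 0.0
```

Request:
{"op": "jog_arm", "data": {
  "increments": [
    {"tx":-30,"ty":-20,"tz":0,"wx":0,"wy":0,"wz":0,"gripper":1},
    {"tx":-65,"ty":-40,"tz":0,"wx":0,"wy":0,"wz":0,"gripper":1},
    {"tx":-100,"ty":-60,"tz":0,"wx":0,"wy":0,"wz":0,"gripper":1},
    {"tx":-100,"ty":-60,"tz":0,"wx":0,"wy":0,"wz":0,"gripper":1},
    {"tx":-100,"ty":-60,"tz":0,"wx":0,"wy":0,"wz":0,"gripper":1}
  ]
}}

```text
time: 5.38
position: [0.419, -0.2019, 0.3611]
tool_rot: [2.226, 2.215, 0.006]
ft_force: [1.9, -0.1, 0.3]
grip_width: 1.0
grip_force: 0.0
```

Run:
```python
from h import *
import pickle
st()
d=snap("wrist"); pickle.dump(d,open('ca.pkl','wb'))
```

```text
t 5.38 p [ 0.419  -0.2019  0.3611] F [ 1.9 -0.1  0.3] w 1.0
[[ 0.005  1.     0.004]
 [ 1.    -0.005  0.002]
 [ 0.002  0.004 -1.   ]]
```

Request:
{"op": "jog_arm", "data": {
  "increments": [
    {"tx":-10,"ty":30,"tz":0,"wx":0,"wy":0,"wz":0,"gripper":1},
    {"tx":-20,"ty":70,"tz":0,"wx":0,"wy":0,"wz":0,"gripper":1},
    {"tx":-30,"ty":110,"tz":0,"wx":0,"wy":0,"wz":0,"gripper":1},
    {"tx":-30,"ty":110,"tz":0,"wx":0,"wy":0,"wz":0,"gripper":1},
    {"tx":-30,"ty":110,"tz":0,"wx":0,"wy":0,"wz":0,"gripper":1}
  ]
}}

```text
time: 5.85
position: [0.5336, -0.2256, 0.355]
tool_rot: [-2.212, -2.225, 0.015]
ft_force: [-0.9, -0.7, 0.2]
grip_width: 1.0
grip_force: 0.0
```

Run:
```python
from h import *
import pickle
st()
d=snap("wrist"); pickle.dump(d,open('cb.pkl','wb'))
a=pickle.load(open('ca.pkl','rb'))
L=[]
for q in(a,d):
    u,v=proj(q,[.48,-.25,.15],True); print(u,v); u=int(u)-66;v=max(int(v)-100,0);print('off',u,v)
    L.append(cv2.resize(q["color"][v:v+195,u:u+132],None,fx=3,fy=3,interpolation=cv2.INTER_CUBIC))
o=np.hstack(L);print(o.shape);cv2.imwrite('pics/c.png',o)
```

```text
t 5.85 p [ 0.5336 -0.2256  0.355 ] F [-0.9 -0.7  0.2] w 1.0
[[-0.006  1.    -0.01 ]
 [ 1.     0.006 -0.004]
 [-0.003 -0.01  -1.   ]]
366.59654714919975 204.6869482386478
off 300 104
282.8037524915889 187.8205235596354
off 216 87
(585, 792, 3)
```

View pics/c.png

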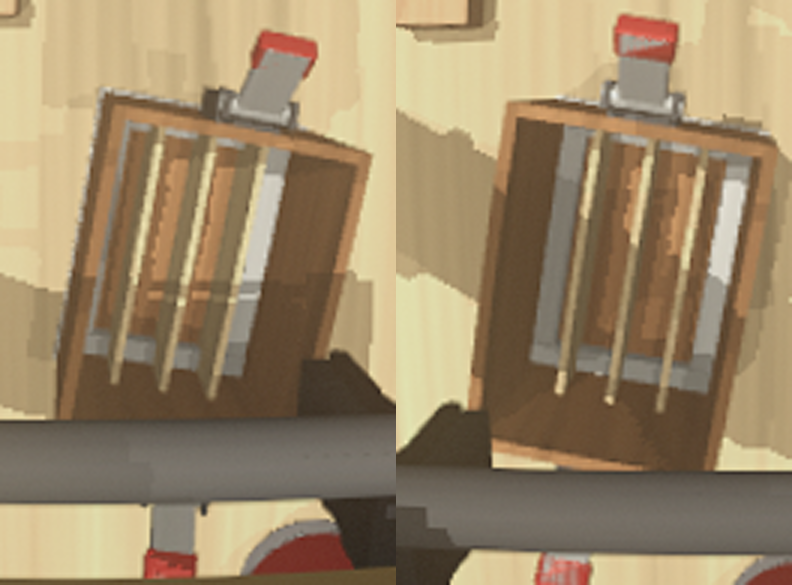

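```bash
cat > fitc.py <<'E'
from h import *
import pickle
from scipy.optimize import least_squares
a=pickle.load(open('ca.pkl','rb'));b=pickle.load(open('cb.pkl','rb'))
P=np.array([(-60,81,146),(60,81,146),(-28,75,66),(0,75,66),(28,75,66),(-28,-75,66),(0,-75,66),(28,-75,66)])/1000.
A=[(104,90),(371,153),(160,128),(211,138),(264,148),(116,384),(164,391),(212,399)]
B=[(508,101),(777,140),(598,133),(651,142),(704,152),(560,394),(610,403),(660,411)]
def W(q): 
    M=R.from_euler('z',q[2]).as_matrix(); return P@M.T+[q[0],q[1],q[3]]
def f(q):
    r=[]
    for p,(u,v),(s,t) in zip(W(q),A,B):
        r+=list(np.subtract(proj(a,p,True),(u/3+300,v/3+104)))+list(np.subtract(proj(b,p,True),((s-396)/3+216,t/3+87)))
    return r
s=least_squares(f,[.48,-.25,-.15,0],loss='soft_l1');q=s.x
print('case',q.round(4),'yaw deg',np.degrees(q[2]).round(2));print(np.round(f(q),1).reshape(-1,4))
np.save('case.npy',q)
d=snap("top");print('case top proj',[np.round(proj(d,p)) for p in W(q)[:2]])
E
python3 fitc.py
```

```text
case [ 0.4859 -0.254  -0.1613 -0.0046] yaw deg -9.24
[[ 2.2  6.7 -0.8  2.3]
 [-1.4  1.  -0.3  3.4]
 [ 0.3 -2.5  0.3 -2.7]
 [ 0.5 -2.9  0.2 -3. ]
 [-0.4 -3.2  0.3 -3.5]
 [-0.6  0.4  0.5  0.5]
 [-0.5  0.3  0.3  0.3]
 [-0.5 -0.2  0.3  0.4]]
case top proj [array([371., 220.]), array([381., 185.])]
```

```bash
sed -i "s/    return r$/    r=np.array(r).reshape(-1,4); r[2:5,1]=0; r[2:5,3]=0; r[0,:2]=0; return r.ravel()/" fitc.py; python3 fitc.py
```

```text
case [ 4.859e-01 -2.514e-01 -1.598e-01  2.000e-04] yaw deg -9.16
[[ 0.   0.  -1.8  0.5]
 [-0.2 -0.5 -0.1  1.5]
 [ 0.6  0.  -0.2  0. ]
 [ 1.   0.  -0.   0. ]
 [ 0.3  0.   0.2  0. ]
 [-0.4 -0.   0.1 -0.1]
 [-0.  -0.1  0.1 -0.3]
 [ 0.  -0.6  0.2 -0.1]]
case top proj [array([370., 219.]), array([380., 185.])]
```

Case fit is good, with its underside at z of about 0. Planning the blue grasp.

```bash
cat >> h.py <<'E'
import pickle
TY={'red':-.048,'blue':-.016,'green':.016}
def board(n,back=0,g=.095):
    q=pickle.load(open('boards.pkl','rb'))[n]
    M=(R.from_euler('z',q[3])*R.from_euler('y',-q[4])).as_matrix()
    return q[:3]+M@[0,TY[n],g+back], np.c_[M[:,1],M[:,0],-M[:,2]]
E
python3 - <<'E'
from h import *
p,T=board('blue',.1);print(p);print(board('blue')[0])
plan([(p,T),(board('blue')[0],T)])
E
```

```text
[0.47228969 0.28260843 0.18699785]
[0.5026329  0.28169757 0.0917169 ]
t 6.0 p [ 0.5299 -0.229   0.3602] F [-1.2 -0.9  0.5] w 1.003
[[-0.001  1.     0.001]
 [ 1.     0.001  0.   ]
 [ 0.     0.001 -1.   ]]
t [170.6, -19.1, 57.8] w [-0.1026, -0.0017, 0.0103]
t [170.4, -26.6, 55.1] w [-0.1026, -0.0017, 0.0103]
t [170.2, -33.9, 51.7] w [-0.1026, -0.0017, 0.0103]
t [0.0, 0.0, 100.0] w [0.0, -0.0, -0.0]
```

Request:
{"op": "jog_arm", "data": {
  "increments": [
    {"tx":34,"ty":-4,"tz":12,"wx":-0.02,"wy":0,"wz":0.002,"gripper":0.6},
    {"tx":68,"ty":-8,"tz":23,"wx":-0.04,"wy":0,"wz":0.004,"gripper":0.5},
    {"tx":102,"ty":-12,"tz":35,"wx":-0.06,"wy":0,"wz":0.006,"gripper":0.4},
    {"tx":136,"ty":-16,"tz":46,"wx":-0.08,"wy":0,"wz":0.008,"gripper":0.4},
    {"tx":170.6,"ty":-19.1,"tz":57.8,"wx":-0.1026,"wy":-0.0017,"wz":0.0103,"gripper":0.4}
  ]
}}

```text
time: 6.42
position: [0.5098, -0.0576, 0.3038]
tool_rot: [2.178, 2.155, 0.121]
ft_force: [1.1, -0.8, -0.3]
grip_width: 0.71
grip_force: 0.0
```

Request:
{"op": "jog_arm", "data": {
  "increments": [
    {"tx":34,"ty":-5,"tz":11,"wx":-0.02,"wy":0,"wz":0.002,"gripper":0.4},
    {"tx":68,"ty":-11,"tz":22,"wx":-0.04,"wy":0,"wz":0.004,"gripper":0.4},
    {"tx":102,"ty":-16,"tz":33,"wx":-0.06,"wy":0,"wz":0.006,"gripper":0.4},
    {"tx":136,"ty":-21,"tz":44,"wx":-0.08,"wy":0,"wz":0.008,"gripper":0.4},
    {"tx":170.4,"ty":-26.6,"tz":55.1,"wx":-0.1026,"wy":-0.0017,"wz":0.0103,"gripper":0.4}
  ]
}}

```text
time: 6.83
position: [0.4911, 0.1131, 0.2465]
tool_rot: [2.133, 2.088, 0.226]
ft_force: [0.8, -0.9, 0.2]
grip_width: 0.417
grip_force: 0.0
```

Request:
{"op": "jog_arm", "data": {
  "increments": [
    {"tx":40,"ty":-8,"tz":13,"wx":-0.03,"wy":0,"wz":0.003,"gripper":0.4},
    {"tx":80,"ty":-16,"tz":25,"wx":-0.06,"wy":0,"wz":0.006,"gripper":0.4},
    {"tx":120,"ty":-24,"tz":37,"wx":-0.08,"wy":0,"wz":0.008,"gripper":0.4},
    {"tx":155,"ty":-31,"tz":47,"wx":-0.1,"wy":-0.001,"wz":0.01,"gripper":0.4},
    {"tx":170.2,"ty":-33.9,"tz":51.7,"wx":-0.1026,"wy":-0.0017,"wz":0.0103,"gripper":0.4}
  ]
}}

```text
time: 7.25
position: [0.4689, 0.288, 0.1873]
tool_rot: [2.079, 2.03, 0.322]
ft_force: [0.1, 0.2, -0.7]
grip_width: 0.4
grip_force: 0.0
```

Request:
{"op": "jog_arm", "data": {
  "increments": [
    {"tx":0,"ty":0,"tz":0,"wx":0,"wy":0,"wz":0,"gripper":0.4},
    {"tx":0,"ty":0,"tz":0,"wx":0,"wy":0,"wz":0,"gripper":0.4},
    {"tx":0,"ty":0,"tz":0,"wx":0,"wy":0,"wz":0,"gripper":0.4},
    {"tx":0,"ty":0,"tz":0,"wx":0,"wy":0,"wz":0,"gripper":0.4},
    {"tx":0,"ty":0,"tz":0,"wx":0,"wy":0,"wz":0,"gripper":0.4}
  ]
}}

```text
time: 7.67
position: [0.4736, 0.2809, 0.1878]
tool_rot: [2.088, 2.018, 0.316]
ft_force: [0.5, -0.6, -1.2]
grip_width: 0.399
grip_force: 0.0
```

Run:
```python
from h import *
plan([board('blue')])
d=snap("wrist")
for b in(0,.1):pass
print([np.round(proj(d,board(n,.032)[0],True)) for n in TY])
o=d["color"]
for n,lo,hi in(("blue",(100,90,40),(125,255,255)),("green",(45,70,40),(75,255,255))):
    m=cv2.inRange(cv2.cvtColor(o,cv2.COLOR_BGR2HSV),lo,hi);m[:, :]=m;k=cv2.connectedComponentsWithStats(m)
    print(n,[(k[2][i].tolist(),k[3][i].round()) for i in np.argsort(-k[2][1:,4])[:3]+1])
```

```text
t 7.67 p [0.4736 0.2809 0.1878] F [ 0.5 -0.6 -1.2] w 0.399
[[ 0.034  0.952  0.304]
 [ 0.999 -0.033 -0.009]
 [ 0.002  0.304 -0.953]]
t [1.7, -1.6, 100.3] w [0.0009, -0.0004, -0.0041]
[array([312., 231.]), array([320., 195.]), array([302., 159.])]
blue [([314, 183, 10, 22, 175], array([319., 193.])), ([384, 241, 7, 2, 8], array([387., 242.])), ([392, 240, 2, 3, 3], array([393., 241.]))]
green [([297, 146, 10, 27, 250], array([302., 159.])), ([127, 65, 1, 1, 1], array([127.,  65.])), ([105, 103, 1, 1, 1], array([105., 103.]))]
```

The tab is seen within 2 px of its prediction, so I'll descend and close.

Request:
{"op": "jog_arm", "data": {
  "increments": [
    {"tx":0,"ty":0,"tz":25,"wx":0,"wy":0,"wz":0,"gripper":0.4},
    {"tx":0,"ty":0,"tz":50,"wx":0,"wy":0,"wz":0,"gripper":0.4},
    {"tx":0,"ty":0,"tz":75,"wx":0,"wy":0,"wz":0,"gripper":0.4},
    {"tx":0,"ty":0,"tz":90,"wx":0,"wy":0,"wz":0,"gripper":0.4},
    {"tx":0,"ty":0,"tz":98,"wx":0,"wy":0,"wz":0,"gripper":0.4}
  ]
}}

```text
time: 8.13
position: [0.5022, 0.2792, 0.0908]
tool_rot: [2.087, 2.02, 0.308]
ft_force: [-0.2, 0.1, -0.2]
grip_width: 0.402
grip_force: 0.0
```

Request:
{"op": "jog_arm", "data": {
  "grip_force": 35,
  "increments": [
    {"tx":0,"ty":0,"tz":0,"wx":0,"wy":0,"wz":0,"gripper":0.3},
    {"tx":0,"ty":0,"tz":0,"wx":0,"wy":0,"wz":0,"gripper":0.15},
    {"tx":0,"ty":0,"tz":0,"wx":0,"wy":0,"wz":0,"gripper":0.05},
    {"tx":0,"ty":0,"tz":0,"wx":0,"wy":0,"wz":0,"gripper":0.03},
    {"tx":0,"ty":0,"tz":0,"wx":0,"wy":0,"wz":0,"gripper":0.03}
  ]
}}

```text
time: 8.55
position: [0.5028, 0.2819, 0.0943]
tool_rot: [2.085, 2.021, 0.317]
ft_force: [0.6, -0.5, 0.4]
grip_width: 0.107
grip_force: 0.0
```

Request:
{"op": "jog_arm", "data": {
  "increments": [
    {"tx":0,"ty":0,"tz":0,"wx":0,"wy":0,"wz":0,"gripper":0.03},
    {"tx":0,"ty":0,"tz":0,"wx":0,"wy":0,"wz":0,"gripper":0.03},
    {"tx":0,"ty":0,"tz":0,"wx":0,"wy":0,"wz":0,"gripper":0.03},
    {"tx":0,"ty":0,"tz":0,"wx":0,"wy":0,"wz":0,"gripper":0.03},
    {"tx":0,"ty":0,"tz":0,"wx":0,"wy":0,"wz":0,"gripper":0.03}
  ]
}}

```text
time: 8.97
position: [0.5029, 0.2818, 0.0938]
tool_rot: [2.085, 2.021, 0.316]
ft_force: [-1.1, -0.0, 4.6]
grip_width: 0.072
grip_force: 35.0
```

Request:
{"op": "jog_arm", "data": {
  "increments": [
    {"tx":0,"ty":5,"tz":-4,"wx":0,"wy":0,"wz":0,"gripper":0.03},
    {"tx":0,"ty":10,"tz":-14,"wx":0,"wy":0,"wz":0,"gripper":0.03},
    {"tx":0,"ty":17,"tz":-35,"wx":0,"wy":0,"wz":0,"gripper":0.03},
    {"tx":0,"ty":25,"tz":-60,"wx":0,"wy":0,"wz":0,"gripper":0.03},
    {"tx":0,"ty":33,"tz":-85,"wx":0,"wy":0,"wz":0,"gripper":0.03}
  ]
}}

```text
time: 9.38
position: [0.5079, 0.2801, 0.1848]
tool_rot: [2.086, 2.021, 0.31]
ft_force: [0.6, 1.1, -1.2]
grip_width: 0.073
grip_force: 35.0
```

Request:
{"op": "jog_arm", "data": {
  "increments": [
    {"tx":0,"ty":10,"tz":-25,"wx":0,"wy":0,"wz":0,"gripper":0.03},
    {"tx":0,"ty":20,"tz":-50,"wx":0,"wy":0,"wz":0,"gripper":0.03},
    {"tx":0,"ty":30,"tz":-75,"wx":0,"wy":0,"wz":0,"gripper":0.03},
    {"tx":0,"ty":40,"tz":-100,"wx":0,"wy":0,"wz":0,"gripper":0.03},
    {"tx":0,"ty":45,"tz":-120,"wx":0,"wy":0,"wz":0,"gripper":0.03}
  ]
}}

```text
time: 9.8
position: [0.5156, 0.2803, 0.315]
tool_rot: [2.086, 2.019, 0.316]
ft_force: [0.8, 0.1, -0.8]
grip_width: 0.076
grip_force: 35.0
```

```bash
cat >> h.py <<'E'
CQ=np.load('case.npy')
def slot(n,x,z,g=.095,lean=0,y=0,bx=0):
    """TCP pose for board n whose bottom centre is at case (x,y,z); lean>0: top toward case -x"""
    Mc=R.from_euler('z',CQ[2]).as_matrix(); M=Mc@R.from_euler('y',-np.radians(lean)).as_matrix()
    return Mc@[x,y,z]+[CQ[0],CQ[1],0]+M@[0,TY[n],g], np.c_[M[:,1],M[:,0],-M[:,2]]
E
python3 - <<'E'
from h import *
p,T=slot('blue',-.014,.2)
plan([([.52,.05,.3],T),(p,T)])
d=snap("wrist");e=snap("side")
a=cv2.resize(d["color"][60:255,190:450],None,fx=2.0,fy=2.0);b=cv2.resize(e["color"][200:395,160:310],None,fx=2,fy=2)
cv2.imwrite('pics/bl.png',np.hstack([a,b]))
E
```

```text
t 9.8 p [0.5156 0.2803 0.315 ] F [ 0.8  0.1 -0.8] w 0.076
[[ 0.032  0.952  0.304]
 [ 0.999 -0.031 -0.009]
 [ 0.001  0.305 -0.952]]
t [-115.0, 3.4, 8.8] w [0.1545, -0.0104, 0.0631]
t [-114.4, 12.0, 8.8] w [0.1545, -0.0104, 0.0631]
t [-159.5, 0.2, 2.5] w [0.0, -0.0, 0.0]
t [-159.5, 0.2, 2.5] w [0.0, -0.0, -0.0]
```

View pics/bl.png

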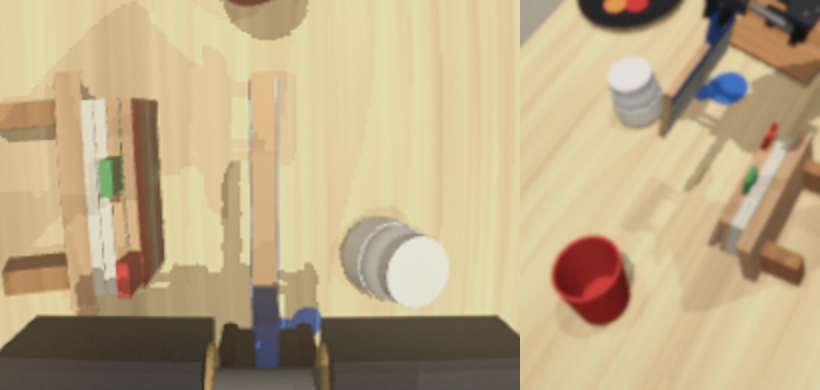

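Blue hangs straight in the fingers (tab at 265,320), and the remaining four boards still lean in place. Moving it over the case.

Request:
{"op": "jog_arm", "data": {
  "increments": [
    {"tx":-20,"ty":1,"tz":2,"wx":0.03,"wy":-0.002,"wz":0.012,"gripper":0.03},
    {"tx":-43,"ty":1,"tz":4,"wx":0.06,"wy":-0.004,"wz":0.025,"gripper":0.03},
    {"tx":-67,"ty":2,"tz":6,"wx":0.09,"wy":-0.006,"wz":0.038,"gripper":0.03},
    {"tx":-91,"ty":3,"tz":8,"wx":0.12,"wy":-0.008,"wz":0.05,"gripper":0.03},
    {"tx":-115,"ty":3.4,"tz":8.8,"wx":0.1545,"wy":-0.0104,"wz":0.0631,"gripper":0.03}
  ]
}}

```text
time: 10.32
position: [0.5161, 0.1641, 0.3032]
tool_rot: [2.242, 2.037, 0.156]
ft_force: [-0.1, -0.3, 0.0]
grip_width: 0.078
grip_force: 35.0
```

Request:
{"op": "jog_arm", "data": {
  "increments": [
    {"tx":-23,"ty":2.4,"tz":2,"wx":0.03,"wy":-0.002,"wz":0.012,"gripper":0.03},
    {"tx":-46,"ty":5,"tz":4,"wx":0.06,"wy":-0.004,"wz":0.025,"gripper":0.03},
    {"tx":-69,"ty":7,"tz":6,"wx":0.09,"wy":-0.006,"wz":0.038,"gripper":0.03},
    {"tx":-92,"ty":10,"tz":8,"wx":0.12,"wy":-0.008,"wz":0.05,"gripper":0.03},
    {"tx":-114.4,"ty":12,"tz":8.8,"wx":0.1545,"wy":-0.0104,"wz":0.0631,"gripper":0.03}
  ]
}}

```text
time: 10.73
position: [0.5184, 0.049, 0.2962]
tool_rot: [-2.39, -2.036, 0.007]
ft_force: [0.5, 0.6, -1.3]
grip_width: 0.073
grip_force: 35.0
```

Request:
{"op": "jog_arm", "data": {
  "increments": [
    {"tx":-30,"ty":0,"tz":0,"wx":0,"wy":0,"wz":0,"gripper":0.03},
    {"tx":-62,"ty":0,"tz":1,"wx":0,"wy":0,"wz":0,"gripper":0.03},
    {"tx":-95,"ty":0,"tz":2,"wx":0,"wy":0,"wz":0,"gripper":0.03},
    {"tx":-127,"ty":0,"tz":2,"wx":0,"wy":0,"wz":0,"gripper":0.03},
    {"tx":-159.5,"ty":0.2,"tz":2.5,"wx":0,"wy":0,"wz":0,"gripper":0.03}
  ]
}}

```text
time: 11.15
position: [0.4931, -0.1085, 0.294]
tool_rot: [-2.389, -2.037, 0.005]
ft_force: [1.5, 0.0, -0.5]
grip_width: 0.074
grip_force: 35.0
```

Request:
{"op": "jog_arm", "data": {
  "increments": [
    {"tx":-32,"ty":0,"tz":0,"wx":0,"wy":0,"wz":0,"gripper":0.03},
    {"tx":-70,"ty":0,"tz":1,"wx":0,"wy":0,"wz":0,"gripper":0.03},
    {"tx":-110,"ty":0,"tz":2,"wx":0,"wy":0,"wz":0,"gripper":0.03},
    {"tx":-145,"ty":0,"tz":2,"wx":0,"wy":0,"wz":0,"gripper":0.03},
    {"tx":-159.5,"ty":0.2,"tz":2.5,"wx":0,"wy":0,"wz":0,"gripper":0.03}
  ]
}}

```text
time: 11.57
position: [0.4659, -0.2706, 0.2923]
tool_rot: [2.398, 2.029, -0.008]
ft_force: [-0.4, -0.2, -0.4]
grip_width: 0.076
grip_force: 35.0
```

Request:
{"op": "jog_arm", "data": {
  "increments": [
    {"tx":0,"ty":0,"tz":0,"wx":0,"wy":0,"wz":0,"gripper":0.03},
    {"tx":0,"ty":0,"tz":0,"wx":0,"wy":0,"wz":0,"gripper":0.03},
    {"tx":0,"ty":0,"tz":0,"wx":0,"wy":0,"wz":0,"gripper":0.03},
    {"tx":0,"ty":0,"tz":0,"wx":0,"wy":0,"wz":0,"gripper":0.03},
    {"tx":0,"ty":0,"tz":0,"wx":0,"wy":0,"wz":0,"gripper":0.03}
  ]
}}

```text
time: 11.98
position: [0.4698, -0.2628, 0.2925]
tool_rot: [-2.387, -2.041, 0.003]
ft_force: [-1.1, 0.2, -0.7]
grip_width: 0.075
grip_force: 35.0
```

Run:
```python
from h import *
plan([slot('blue',-.014,.012)])
d=snap("wrist")
cv2.imwrite('pics/bs.png',cv2.resize(d["color"][20:270,190:450],None,fx=2.3,fy=2.3))
for x in(-.028,.0):
  Mc=R.from_euler('z',CQ[2]).as_matrix();print([np.round((np.array(proj(d,Mc@[x,y,.066]+[CQ[0],CQ[1],0],True))-[190,20])*2.3) for y in(.07,-.07)])
```

```text
t 11.98 p [ 0.4698 -0.2628  0.2925] F [-1.1  0.2 -0.7] w 0.075
[[ 0.155  0.988 -0.002]
 [ 0.988 -0.155 -0.001]
 [-0.001 -0.002 -1.   ]]
t [-2.0, 0.4, 185.5] w [-0.0019, 0.001, 0.0041]
[array([281., 197.]), array([281., 431.])]
[array([329., 197.]), array([327., 431.])]
```

View pics/bs.png

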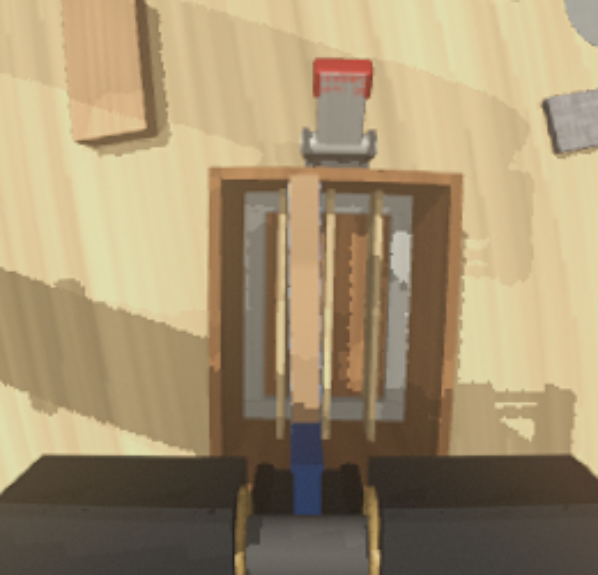

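Board and slot line up (board at x≈305, dividers at 281 and 329). Lowering, releasing and retreating.

Request:
{"op": "jog_arm", "data": {
  "increments": [
    {"tx":-1,"ty":0,"tz":30,"wx":0,"wy":0,"wz":0,"gripper":0.03},
    {"tx":-1,"ty":0,"tz":65,"wx":0,"wy":0,"wz":0,"gripper":0.03},
    {"tx":-1,"ty":0,"tz":100,"wx":0,"wy":0,"wz":0,"gripper":0.03},
    {"tx":-1,"ty":0,"tz":130,"wx":0,"wy":0,"wz":0,"gripper":0.03},
    {"tx":-1,"ty":0,"tz":150,"wx":0,"wy":0,"wz":0,"gripper":0.03}
  ]
}}

```text
time: 12.45
position: [0.4677, -0.2639, 0.1398]
tool_rot: [-2.386, -2.038, 0.005]
ft_force: [-0.6, 0.7, -0.4]
grip_width: 0.075
grip_force: 35.0
```

Request:
{"op": "jog_arm", "data": {
  "increments": [
    {"tx":0,"ty":0,"tz":12,"wx":0,"wy":0,"wz":0,"gripper":0.03},
    {"tx":0,"ty":0,"tz":24,"wx":0,"wy":0,"wz":0,"gripper":0.03},
    {"tx":0,"ty":0,"tz":34,"wx":0,"wy":0,"wz":0,"gripper":0.03},
    {"tx":0,"ty":0,"tz":38,"wx":0,"wy":0,"wz":0,"gripper":0.03},
    {"tx":0,"ty":0,"tz":38,"wx":0,"wy":0,"wz":0,"gripper":0.03}
  ]
}}

```text
time: 12.87
position: [0.4688, -0.2655, 0.1045]
tool_rot: [-2.39, -2.039, 0.004]
ft_force: [0.7, 0.1, 0.3]
grip_width: 0.076
grip_force: 35.0
```

Request:
{"op": "jog_arm", "data": {
  "increments": [
    {"tx":0,"ty":0,"tz":1,"wx":0,"wy":0,"wz":0,"gripper":0.12},
    {"tx":0,"ty":0,"tz":1,"wx":0,"wy":0,"wz":0,"gripper":0.2},
    {"tx":0,"ty":0,"tz":1,"wx":0,"wy":0,"wz":0,"gripper":0.28},
    {"tx":0,"ty":0,"tz":1,"wx":0,"wy":0,"wz":0,"gripper":0.28},
    {"tx":0,"ty":0,"tz":1,"wx":0,"wy":0,"wz":0,"gripper":0.28}
  ]
}}

```text
time: 13.28
position: [0.4692, -0.2658, 0.1043]
tool_rot: [2.39, 2.038, -0.002]
ft_force: [-0.2, -1.2, -0.2]
grip_width: 0.264
grip_force: 0.0
```

Request:
{"op": "jog_arm", "data": {
  "increments": [
    {"tx":0,"ty":0,"tz":-20,"wx":0,"wy":0,"wz":0,"gripper":0.28},
    {"tx":0,"ty":0,"tz":-55,"wx":0,"wy":0,"wz":0,"gripper":0.28},
    {"tx":0,"ty":0,"tz":-95,"wx":0,"wy":0,"wz":0,"gripper":0.4},
    {"tx":0,"ty":0,"tz":-135,"wx":0,"wy":0,"wz":0,"gripper":0.4},
    {"tx":0,"ty":0,"tz":-170,"wx":0,"wy":0,"wz":0,"gripper":0.4}
  ]
}}

```text
time: 13.7
position: [0.4691, -0.2658, 0.2767]
tool_rot: [2.39, 2.037, -0.001]
ft_force: [0.6, -0.2, 0.0]
grip_width: 0.38
grip_force: 0.0
```

Run:
```python
from h import *
p,T=board('red',.1)
plan([(p,T),board('red',-.002)])
print([np.round(b["bbox"]).tolist() for b in vision.spot_in("wrist","board_blue")])
```

```text
t 13.7 p [ 0.4691 -0.2658  0.2767] F [ 0.6 -0.2  0. ] w 0.38
[[ 0.158  0.987  0.   ]
 [ 0.987 -0.158 -0.001]
 [-0.001  0.001 -1.   ]]
t [169.8, -29.0, 29.7] w [-0.1025, 0.0071, -0.0426]
t [170.7, -24.7, 28.1] w [-0.1025, 0.0071, -0.0426]
t [171.5, -20.2, 27.0] w [-0.1025, 0.0071, -0.0426]
t [0.0, -0.0, 102.0] w [-0.0, -0.0, -0.0]
[[314.0, 96.0, 331.0, 280.0], [328.0, 44.0, 350.0, 84.0]]
```

Request:
{"op": "jog_arm", "data": {
  "increments": [
    {"tx":34,"ty":-6,"tz":4,"wx":-0.02,"wy":0.001,"wz":-0.008,"gripper":0.4},
    {"tx":68,"ty":-12,"tz":10,"wx":-0.04,"wy":0.003,"wz":-0.017,"gripper":0.4},
    {"tx":102,"ty":-17,"tz":17,"wx":-0.06,"wy":0.004,"wz":-0.026,"gripper":0.4},
    {"tx":136,"ty":-23,"tz":23,"wx":-0.08,"wy":0.006,"wz":-0.034,"gripper":0.4},
    {"tx":169.8,"ty":-29,"tz":29.7,"wx":-0.1025,"wy":0.0071,"wz":-0.0426,"gripper":0.4}
  ]
}}

```text
time: 14.17
position: [0.4671, -0.0916, 0.244]
tool_rot: [2.289, 2.039, 0.11]
ft_force: [0.2, -0.2, -0.7]
grip_width: 0.401
grip_force: 0.0
```

Request:
{"op": "jog_arm", "data": {
  "increments": [
    {"tx":34,"ty":-5,"tz":6,"wx":-0.02,"wy":0.001,"wz":-0.008,"gripper":0.4},
    {"tx":68,"ty":-10,"tz":11,"wx":-0.04,"wy":0.003,"wz":-0.017,"gripper":0.4},
    {"tx":102,"ty":-15,"tz":17,"wx":-0.06,"wy":0.004,"wz":-0.026,"gripper":0.4},
    {"tx":136,"ty":-20,"tz":23,"wx":-0.08,"wy":0.006,"wz":-0.034,"gripper":0.4},
    {"tx":170.7,"ty":-24.7,"tz":28.1,"wx":-0.1025,"wy":0.0071,"wz":-0.0426,"gripper":0.4}
  ]
}}

```text
time: 14.58
position: [0.465, 0.0803, 0.2139]
tool_rot: [2.188, 2.033, 0.215]
ft_force: [0.3, -0.1, 0.2]
grip_width: 0.402
grip_force: 0.0
```

Request:
{"op": "jog_arm", "data": {
  "increments": [
    {"tx":40,"ty":-5,"tz":6,"wx":-0.03,"wy":0.002,"wz":-0.01,"gripper":0.4},
    {"tx":80,"ty":-10,"tz":12,"wx":-0.05,"wy":0.004,"wz":-0.02,"gripper":0.4},
    {"tx":120,"ty":-14,"tz":19,"wx":-0.08,"wy":0.005,"wz":-0.03,"gripper":0.4},
    {"tx":155,"ty":-18,"tz":24,"wx":-0.1,"wy":0.0071,"wz":-0.0426,"gripper":0.4},
    {"tx":171.5,"ty":-20.2,"tz":27,"wx":-0.1025,"wy":0.0071,"wz":-0.0426,"gripper":0.4}
  ]
}}

```text
time: 15.0
position: [0.4612, 0.2563, 0.1831]
tool_rot: [2.079, 2.032, 0.315]
ft_force: [0.4, -0.6, 0.6]
grip_width: 0.399
grip_force: 0.0
```

Request:
{"op": "jog_arm", "data": {
  "increments": [
    {"tx":0,"ty":0,"tz":0,"wx":0,"wy":0,"wz":0,"gripper":0.4},
    {"tx":0,"ty":0,"tz":0,"wx":0,"wy":0,"wz":0,"gripper":0.4},
    {"tx":0,"ty":0,"tz":0,"wx":0,"wy":0,"wz":0,"gripper":0.4},
    {"tx":0,"ty":0,"tz":0,"wx":0,"wy":0,"wz":0,"gripper":0.4},
    {"tx":0,"ty":0,"tz":0,"wx":0,"wy":0,"wz":0,"gripper":0.4}
  ]
}}

```text
time: 15.42
position: [0.4641, 0.2498, 0.1846]
tool_rot: [2.087, 2.021, 0.313]
ft_force: [0.3, -0.1, -0.3]
grip_width: 0.401
grip_force: 0.0
```

```bash
cat >> h.py <<'E'
def tabs(d):
    o=cv2.cvtColor(d["color"],cv2.COLOR_BGR2HSV)
    for n,rg in(("red",[((0,140,60),(8,255,255)),((172,140,60),(180,255,255))]),("green",[((45,70,40),(75,255,255))]),("blue",[((100,90,40),(125,255,255))])):
        m=sum(cv2.inRange(o,*r) for r in rg).astype('uint8');k=cv2.connectedComponentsWithStats(m)
        print(n,'pred',np.round(proj(d,board(n,.032)[0],True)),[(k[2][i].tolist(),k[3][i].round()) for i in np.argsort(-k[2][1:,4])[:3]+1])
E
python3 - <<'E'
from h import *
plan([board('red',-.002)])
tabs(snap("wrist"))
E
```

```text
t 15.42 p [0.4641 0.2498 0.1846] F [ 0.3 -0.1 -0.3] w 0.401
[[ 0.032  0.953  0.302]
 [ 0.999 -0.031 -0.009]
 [ 0.001  0.302 -0.953]]
t [1.0, 0.7, 99.7] w [-0.0016, 0.0, -0.0021]
red pred [322. 196.] [([356, 0, 83, 27, 1557], array([393.,  10.])), ([0, 104, 26, 46, 813], array([ 11., 127.])), ([316, 179, 11, 30, 253], array([321., 195.]))]
green pred [313. 121.] [([308, 108, 10, 27, 257], array([313., 120.])), ([127, 120, 2, 2, 2], array([128., 120.])), ([135, 37, 1, 1, 1], array([135.,  37.]))]
blue pred [330. 159.] [([376, 222, 20, 21, 317], array([387., 232.])), ([403, 215, 11, 3, 22], array([408., 216.]))]
```

Request:
{"op": "jog_arm", "data": {
  "increments": [
    {"tx":0,"ty":0,"tz":25,"wx":0,"wy":0,"wz":0,"gripper":0.4},
    {"tx":0,"ty":0,"tz":50,"wx":0,"wy":0,"wz":0,"gripper":0.4},
    {"tx":0,"ty":0,"tz":75,"wx":0,"wy":0,"wz":0,"gripper":0.4},
    {"tx":0,"ty":0,"tz":90,"wx":0,"wy":0,"wz":0,"gripper":0.4},
    {"tx":0,"ty":0,"tz":98,"wx":0,"wy":0,"wz":0,"gripper":0.4}
  ]
}}

```text
time: 15.88
position: [0.4926, 0.2484, 0.0885]
tool_rot: [2.087, 2.023, 0.308]
ft_force: [0.5, 0.5, -0.2]
grip_width: 0.4
grip_force: 0.0
```

Request:
{"op": "jog_arm", "data": {
  "grip_force": 45,
  "increments": [
    {"tx":0,"ty":0,"tz":0,"wx":0,"wy":0,"wz":0,"gripper":0.3},
    {"tx":0,"ty":0,"tz":0,"wx":0,"wy":0,"wz":0,"gripper":0.15},
    {"tx":0,"ty":0,"tz":0,"wx":0,"wy":0,"wz":0,"gripper":0.05},
    {"tx":0,"ty":0,"tz":0,"wx":0,"wy":0,"wz":0,"gripper":0.03},
    {"tx":0,"ty":0,"tz":0,"wx":0,"wy":0,"wz":0,"gripper":0.03}
  ]
}}

```text
time: 16.3
position: [0.4935, 0.2509, 0.0921]
tool_rot: [2.084, 2.024, 0.316]
ft_force: [0.1, 0.1, -0.5]
grip_width: 0.107
grip_force: 0.0
```

Request:
{"op": "jog_arm", "data": {
  "increments": [
    {"tx":0,"ty":0,"tz":0,"wx":0,"wy":0,"wz":0,"gripper":0.03},
    {"tx":0,"ty":0,"tz":0,"wx":0,"wy":0,"wz":0,"gripper":0.03},
    {"tx":0,"ty":0,"tz":0,"wx":0,"wy":0,"wz":0,"gripper":0.03},
    {"tx":0,"ty":0,"tz":0,"wx":0,"wy":0,"wz":0,"gripper":0.03},
    {"tx":0,"ty":0,"tz":0,"wx":0,"wy":0,"wz":0,"gripper":0.03}
  ]
}}

```text
time: 16.72
position: [0.4935, 0.2506, 0.0916]
tool_rot: [2.084, 2.023, 0.315]
ft_force: [-1.6, 0.3, 5.4]
grip_width: 0.081
grip_force: 45.0
```

Request:
{"op": "jog_arm", "data": {
  "increments": [
    {"tx":0,"ty":5,"tz":-4,"wx":0,"wy":0,"wz":0,"gripper":0.03},
    {"tx":0,"ty":10,"tz":-14,"wx":0,"wy":0,"wz":0,"gripper":0.03},
    {"tx":0,"ty":17,"tz":-35,"wx":0,"wy":0,"wz":0,"gripper":0.03},
    {"tx":0,"ty":25,"tz":-60,"wx":0,"wy":0,"wz":0,"gripper":0.03},
    {"tx":0,"ty":33,"tz":-85,"wx":0,"wy":0,"wz":0,"gripper":0.03}
  ]
}}

```text
time: 17.13
position: [0.4985, 0.2495, 0.1825]
tool_rot: [2.085, 2.024, 0.31]
ft_force: [0.6, 1.2, -1.0]
grip_width: 0.079
grip_force: 45.0
```

Request:
{"op": "jog_arm", "data": {
  "increments": [
    {"tx":0,"ty":10,"tz":-25,"wx":0,"wy":0,"wz":0,"gripper":0.03},
    {"tx":0,"ty":20,"tz":-50,"wx":0,"wy":0,"wz":0,"gripper":0.03},
    {"tx":0,"ty":30,"tz":-75,"wx":0,"wy":0,"wz":0,"gripper":0.03},
    {"tx":0,"ty":40,"tz":-100,"wx":0,"wy":0,"wz":0,"gripper":0.03},
    {"tx":0,"ty":45,"tz":-120,"wx":0,"wy":0,"wz":0,"gripper":0.03}
  ]
}}

```text
time: 17.55
position: [0.5065, 0.2496, 0.3128]
tool_rot: [2.085, 2.022, 0.316]
ft_force: [1.2, 0.9, -0.1]
grip_width: 0.08
grip_force: 45.0
```

Run:
```python
from h import *
p,T=slot('red',.014,.2)
plan([([.515,.03,.3],T),(p,T)])
d=snap("wrist");tabs(d)
cv2.imwrite('pics/r.png',cv2.resize(d["color"][20:270,190:450],None,fx=2,fy=2))
```

```text
t 17.55 p [0.5065 0.2496 0.3128] F [ 1.2  0.9 -0.1] w 0.08
[[ 0.03   0.952  0.303]
 [ 1.    -0.029 -0.008]
 [ 0.002  0.303 -0.953]]
t [-109.6, 5.3, 8.2] w [0.1539, -0.0108, 0.0641]
t [-108.9, 13.6, 8.0] w [0.1539, -0.0108, 0.0641]
t [-165.2, 15.0, 2.5] w [0.0, 0.0, 0.0]
t [-165.2, 15.0, 2.5] w [0.0, 0.0, 0.0]
red pred [257. 175.] [([301, 0, 60, 38, 1626], array([334.,  16.])), ([23, 111, 26, 34, 583], array([ 35., 128.])), ([316, 208, 14, 36, 400], array([323., 228.]))]
green pred [249. 123.] [([246, 114, 7, 19, 119], array([249., 122.])), ([258, 137, 1, 4, 4], array([258., 138.])), ([260, 167, 1, 4, 4], array([260., 168.]))]
blue pred [262. 149.] [([330, 198, 25, 26, 290], array([342., 212.])), ([172, 266, 20, 21, 150], array([181., 276.])), ([180, 235, 8, 6, 21], array([183., 238.]))]
```

View pics/r.png

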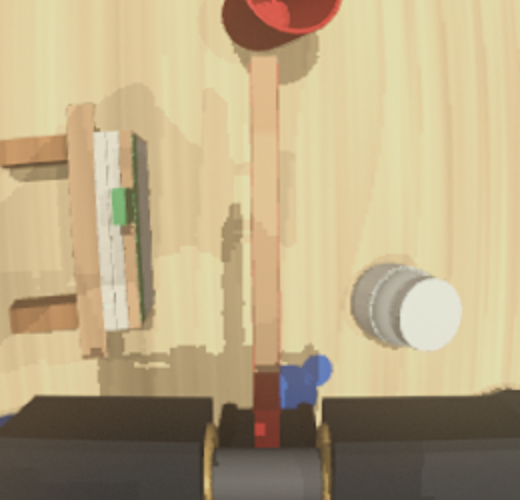

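Red is held straight, and green and both whites still lean in place. Moving to slot +14.

Request:
{"op": "jog_arm", "data": {
  "increments": [
    {"tx":-20,"ty":1,"tz":2,"wx":0.03,"wy":-0.002,"wz":0.012,"gripper":0.03},
    {"tx":-42,"ty":2,"tz":4,"wx":0.06,"wy":-0.004,"wz":0.025,"gripper":0.03},
    {"tx":-65,"ty":3,"tz":6,"wx":0.09,"wy":-0.006,"wz":0.038,"gripper":0.03},
    {"tx":-88,"ty":4,"tz":7,"wx":0.12,"wy":-0.008,"wz":0.05,"gripper":0.03},
    {"tx":-109.6,"ty":5.3,"tz":8.2,"wx":0.1539,"wy":-0.0108,"wz":0.0641,"gripper":0.03}
  ]
}}

```text
time: 18.02
position: [0.5095, 0.1386, 0.3036]
tool_rot: [2.241, 2.037, 0.159]
ft_force: [0.3, 0.1, -0.7]
grip_width: 0.078
grip_force: 45.0
```

Request:
{"op": "jog_arm", "data": {
  "increments": [
    {"tx":-22,"ty":2.4,"tz":2,"wx":0.03,"wy":-0.002,"wz":0.012,"gripper":0.03},
    {"tx":-44,"ty":5,"tz":4,"wx":0.06,"wy":-0.004,"wz":0.025,"gripper":0.03},
    {"tx":-66,"ty":8,"tz":6,"wx":0.09,"wy":-0.006,"wz":0.038,"gripper":0.03},
    {"tx":-88,"ty":11,"tz":7,"wx":0.12,"wy":-0.008,"wz":0.05,"gripper":0.03},
    {"tx":-108.9,"ty":13.6,"tz":8,"wx":0.1539,"wy":-0.0108,"wz":0.0641,"gripper":0.03}
  ]
}}

```text
time: 18.43
position: [0.514, 0.0289, 0.2974]
tool_rot: [-2.391, -2.036, 0.005]
ft_force: [0.4, -0.5, -0.7]
grip_width: 0.082
grip_force: 45.0
```

Request:
{"op": "jog_arm", "data": {
  "increments": [
    {"tx":-30,"ty":3,"tz":0,"wx":0,"wy":0,"wz":0,"gripper":0.03},
    {"tx":-64,"ty":6,"tz":1,"wx":0,"wy":0,"wz":0,"gripper":0.03},
    {"tx":-98,"ty":9,"tz":2,"wx":0,"wy":0,"wz":0,"gripper":0.03},
    {"tx":-132,"ty":12,"tz":2,"wx":0,"wy":0,"wz":0,"gripper":0.03},
    {"tx":-165.2,"ty":15,"tz":2.5,"wx":0,"wy":0,"wz":0,"gripper":0.03}
  ]
}}

```text
time: 18.85
position: [0.5024, -0.1371, 0.2952]
tool_rot: [-2.391, -2.038, 0.003]
ft_force: [1.3, 0.4, -0.7]
grip_width: 0.073
grip_force: 45.0
```

Request:
{"op": "jog_arm", "data": {
  "increments": [
    {"tx":-34,"ty":3,"tz":0,"wx":0,"wy":0,"wz":0,"gripper":0.03},
    {"tx":-72,"ty":7,"tz":1,"wx":0,"wy":0,"wz":0,"gripper":0.03},
    {"tx":-112,"ty":10,"tz":2,"wx":0,"wy":0,"wz":0,"gripper":0.03},
    {"tx":-148,"ty":13,"tz":2,"wx":0,"wy":0,"wz":0,"gripper":0.03},
    {"tx":-165.2,"ty":15,"tz":2.5,"wx":0,"wy":0,"wz":0,"gripper":0.03}
  ]
}}

```text
time: 19.27
position: [0.489, -0.3067, 0.2931]
tool_rot: [2.396, 2.029, -0.008]
ft_force: [-0.2, -0.8, -1.6]
grip_width: 0.077
grip_force: 45.0
```

Request:
{"op": "jog_arm", "data": {
  "increments": [
    {"tx":0,"ty":0,"tz":0,"wx":0,"wy":0,"wz":0,"gripper":0.03},
    {"tx":0,"ty":0,"tz":0,"wx":0,"wy":0,"wz":0,"gripper":0.03},
    {"tx":0,"ty":0,"tz":0,"wx":0,"wy":0,"wz":0,"gripper":0.03},
    {"tx":0,"ty":0,"tz":0,"wx":0,"wy":0,"wz":0,"gripper":0.03},
    {"tx":0,"ty":0,"tz":0,"wx":0,"wy":0,"wz":0,"gripper":0.03}
  ]
}}

```text
time: 19.68
position: [0.4922, -0.299, 0.2928]
tool_rot: [-2.388, -2.041, 0.003]
ft_force: [-0.4, 0.5, -0.1]
grip_width: 0.077
grip_force: 45.0
```

Run:
```python
from h import *
plan([slot('red',.014,.012)])
d=snap("wrist")
cv2.imwrite('pics/rs.png',cv2.resize(d["color"][20:270,190:450],None,fx=2.3,fy=2.3))
```

```text
t 19.68 p [ 0.4922 -0.299   0.2928] F [-0.4  0.5 -0.1] w 0.077
[[ 0.156  0.988 -0.002]
 [ 0.988 -0.156 -0.001]
 [-0.001 -0.002 -1.   ]]
t [-1.8, 0.5, 185.8] w [-0.0015, 0.001, 0.0037]
```

View pics/rs.png

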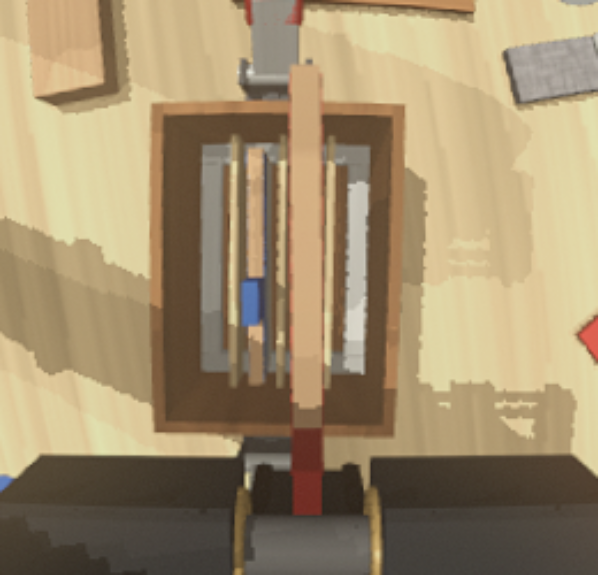

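Blue stands in its slot (252,300) and red lines up with slot +14. I'll lower red shifted 4 mm toward +y so the hand clears the right clamp.

Request:
{"op": "jog_arm", "data": {
  "increments": [
    {"tx":2,"ty":0,"tz":30,"wx":0,"wy":0,"wz":0,"gripper":0.03},
    {"tx":2,"ty":0,"tz":65,"wx":0,"wy":0,"wz":0,"gripper":0.03},
    {"tx":2,"ty":0,"tz":100,"wx":0,"wy":0,"wz":0,"gripper":0.03},
    {"tx":2,"ty":0,"tz":130,"wx":0,"wy":0,"wz":0,"gripper":0.03},
    {"tx":2,"ty":0,"tz":150,"wx":0,"wy":0,"wz":0,"gripper":0.03}
  ]
}}

```text
time: 20.15
position: [0.4904, -0.2969, 0.1396]
tool_rot: [-2.386, -2.038, 0.005]
ft_force: [0.0, 0.2, 0.0]
grip_width: 0.08
grip_force: 45.0
```

Request:
{"op": "jog_arm", "data": {
  "increments": [
    {"tx":0,"ty":0,"tz":12,"wx":0,"wy":0,"wz":0,"gripper":0.03},
    {"tx":0,"ty":0,"tz":24,"wx":0,"wy":0,"wz":0,"gripper":0.03},
    {"tx":0,"ty":0,"tz":33,"wx":0,"wy":0,"wz":0,"gripper":0.03},
    {"tx":0,"ty":0,"tz":36,"wx":0,"wy":0,"wz":0,"gripper":0.03},
    {"tx":0,"ty":0,"tz":36,"wx":0,"wy":0,"wz":0,"gripper":0.03}
  ]
}}

```text
time: 20.57
position: [0.4916, -0.2989, 0.1067]
tool_rot: [-2.391, -2.038, 0.004]
ft_force: [-0.2, 0.8, 0.2]
grip_width: 0.078
grip_force: 45.0
```

Request:
{"op": "jog_arm", "data": {
  "increments": [
    {"tx":0,"ty":0,"tz":0,"wx":0,"wy":0,"wz":0,"gripper":0.12},
    {"tx":0,"ty":0,"tz":0,"wx":0,"wy":0,"wz":0,"gripper":0.2},
    {"tx":0,"ty":0,"tz":0,"wx":0,"wy":0,"wz":0,"gripper":0.28},
    {"tx":0,"ty":0,"tz":0,"wx":0,"wy":0,"wz":0,"gripper":0.28},
    {"tx":0,"ty":0,"tz":0,"wx":0,"wy":0,"wz":0,"gripper":0.28}
  ]
}}

```text
time: 20.98
position: [0.4918, -0.2991, 0.1073]
tool_rot: [2.39, 2.038, -0.003]
ft_force: [-0.2, 0.4, 0.2]
grip_width: 0.264
grip_force: 0.0
```

Request:
{"op": "jog_arm", "data": {
  "increments": [
    {"tx":0,"ty":0,"tz":-20,"wx":0,"wy":0,"wz":0,"gripper":0.28},
    {"tx":0,"ty":0,"tz":-55,"wx":0,"wy":0,"wz":0,"gripper":0.28},
    {"tx":0,"ty":0,"tz":-95,"wx":0,"wy":0,"wz":0,"gripper":0.4},
    {"tx":0,"ty":0,"tz":-135,"wx":0,"wy":0,"wz":0,"gripper":0.4},
    {"tx":0,"ty":0,"tz":-170,"wx":0,"wy":0,"wz":0,"gripper":0.4}
  ]
}}

```text
time: 21.4
position: [0.4918, -0.299, 0.2797]
tool_rot: [2.39, 2.037, -0.002]
ft_force: [1.0, -1.0, 0.4]
grip_width: 0.377
grip_force: 0.0
```

Run:
```python
from h import *
p,T=board('green',.1)
plan([(p,T),board('green',-.002)])
```

```text
t 21.4 p [ 0.4918 -0.299   0.2797] F [ 1.  -1.   0.4] w 0.377
[[ 0.159  0.987 -0.   ]
 [ 0.987 -0.159 -0.002]
 [-0.002  0.    -1.   ]]
t [150.1, -32.7, 22.9] w [-0.077, 0.0055, -0.032]
t [151.0, -29.5, 21.3] w [-0.077, 0.0055, -0.032]
t [151.8, -26.3, 20.0] w [-0.077, 0.0055, -0.032]
t [152.4, -22.9, 18.9] w [-0.077, 0.0055, -0.032]
t [0.0, -0.0, 102.0] w [0.0, 0.0, 0.0]
```

Request:
{"op": "jog_arm", "data": {
  "increments": [
    {"tx":30,"ty":-6,"tz":4,"wx":-0.015,"wy":0.001,"wz":-0.006,"gripper":0.4},
    {"tx":60,"ty":-13,"tz":9,"wx":-0.03,"wy":0.002,"wz":-0.013,"gripper":0.4},
    {"tx":90,"ty":-20,"tz":14,"wx":-0.046,"wy":0.003,"wz":-0.019,"gripper":0.4},
    {"tx":120,"ty":-26,"tz":18,"wx":-0.061,"wy":0.004,"wz":-0.025,"gripper":0.4},
    {"tx":150.1,"ty":-32.7,"tz":22.9,"wx":-0.077,"wy":0.0055,"wz":-0.032,"gripper":0.4}
  ]
}}

```text
time: 21.82
position: [0.4831, -0.144, 0.254]
tool_rot: [2.315, 2.038, 0.082]
ft_force: [0.5, -0.2, 0.2]
grip_width: 0.397
grip_force: 0.0
```

Request:
{"op": "jog_arm", "data": {
  "increments": [
    {"tx":30,"ty":-6,"tz":4,"wx":-0.015,"wy":0.001,"wz":-0.006,"gripper":0.4},
    {"tx":60,"ty":-12,"tz":8,"wx":-0.03,"wy":0.002,"wz":-0.013,"gripper":0.4},
    {"tx":90,"ty":-18,"tz":13,"wx":-0.046,"wy":0.003,"wz":-0.019,"gripper":0.4},
    {"tx":120,"ty":-24,"tz":17,"wx":-0.061,"wy":0.004,"wz":-0.025,"gripper":0.4},
    {"tx":151,"ty":-29.5,"tz":21.3,"wx":-0.077,"wy":0.0055,"wz":-0.032,"gripper":0.4}
  ]
}}

```text
time: 22.23
position: [0.4744, 0.0093, 0.2309]
tool_rot: [2.239, 2.036, 0.163]
ft_force: [1.3, 0.1, 0.7]
grip_width: 0.403
grip_force: 0.0
```

Request:
{"op": "jog_arm", "data": {
  "increments": [
    {"tx":30,"ty":-5,"tz":4,"wx":-0.015,"wy":0.001,"wz":-0.006,"gripper":0.4},
    {"tx":60,"ty":-10,"tz":8,"wx":-0.03,"wy":0.002,"wz":-0.013,"gripper":0.4},
    {"tx":90,"ty":-16,"tz":12,"wx":-0.046,"wy":0.003,"wz":-0.019,"gripper":0.4},
    {"tx":120,"ty":-21,"tz":16,"wx":-0.061,"wy":0.004,"wz":-0.025,"gripper":0.4},
    {"tx":151.8,"ty":-26.3,"tz":20,"wx":-0.077,"wy":0.0055,"wz":-0.032,"gripper":0.4}
  ]
}}

```text
time: 22.65
position: [0.466, 0.1625, 0.2077]
tool_rot: [2.163, 2.031, 0.24]
ft_force: [0.7, 1.0, 0.4]
grip_width: 0.398
grip_force: 0.0
```

Request:
{"op": "jog_arm", "data": {
  "increments": [
    {"tx":36,"ty":-5,"tz":4,"wx":-0.018,"wy":0.001,"wz":-0.008,"gripper":0.4},
    {"tx":72,"ty":-11,"tz":9,"wx":-0.036,"wy":0.002,"wz":-0.016,"gripper":0.4},
    {"tx":108,"ty":-17,"tz":14,"wx":-0.055,"wy":0.004,"wz":-0.023,"gripper":0.4},
    {"tx":140,"ty":-21,"tz":17,"wx":-0.07,"wy":0.005,"wz":-0.03,"gripper":0.4},
    {"tx":152.4,"ty":-22.9,"tz":18.9,"wx":-0.077,"wy":0.0055,"wz":-0.032,"gripper":0.4}
  ]
}}

```text
time: 23.07
position: [0.4556, 0.3202, 0.184]
tool_rot: [2.08, 2.031, 0.317]
ft_force: [-0.0, -0.1, -0.2]
grip_width: 0.398
grip_force: 0.0
```

Request:
{"op": "jog_arm", "data": {
  "increments": [
    {"tx":0,"ty":0,"tz":0,"wx":0,"wy":0,"wz":0,"gripper":0.4},
    {"tx":0,"ty":0,"tz":0,"wx":0,"wy":0,"wz":0,"gripper":0.4},
    {"tx":0,"ty":0,"tz":0,"wx":0,"wy":0,"wz":0,"gripper":0.4},
    {"tx":0,"ty":0,"tz":0,"wx":0,"wy":0,"wz":0,"gripper":0.4},
    {"tx":0,"ty":0,"tz":0,"wx":0,"wy":0,"wz":0,"gripper":0.4}
  ]
}}

```text
time: 23.48
position: [0.4584, 0.3133, 0.1849]
tool_rot: [2.087, 2.021, 0.314]
ft_force: [1.1, 0.1, -0.5]
grip_width: 0.397
grip_force: 0.0
```

Run:
```python
from h import *
plan([board('green',-.002)])
tabs(snap("wrist"))
```

```text
t 23.48 p [0.4584 0.3133 0.1849] F [ 1.1  0.1 -0.5] w 0.397
[[ 0.032  0.953  0.302]
 [ 0.999 -0.031 -0.009]
 [ 0.001  0.302 -0.953]]
t [1.0, 0.3, 99.8] w [-0.0013, -0.0002, -0.0023]
red pred [330. 262.] [([363, 5, 85, 67, 3708], array([411.,  38.])), ([4, 153, 30, 44, 906], array([ 18., 175.])), ([393, 66, 3, 2, 4], array([394.,  66.]))]
green pred [322. 196.] [([317, 184, 10, 25, 222], array([322., 195.])), ([161, 115, 2, 2, 2], array([162., 116.])), ([135, 85, 1, 1, 1], array([135.,  85.]))]
blue pred [338. 229.] []
```

Request:
{"op": "jog_arm", "data": {
  "increments": [
    {"tx":0,"ty":0,"tz":25,"wx":0,"wy":0,"wz":0,"gripper":0.4},
    {"tx":0,"ty":0,"tz":50,"wx":0,"wy":0,"wz":0,"gripper":0.4},
    {"tx":0,"ty":0,"tz":75,"wx":0,"wy":0,"wz":0,"gripper":0.4},
    {"tx":0,"ty":0,"tz":90,"wx":0,"wy":0,"wz":0,"gripper":0.35},
    {"tx":0,"ty":0,"tz":97,"wx":0,"wy":0,"wz":0,"gripper":0.35}
  ]
}}

```text
time: 23.95
position: [0.4866, 0.3118, 0.0894]
tool_rot: [2.087, 2.022, 0.308]
ft_force: [0.7, 0.4, 0.6]
grip_width: 0.364
grip_force: 0.0
```

Request:
{"op": "jog_arm", "data": {
  "grip_force": 35,
  "increments": [
    {"tx":0,"ty":0,"tz":0,"wx":0,"wy":0,"wz":0,"gripper":0.3},
    {"tx":0,"ty":0,"tz":0,"wx":0,"wy":0,"wz":0,"gripper":0.15},
    {"tx":0,"ty":0,"tz":0,"wx":0,"wy":0,"wz":0,"gripper":0.05},
    {"tx":0,"ty":0,"tz":0,"wx":0,"wy":0,"wz":0,"gripper":0.03},
    {"tx":0,"ty":0,"tz":0,"wx":0,"wy":0,"wz":0,"gripper":0.03}
  ]
}}

```text
time: 24.37
position: [0.4873, 0.3145, 0.0933]
tool_rot: [2.084, 2.024, 0.316]
ft_force: [-0.4, 0.0, 1.1]
grip_width: 0.092
grip_force: 10.3
```

Request:
{"op": "jog_arm", "data": {
  "increments": [
    {"tx":0,"ty":0,"tz":0,"wx":0,"wy":0,"wz":0,"gripper":0.03},
    {"tx":0,"ty":0,"tz":0,"wx":0,"wy":0,"wz":0,"gripper":0.03},
    {"tx":0,"ty":0,"tz":0,"wx":0,"wy":0,"wz":0,"gripper":0.03},
    {"tx":0,"ty":0,"tz":0,"wx":0,"wy":0,"wz":0,"gripper":0.03},
    {"tx":0,"ty":0,"tz":0,"wx":0,"wy":0,"wz":0,"gripper":0.03}
  ]
}}

```text
time: 24.78
position: [0.4874, 0.3148, 0.0928]
tool_rot: [2.084, 2.024, 0.316]
ft_force: [-0.6, 1.2, 3.5]
grip_width: 0.082
grip_force: 34.8
```

Request:
{"op": "jog_arm", "data": {
  "increments": [
    {"tx":0,"ty":5,"tz":-4,"wx":0,"wy":0,"wz":0,"gripper":0.03},
    {"tx":0,"ty":10,"tz":-14,"wx":0,"wy":0,"wz":0,"gripper":0.03},
    {"tx":0,"ty":17,"tz":-35,"wx":0,"wy":0,"wz":0,"gripper":0.03},
    {"tx":0,"ty":25,"tz":-60,"wx":0,"wy":0,"wz":0,"gripper":0.03},
    {"tx":0,"ty":33,"tz":-85,"wx":0,"wy":0,"wz":0,"gripper":0.03}
  ]
}}

```text
time: 25.2
position: [0.4923, 0.3125, 0.1835]
tool_rot: [2.086, 2.023, 0.309]
ft_force: [1.1, 1.1, -1.3]
grip_width: 0.087
grip_force: 34.8
```

Request:
{"op": "jog_arm", "data": {
  "increments": [
    {"tx":0,"ty":10,"tz":-25,"wx":0,"wy":0,"wz":0,"gripper":0.03},
    {"tx":0,"ty":20,"tz":-50,"wx":0,"wy":0,"wz":0,"gripper":0.03},
    {"tx":0,"ty":30,"tz":-75,"wx":0,"wy":0,"wz":0,"gripper":0.03},
    {"tx":0,"ty":40,"tz":-100,"wx":0,"wy":0,"wz":0,"gripper":0.03},
    {"tx":0,"ty":45,"tz":-120,"wx":0,"wy":0,"wz":0,"gripper":0.03}
  ]
}}

```text
time: 25.62
position: [0.5002, 0.3126, 0.3137]
tool_rot: [2.086, 2.022, 0.315]
ft_force: [0.7, 0.7, -0.6]
grip_width: 0.083
grip_force: 34.8
```

Run:
```python
from h import *
p,T=slot('green',.043,.2,lean=6)
plan([([.53,.08,.3],T),(p,T)])
tabs(snap("wrist"))
print([(np.round(b["bbox"]).tolist(),round(b["conf"],2)) for b in vision.spot_in("wrist","plain_a")])
```

```text
t 25.62 p [0.5002 0.3126 0.3137] F [ 0.7  0.7 -0.6] w 0.083
[[ 0.031  0.953  0.303]
 [ 1.    -0.03  -0.008]
 [ 0.001  0.303 -0.953]]
t [-115.8, 15.6, 12.0] w [0.1013, -0.0138, 0.0629]
t [-114.4, 24.0, 11.6] w [0.1013, -0.0138, 0.0629]
t [-159.1, 20.7, 5.0] w [0.0, -0.0, -0.0]
t [-159.1, 20.7, 5.0] w [0.0, -0.0, -0.0]
red pred [266. 223.] [([314, 29, 52, 51, 1492], array([341.,  59.])), ([30, 148, 26, 33, 577], array([ 42., 164.])), ([307, 47, 8, 11, 14], array([310.,  52.]))]
green pred [257. 174.] [([316, 225, 15, 19, 246], array([323., 234.])), ([313, 221, 1, 2, 2], array([313., 222.])), ([152, 119, 1, 1, 1], array([152., 119.]))]
blue pred [271. 198.] [([183, 273, 8, 17, 89], array([187., 283.])), ([348, 231, 3, 3, 6], array([349., 232.]))]
[([251.0, 131.0, 272.0, 220.0], 0.97), ([251.0, 132.0, 256.0, 216.0], 0.93)]
```

Request:
{"op": "jog_arm", "data": {
  "increments": [
    {"tx":-21,"ty":3,"tz":2,"wx":0.02,"wy":-0.003,"wz":0.012,"gripper":0.03},
    {"tx":-44,"ty":6,"tz":5,"wx":0.04,"wy":-0.006,"wz":0.025,"gripper":0.03},
    {"tx":-68,"ty":9,"tz":7,"wx":0.06,"wy":-0.008,"wz":0.038,"gripper":0.03},
    {"tx":-92,"ty":12,"tz":10,"wx":0.08,"wy":-0.011,"wz":0.05,"gripper":0.03},
    {"tx":-115.8,"ty":15.6,"tz":12,"wx":0.1013,"wy":-0.0138,"wz":0.0629,"gripper":0.03}
  ]
}}

```text
time: 26.13
position: [0.5135, 0.1953, 0.3024]
tool_rot: [2.21, 2.009, 0.205]
ft_force: [1.2, -0.7, -1.1]
grip_width: 0.08
grip_force: 34.8
```

Request:
{"op": "jog_arm", "data": {
  "increments": [
    {"tx":-23,"ty":5,"tz":2,"wx":0.02,"wy":-0.003,"wz":0.012,"gripper":0.03},
    {"tx":-46,"ty":10,"tz":5,"wx":0.04,"wy":-0.006,"wz":0.025,"gripper":0.03},
    {"tx":-69,"ty":14,"tz":7,"wx":0.06,"wy":-0.008,"wz":0.038,"gripper":0.03},
    {"tx":-92,"ty":19,"tz":9,"wx":0.08,"wy":-0.011,"wz":0.05,"gripper":0.03},
    {"tx":-114.4,"ty":24,"tz":11.6,"wx":0.1013,"wy":-0.0138,"wz":0.0629,"gripper":0.03}
  ]
}}

```text
time: 26.55
position: [0.5286, 0.0791, 0.2961]
tool_rot: [2.331, 1.986, 0.098]
ft_force: [0.7, 0.8, -0.4]
grip_width: 0.08
grip_force: 34.8
```

Request:
{"op": "jog_arm", "data": {
  "increments": [
    {"tx":-30,"ty":4,"tz":1,"wx":0,"wy":0,"wz":0,"gripper":0.03},
    {"tx":-62,"ty":8,"tz":2,"wx":0,"wy":0,"wz":0,"gripper":0.03},
    {"tx":-95,"ty":12,"tz":3,"wx":0,"wy":0,"wz":0,"gripper":0.03},
    {"tx":-127,"ty":16,"tz":4,"wx":0,"wy":0,"wz":0,"gripper":0.03},
    {"tx":-159.1,"ty":20.7,"tz":5,"wx":0,"wy":0,"wz":0,"gripper":0.03}
  ]
}}

```text
time: 26.97
position: [0.5239, -0.0814, 0.2933]
tool_rot: [2.33, 1.987, 0.099]
ft_force: [0.9, -0.4, -1.6]
grip_width: 0.083
grip_force: 34.7
```

Request:
{"op": "jog_arm", "data": {
  "increments": [
    {"tx":-32,"ty":4,"tz":1,"wx":0,"wy":0,"wz":0,"gripper":0.03},
    {"tx":-70,"ty":9,"tz":2,"wx":0,"wy":0,"wz":0,"gripper":0.03},
    {"tx":-110,"ty":14,"tz":3,"wx":0,"wy":0,"wz":0,"gripper":0.03},
    {"tx":-145,"ty":19,"tz":4,"wx":0,"wy":0,"wz":0,"gripper":0.03},
    {"tx":-159.1,"ty":20.7,"tz":5,"wx":0,"wy":0,"wz":0,"gripper":0.03}
  ]
}}

```text
time: 27.38
position: [0.5181, -0.2468, 0.2908]
tool_rot: [2.336, 1.977, 0.096]
ft_force: [-0.6, 0.3, -0.7]
grip_width: 0.083
grip_force: 34.8
```

Request:
{"op": "jog_arm", "data": {
  "increments": [
    {"tx":0,"ty":0,"tz":0,"wx":0,"wy":0,"wz":0,"gripper":0.03},
    {"tx":0,"ty":0,"tz":0,"wx":0,"wy":0,"wz":0,"gripper":0.03},
    {"tx":0,"ty":0,"tz":0,"wx":0,"wy":0,"wz":0,"gripper":0.03},
    {"tx":0,"ty":0,"tz":0,"wx":0,"wy":0,"wz":0,"gripper":0.03},
    {"tx":0,"ty":0,"tz":0,"wx":0,"wy":0,"wz":0,"gripper":0.03}
  ]
}}

```text
time: 27.8
position: [0.5214, -0.2384, 0.2917]
tool_rot: [2.326, 1.99, 0.103]
ft_force: [-1.0, 0.6, -0.6]
grip_width: 0.085
grip_force: 34.8
```

Run:
```python
from h import *
P=[slot('green',.043,z,g=.097,lean=6) for z in(.05,.013)]
print(P)
plan(P)
d=snap("wrist")
cv2.imwrite('pics/gs.png',cv2.resize(d["color"][20:270,190:450],None,fx=2.3,fy=2.3))
```

```text
[(array([ 0.52091607, -0.24082173,  0.14646862]), array([[ 0.15913725,  0.98184817,  0.1031964 ],
       [ 0.98725647, -0.15826548, -0.01663437],
       [ 0.        ,  0.10452846, -0.9945219 ]])), (array([ 0.52091607, -0.24082173,  0.10946862]), array([[ 0.15913725,  0.98184817,  0.1031964 ],
       [ 0.98725647, -0.15826548, -0.01663437],
       [ 0.        ,  0.10452846, -0.9945219 ]]))]
t 27.8 p [ 0.5214 -0.2384  0.2917] F [-1.   0.6 -0.6] w 0.085
[[ 0.155  0.983  0.102]
 [ 0.988 -0.154 -0.016]
 [-0.     0.103 -0.995]]
t [-2.5, -15.1, 144.5] w [-0.0013, -0.0001, 0.0043]
t [-0.0, -3.9, 36.8] w [0.0, 0.0, 0.0]
```

View pics/gs.png

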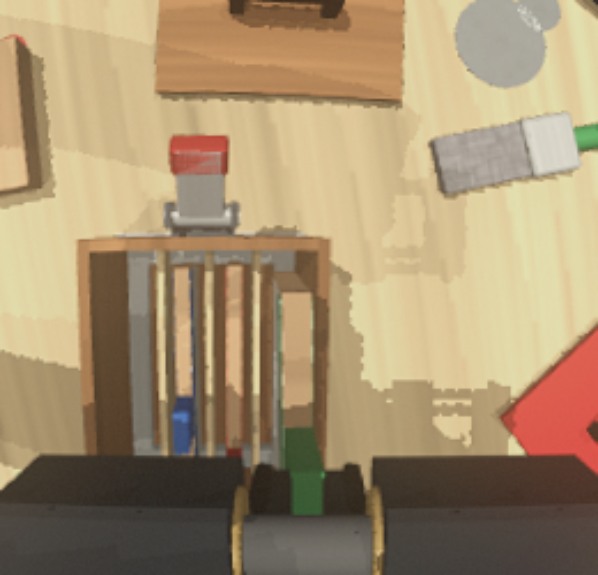

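Blue and red stand in the inner slots, green hangs over the outer one, and the lid lies at the top (280,50). Lowering green tilted 6°.

Request:
{"op": "jog_arm", "data": {
  "increments": [
    {"tx":-1,"ty":-3,"tz":30,"wx":0,"wy":0,"wz":0,"gripper":0.03},
    {"tx":-1,"ty":-6,"tz":60,"wx":0,"wy":0,"wz":0,"gripper":0.03},
    {"tx":-1,"ty":-9,"tz":90,"wx":0,"wy":0,"wz":0,"gripper":0.03},
    {"tx":-1,"ty":-12,"tz":120,"wx":0,"wy":0,"wz":0,"gripper":0.03},
    {"tx":-1,"ty":-15,"tz":144,"wx":0,"wy":0,"wz":0,"gripper":0.03}
  ]
}}

```text
time: 28.27
position: [0.5204, -0.2399, 0.145]
tool_rot: [2.328, 1.989, 0.102]
ft_force: [0.1, 0.1, -0.8]
grip_width: 0.085
grip_force: 34.7
```

Request:
{"op": "jog_arm", "data": {
  "increments": [
    {"tx":0,"ty":0,"tz":3,"wx":0,"wy":0,"wz":0,"gripper":0.03},
    {"tx":0,"ty":-1,"tz":8,"wx":0,"wy":0,"wz":0,"gripper":0.03},
    {"tx":0,"ty":-1.5,"tz":14,"wx":0,"wy":0,"wz":0,"gripper":0.03},
    {"tx":0,"ty":-2,"tz":20,"wx":0,"wy":0,"wz":0,"gripper":0.03},
    {"tx":0,"ty":-2,"tz":20,"wx":0,"wy":0,"wz":0,"gripper":0.03}
  ]
}}

```text
time: 28.68
position: [0.5211, -0.2411, 0.1271]
tool_rot: [2.328, 1.987, 0.102]
ft_force: [-0.6, 0.4, -0.6]
grip_width: 0.084
grip_force: 34.7
```

Request:
{"op": "jog_arm", "data": {
  "increments": [
    {"tx":0,"ty":-0.5,"tz":5,"wx":0,"wy":0,"wz":0,"gripper":0.03},
    {"tx":0,"ty":-1,"tz":10,"wx":0,"wy":0,"wz":0,"gripper":0.03},
    {"tx":0,"ty":-1.5,"tz":15,"wx":0,"wy":0,"wz":0,"gripper":0.03},
    {"tx":0,"ty":-1.5,"tz":15,"wx":0,"wy":0,"wz":0,"gripper":0.03},
    {"tx":0,"ty":-1.5,"tz":15,"wx":0,"wy":0,"wz":0,"gripper":0.03}
  ]
}}

```text
time: 29.1
position: [0.5209, -0.2412, 0.1117]
tool_rot: [2.329, 1.986, 0.102]
ft_force: [1.0, -1.6, -1.1]
grip_width: 0.083
grip_force: 34.7
```

Request:
{"op": "jog_arm", "data": {
  "increments": [
    {"tx":0,"ty":-1,"tz":2,"wx":0,"wy":0,"wz":0,"gripper":0.03},
    {"tx":0,"ty":-2,"tz":4,"wx":0,"wy":0,"wz":0,"gripper":0.03},
    {"tx":0,"ty":-2.5,"tz":6,"wx":0,"wy":0,"wz":0,"gripper":0.03},
    {"tx":0,"ty":-2.5,"tz":6,"wx":0,"wy":0,"wz":0,"gripper":0.03},
    {"tx":0,"ty":-2.5,"tz":6,"wx":0,"wy":0,"wz":0,"gripper":0.03}
  ]
}}

```text
time: 29.52
position: [0.5194, -0.2408, 0.1058]
tool_rot: [2.328, 1.986, 0.103]
ft_force: [1.4, -0.0, -1.3]
grip_width: 0.083
grip_force: 34.7
```

Request:
{"op": "jog_arm", "data": {
  "grip_force": 10,
  "increments": [
    {"tx":0,"ty":0,"tz":0,"wx":0,"wy":0,"wz":0,"gripper":0.1},
    {"tx":0,"ty":0,"tz":0,"wx":0,"wy":0,"wz":0,"gripper":0.12},
    {"tx":0,"ty":0,"tz":0,"wx":0,"wy":0,"wz":0,"gripper":0.14},
    {"tx":0,"ty":0,"tz":0,"wx":0,"wy":0,"wz":0,"gripper":0.14},
    {"tx":0,"ty":0,"tz":0,"wx":0,"wy":0,"wz":0,"gripper":0.14}
  ]
}}

```text
time: 29.93
position: [0.5191, -0.241, 0.1058]
tool_rot: [2.328, 1.986, 0.102]
ft_force: [0.1, -0.4, -0.4]
grip_width: 0.136
grip_force: 0.0
```

Request:
{"op": "jog_arm", "data": {
  "increments": [
    {"tx":0,"ty":0,"tz":-5,"wx":0,"wy":0,"wz":0,"gripper":0.14},
    {"tx":0,"ty":0,"tz":-12,"wx":0,"wy":0,"wz":0,"gripper":0.14},
    {"tx":0,"ty":0,"tz":-25,"wx":0,"wy":0,"wz":0,"gripper":0.14},
    {"tx":0,"ty":0,"tz":-40,"wx":0,"wy":0,"wz":0,"gripper":0.14},
    {"tx":0,"ty":0,"tz":-60,"wx":0,"wy":0,"wz":0,"gripper":0.14}
  ]
}}

```text
time: 30.35
position: [0.5123, -0.2397, 0.1658]
tool_rot: [2.329, 1.987, 0.101]
ft_force: [0.1, -0.7, 0.3]
grip_width: 0.139
grip_force: 0.0
```

Request:
{"op": "jog_arm", "data": {
  "increments": [
    {"tx":0,"ty":0,"tz":-35,"wx":0,"wy":0,"wz":0,"gripper":0.5},
    {"tx":0,"ty":0,"tz":-75,"wx":0,"wy":0,"wz":0,"gripper":0.5},
    {"tx":0,"ty":0,"tz":-110,"wx":0,"wy":0,"wz":0,"gripper":0.5},
    {"tx":0,"ty":0,"tz":-140,"wx":0,"wy":0,"wz":0,"gripper":0.5},
    {"tx":0,"ty":0,"tz":-160,"wx":0,"wy":0,"wz":0,"gripper":0.5}
  ]
}}

```text
time: 30.77
position: [0.4971, -0.2379, 0.3294]
tool_rot: [2.325, 1.983, 0.107]
ft_force: [-0.1, 0.9, -0.7]
grip_width: 0.428
grip_force: 0.0
```

Run:
```python
from h import *
p,T=slot('blue',0,.2)
plan([([.5,-.16,.38],T)])
for c in("top","wrist","side"):
    d=snap(c);print(c,[(np.round(b["bbox"]).tolist(),round(b["conf"],2)) for b in vision.spot_in(c,"lid")[:3]])
    if c=="top": print([atz(d,(b["bbox"][0]+b["bbox"][2])/2,(b["bbox"][1]+b["bbox"][3])/2,.02).round(3) for b in vision.spot_in(c,"lid")[:3]])
```

```text
t 30.77 p [ 0.4971 -0.2379  0.3294] F [-0.1  0.9 -0.7] w 0.428
[[ 0.158  0.982  0.108]
 [ 0.987 -0.157 -0.018]
 [-0.001  0.109 -0.994]]
t [77.3, -3.8, -51.4] w [0.1094, 0.0011, 0.0011]
top [([183.0, 229.0, 234.0, 285.0], 0.87), ([396.0, 115.0, 440.0, 152.0], 0.82), ([310.0, 161.0, 353.0, 212.0], 0.57)]
[array([0.251, 0.371, 0.02 ]), array([ 0.801, -0.321,  0.02 ]), array([ 0.559, -0.025,  0.02 ])]
wrist [([272.0, 4.0, 372.0, 65.0], 0.91), ([413.0, 135.0, 502.0, 215.0], 0.72), ([251.0, 77.0, 351.0, 293.0], 0.61)]
side [([315.0, 335.0, 404.0, 400.0], 0.77), ([274.0, 188.0, 336.0, 230.0], 0.6), ([268.0, 124.0, 310.0, 148.0], 0.56)]
```

The lid has been knocked to about (0.559,-0.025). I'll check the boards in the case, then measure the lid from two places.

Request:
{"op": "jog_arm", "data": {
  "increments": [
    {"tx":15,"ty":-1,"tz":-10,"wx":0.022,"wy":0,"wz":0,"gripper":0.6},
    {"tx":31,"ty":-2,"tz":-20,"wx":0.044,"wy":0,"wz":0,"gripper":0.6},
    {"tx":46,"ty":-2,"tz":-31,"wx":0.066,"wy":0.001,"wz":0.001,"gripper":0.6},
    {"tx":77.3,"ty":-3.8,"tz":-51.4,"wx":0.1094,"wy":0.0011,"wz":0.0011,"gripper":0.6},
    {"tx":77.3,"ty":-3.8,"tz":-51.4,"wx":0.1094,"wy":0.0011,"wz":0.0011,"gripper":0.6}
  ]
}}

```text
time: 31.53
position: [0.5027, -0.1525, 0.3764]
tool_rot: [-2.377, -2.045, 0.002]
ft_force: [0.7, 1.5, -0.5]
grip_width: 0.594
grip_force: 0.0
```

Run:
```python
from h import *
st()
d=snap("wrist");pickle.dump(d,open('cc.pkl','wb'))
```

```text
t 31.53 p [ 0.5027 -0.1525  0.3764] F [ 0.7  1.5 -0.5] w 0.594
[[ 0.149  0.989 -0.005]
 [ 0.989 -0.149  0.004]
 [ 0.003 -0.006 -1.   ]]
```

Request:
{"op": "jog_arm", "data": {
  "increments": [
    {"tx":35,"ty":-12,"tz":8,"wx":0,"wy":0,"wz":0,"gripper":0.6},
    {"tx":70,"ty":-25,"tz":17,"wx":0,"wy":0,"wz":0,"gripper":0.6},
    {"tx":110,"ty":-38,"tz":26,"wx":0,"wy":0,"wz":0,"gripper":0.6},
    {"tx":150,"ty":-50,"tz":35,"wx":0,"wy":0,"wz":0,"gripper":0.6},
    {"tx":160,"ty":-50,"tz":35,"wx":0,"wy":0,"wz":0,"gripper":0.6}
  ]
}}

```text
time: 32.0
position: [0.4732, 0.0132, 0.3377]
tool_rot: [-2.375, -2.042, 0.009]
ft_force: [0.7, 0.5, -0.2]
grip_width: 0.602
grip_force: 0.0
```

Run:
```python
from h import *
st()
d=snap("wrist");pickle.dump(d,open('la.pkl','wb'))
```

```text
t 32.0 p [0.4732 0.0132 0.3377] F [ 0.7  0.5 -0.2] w 0.602
[[ 0.15   0.989 -0.01 ]
 [ 0.989 -0.15   0.003]
 [ 0.002 -0.011 -1.   ]]
```

Request:
{"op": "jog_arm", "data": {
  "increments": [
    {"tx":0,"ty":35,"tz":0,"wx":0,"wy":0,"wz":0,"gripper":0.6},
    {"tx":0,"ty":75,"tz":0,"wx":0,"wy":0,"wz":0,"gripper":0.6},
    {"tx":0,"ty":110,"tz":0,"wx":0,"wy":0,"wz":0,"gripper":0.6},
    {"tx":0,"ty":120,"tz":0,"wx":0,"wy":0,"wz":0,"gripper":0.6},
    {"tx":0,"ty":120,"tz":0,"wx":0,"wy":0,"wz":0,"gripper":0.6}
  ]
}}

```text
time: 32.47
position: [0.5954, -0.0144, 0.3369]
tool_rot: [-2.39, -2.031, 0.013]
ft_force: [-1.0, -0.2, -0.7]
grip_width: 0.598
grip_force: 0.0
```

Run:
```python
from h import *
st()
d=snap("wrist");pickle.dump(d,open('lb.pkl','wb'))
L=[]
for q,p in((pickle.load(open('cc.pkl','rb')),[.486,-.25,.1]),(pickle.load(open('la.pkl','rb')),[.559,-.025,.03]),(d,[.559,-.025,.03])):
    u,v=proj(q,p,True); u=int(u)-66;v=int(np.clip(v-100,0,205));print('off',u,v)
    L.append(cv2.resize(q["color"][v:v+195,u:u+132],None,fx=2,fy=2,interpolation=cv2.INTER_CUBIC))
o=np.hstack(L);print(o.shape);cv2.imwrite('pics/l.png',o)
```

```text
t 32.47 p [ 0.5954 -0.0144  0.3369] F [-1.  -0.2 -0.7] w 0.598
[[ 0.161  0.987 -0.01 ]
 [ 0.987 -0.161 -0.001]
 [-0.003 -0.009 -1.   ]]
off 255 124
off 313 75
off 236 69
(390, 792, 3)
```

View pics/l.png

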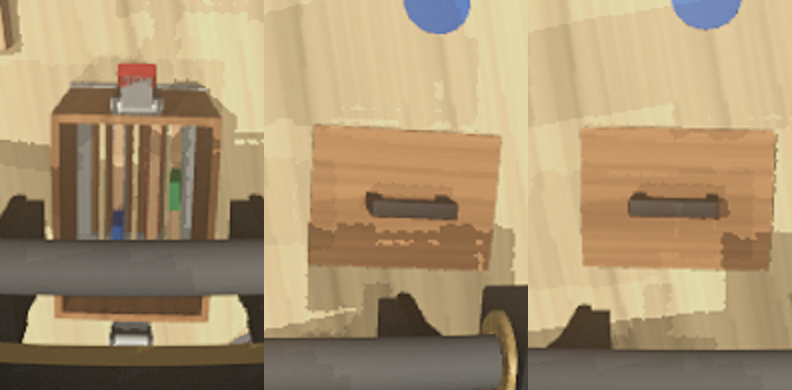

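The left panel shows blue, red and green standing in their slots (green tab at 175,190). The lid's corners and its handle bar, which runs nearly along world x, are clear in both other panels.

```bash
cat > fitl.py <<'E'
from h import *
from scipy.optimize import least_squares
a=pickle.load(open('la.pkl','rb'));b=pickle.load(open('lb.pkl','rb'))
# lid frame y ~ world -x... image: left= small x. corners (lx,ly): TL,TR,BR,BL ; lid y pointing right(+x world) at yaw~-90
P=np.array([(60,-81,8),(60,81,8),(-60,81,8),(-60,-81,8),(0,-35,50),(0,35,50)])/1000.
A=[(314,125),(501,135),(488,270),(308,264),(372,209),(457,210)]
B=[(582,127),(776,131),(770,271),(582,268),(629,208),(719,208)]
def f(q):
    M=R.from_euler('z',q[2]).as_matrix();r=[]
    for p,(u,v),(s,t) in zip(P@M.T+[q[0],q[1],q[3]],A,B):
        r+=list(np.subtract(proj(a,p,True),((u-264)/2+313,v/2+75)))+list(np.subtract(proj(b,p,True),((s-528)/2+236,t/2+69)))
    return r
s=least_squares(f,[.56,-.025,-1.57,.008],loss='soft_l1');q=s.x
print('lid',q.round(4),'yaw',np.degrees(q[2]).round(2));print(np.round(f(q),1).reshape(-1,4));np.save('lid.npy',q)
c,w=tri([ray(a,(414.5-264)/2+313,209/2+75,True),ray(b,(674-528)/2+236,208/2+69,True)]);print('handle tri',c.round(4),w)
E
python3 fitl.py
```

```text
lid [ 0.5704 -0.0323 -1.6778 -0.0149] yaw -96.13
[[ -0.   71.9   6.3  71.7]
 [ -6.8  63.   -1.1  65.2]
 [  1.1 -69.4  -0.5 -72.2]
 [  0.6 -64.4   0.2 -65. ]
 [ -1.2   0.8   2.4   1.4]
 [ -2.1  -1.1   0.6  -0.9]]
handle tri [ 0.5697 -0.0286  0.0525] [np.float64(0.0), np.float64(0.0)]
```

```bash
sed -i 's/(60,-81,8),(60,81,8),(-60,81,8),(-60,-81,8)/(-60,-81,8),(-60,81,8),(60,81,8),(60,-81,8)/' fitl.py; python3 fitl.py
```

```text
lid [ 0.5698 -0.0283 -1.7541  0.006 ] yaw -100.5
[[-0.   0.  -0.6  0.2]
 [ 0.1  0.4 -0.2 -0.2]
 [ 0.  -0.1 -0.2 -0.3]
 [ 0.1  0.3  0.6 -1. ]
 [-0.2 -0.6 -0.1 -0.2]
 [ 0.5  0.7  0.1  0.7]]
handle tri [ 0.5697 -0.0286  0.0525] [np.float64(0.0), np.float64(0.0)]
```

Lid fit is good, residual under 1 px. I'll rotate to its handle and hover above.

```bash
cat >> h.py <<'E'
def lidg(dz):
    q=np.load('lid.npy'); return np.array([q[0],q[1],.036+dz]), rot(np.degrees(q[2])+270)
E
python3 - <<'E'
from h import *
plan([lidg(.12)])
E
```

```text
t 32.52 p [ 0.594  -0.0139  0.3379] F [-0.4  0.3 -0.2] w 0.603
[[ 0.161  0.987 -0.009]
 [ 0.987 -0.161 -0.   ]
 [-0.002 -0.009 -1.   ]]
t [-5.9, -6.7, 60.7] w [-0.0028, -0.0018, -0.5163]
t [-1.7, -8.9, 60.7] w [-0.0028, -0.0018, -0.5163]
t [3.0, -8.7, 60.7] w [-0.0028, -0.0018, -0.5163]
```

Request:
{"op": "jog_arm", "data": {
  "increments": [
    {"tx":-1,"ty":-1,"tz":12,"wx":-0.001,"wy":0,"wz":-0.1,"gripper":0.6},
    {"tx":-2,"ty":-3,"tz":24,"wx":-0.001,"wy":0,"wz":-0.2,"gripper":0.6},
    {"tx":-3,"ty":-4,"tz":36,"wx":-0.002,"wy":0,"wz":-0.3,"gripper":0.6},
    {"tx":-4,"ty":-5,"tz":48,"wx":-0.002,"wy":0,"wz":-0.41,"gripper":0.6},
    {"tx":-5.9,"ty":-6.7,"tz":60.7,"wx":-0.003,"wy":-0.002,"wz":-0.5163,"gripper":0.6}
  ]
}}

```text
time: 32.93
position: [0.5848, -0.0174, 0.2794]
tool_rot: [-1.784, -2.584, 0.002]
ft_force: [0.1, 0.5, -0.6]
grip_width: 0.599
grip_force: 0.0
```

Request:
{"op": "jog_arm", "data": {
  "increments": [
    {"tx":0,"ty":-2,"tz":12,"wx":-0.001,"wy":0,"wz":-0.1,"gripper":0.6},
    {"tx":0,"ty":-3,"tz":24,"wx":-0.001,"wy":0,"wz":-0.2,"gripper":0.6},
    {"tx":-1,"ty":-5,"tz":36,"wx":-0.002,"wy":0,"wz":-0.3,"gripper":0.6},
    {"tx":-1,"ty":-7,"tz":48,"wx":-0.002,"wy":0,"wz":-0.41,"gripper":0.6},
    {"tx":-1.7,"ty":-8.9,"tz":60.7,"wx":-0.003,"wy":-0.002,"wz":-0.5163,"gripper":0.6}
  ]
}}

```text
time: 33.35
position: [0.5769, -0.0221, 0.2188]
tool_rot: [1.065, 2.954, 0.001]
ft_force: [0.2, -0.5, 0.2]
grip_width: 0.602
grip_force: 0.0
```

Request:
{"op": "jog_arm", "data": {
  "increments": [
    {"tx":1,"ty":-2,"tz":12,"wx":-0.001,"wy":0,"wz":-0.1,"gripper":0.6},
    {"tx":1,"ty":-4,"tz":24,"wx":-0.001,"wy":0,"wz":-0.2,"gripper":0.6},
    {"tx":2,"ty":-5,"tz":36,"wx":-0.002,"wy":0,"wz":-0.3,"gripper":0.6},
    {"tx":2,"ty":-7,"tz":48,"wx":-0.002,"wy":0,"wz":-0.41,"gripper":0.6},
    {"tx":3,"ty":-8.7,"tz":60.7,"wx":-0.003,"wy":-0.002,"wz":-0.5163,"gripper":0.6}
  ]
}}

```text
time: 33.77
position: [0.5693, -0.027, 0.1582]
tool_rot: [0.276, 3.125, 0.003]
ft_force: [0.2, -0.3, 0.1]
grip_width: 0.599
grip_force: 0.0
```

Request:
{"op": "jog_arm", "data": {
  "increments": [
    {"tx":0,"ty":0,"tz":0,"wx":0,"wy":0,"wz":0,"gripper":0.6},
    {"tx":0,"ty":0,"tz":0,"wx":0,"wy":0,"wz":0,"gripper":0.6},
    {"tx":0,"ty":0,"tz":0,"wx":0,"wy":0,"wz":0,"gripper":0.6},
    {"tx":0,"ty":0,"tz":0,"wx":0,"wy":0,"wz":0,"gripper":0.6},
    {"tx":0,"ty":0,"tz":0,"wx":0,"wy":0,"wz":0,"gripper":0.6}
  ]
}}

```text
time: 34.18
position: [0.5711, -0.0265, 0.159]
tool_rot: [0.285, 3.123, 0.003]
ft_force: [0.4, 0.3, 0.3]
grip_width: 0.602
grip_force: 0.0
```

Run:
```python
from h import *
plan([lidg(0)])
q=np.load('lid.npy');d=snap("wrist");h=cv2.cvtColor(d["color"],cv2.COLOR_BGR2HSV)
M=R.from_euler('z',q[2]).as_matrix()
print('pred corners/handle',[np.round(proj(d,M@np.array(p)+q[[0,1,3]],True)).tolist() for p in[(-.06,-.081,.008),(-.06,.081,.008),(.06,.081,.008),(.06,-.081,.008),(0,-.035,.05),(0,.035,.05)]])
print([(np.round(b["bbox"]).tolist(),round(b["conf"],2)) for b in vision.spot_in("wrist","lid")[:3]])
```

```text
t 34.18 p [ 0.5711 -0.0265  0.159 ] F [0.4 0.3 0.3] w 0.602
[[-0.983  0.181  0.006]
 [ 0.181  0.983  0.002]
 [-0.006  0.003 -1.   ]]
t [1.7, -2.3, 123.0] w [0.0026, 0.0057, 0.0011]
pred corners/handle [[377.0, 104.0], [372.0, 244.0], [271.0, 244.0], [266.0, 104.0], [321.0, 149.0], [321.0, 219.0]]
[([265.0, 104.0, 379.0, 240.0], 0.76)]
```

Request:
{"op": "jog_arm", "data": {
  "increments": [
    {"tx":1,"ty":-1,"tz":30,"wx":0,"wy":0,"wz":0,"gripper":0.5},
    {"tx":1,"ty":-1.5,"tz":65,"wx":0,"wy":0,"wz":0,"gripper":0.5},
    {"tx":1.5,"ty":-2,"tz":95,"wx":0.002,"wy":0.005,"wz":0,"gripper":0.5},
    {"tx":1.5,"ty":-2,"tz":113,"wx":0.002,"wy":0.005,"wz":0,"gripper":0.5},
    {"tx":1.5,"ty":-2,"tz":121,"wx":0.002,"wy":0.005,"wz":0,"gripper":0.5}
  ]
}}

```text
time: 34.7
position: [0.567, -0.0281, 0.0336]
tool_rot: [-0.284, -3.123, 0.001]
ft_force: [-0.1, 0.1, 0.9]
grip_width: 0.502
grip_force: 0.0
```

Request:
{"op": "jog_arm", "data": {
  "grip_force": 50,
  "increments": [
    {"tx":0,"ty":0,"tz":0,"wx":0,"wy":0,"wz":0,"gripper":0.35},
    {"tx":0,"ty":0,"tz":0,"wx":0,"wy":0,"wz":0,"gripper":0.2},
    {"tx":0,"ty":0,"tz":0,"wx":0,"wy":0,"wz":0,"gripper":0.1},
    {"tx":0,"ty":0,"tz":0,"wx":0,"wy":0,"wz":0,"gripper":0.08},
    {"tx":0,"ty":0,"tz":0,"wx":0,"wy":0,"wz":0,"gripper":0.08}
  ]
}}

```text
time: 35.12
position: [0.5704, -0.0281, 0.0383]
tool_rot: [0.284, 3.127, 0.001]
ft_force: [0.1, -0.1, -1.1]
grip_width: 0.203
grip_force: 0.0
```

Request:
{"op": "jog_arm", "data": {
  "increments": [
    {"tx":0,"ty":0,"tz":0,"wx":0,"wy":0,"wz":0,"gripper":0.08},
    {"tx":0,"ty":0,"tz":0,"wx":0,"wy":0,"wz":0,"gripper":0.08},
    {"tx":0,"ty":0,"tz":0,"wx":0,"wy":0,"wz":0,"gripper":0.08},
    {"tx":0,"ty":0,"tz":0,"wx":0,"wy":0,"wz":0,"gripper":0.08},
    {"tx":0,"ty":0,"tz":0,"wx":0,"wy":0,"wz":0,"gripper":0.08}
  ]
}}

```text
time: 35.53
position: [0.5692, -0.0281, 0.0368]
tool_rot: [-0.284, -3.128, -0.0]
ft_force: [-0.4, 0.5, 0.5]
grip_width: 0.081
grip_force: 0.0
```

```bash
cat >> h.py <<'E'
def lidplace(dz,off):
    """TCP for lid origin at case z .146+dz; off=TCP offset in lid frame from lid origin at grasp (x,y), height h"""
    M=R.from_euler('z',CQ[2]+0).as_matrix(); return M@np.array([off[0],off[1],.146+off[2]+dz])+[CQ[0],CQ[1],0], rot(np.degrees(CQ[2])+90)
E
python3 - <<'E'
from h import *
s,Rm=st();q=np.load('lid.npy');p=np.array(s["position"])
# lid turned so that it ends with tool x along case +y: lid frame flipped (lid y_at_grasp = -toolx) -> use tool frame
o=Rm.T@(p-np.array([q[0],q[1],.008]))   # TCP minus lid origin in tool axes (x along case y, y along case x)
tx=np.degrees(np.arctan2(Rm[1,0],Rm[0,0])); print('tool yaw err vs lid',tx-(np.degrees(q[2])+270))
off=[o[1],o[0],p[2]-.008]; print(off); np.save('off.npy',off)
plan([(p+[0,0,.22],Rm),lidplace(.07,off)],p,Rm)
E
```

```text
t 35.53 p [ 0.5692 -0.0281  0.0368] F [-0.4  0.5  0.5] w 0.081
[[-0.984  0.18  -0.001]
 [ 0.18   0.984  0.   ]
 [ 0.001  0.    -1.   ]]
tool yaw err vs lid 0.12205169466065513
[np.float64(6.525983953535807e-05), np.float64(0.0005923761626255628), np.float64(0.02881537211017307)]
t [0.1, 0.0, -110.0] w [0.0, 0.0, 0.0]
t [0.1, 0.0, -110.0] w [0.0, 0.0, 0.0]
t [13.9, -78.0, 4.0] w [-0.0002, -0.0003, 0.5165]
t [-26.4, -74.7, 4.0] w [-0.0002, -0.0003, 0.5165]
t [-59.9, -51.9, 4.0] w [-0.0002, -0.0003, 0.5165]
```

The fingers closed to 0.081 with no force, so the bar isn't between them. Looking.

Run:
```python
from h import *
q=np.load('lid.npy')
d=snap("wrist");e=snap("side");t=snap("top")
M=R.from_euler('z',q[2]).as_matrix()
for c,x in(("wrist",d),("side",e),("top",t)):
  print(c,[(np.round(b["bbox"]).tolist(),round(b["conf"],2)) for b in vision.spot_in(c,"lid")[:3]])
  pr=np.array([proj(x,M@np.array(p)+q[[0,1,3]],c=="wrist") for p in[(-.06,-.081,.008),(-.06,.081,.008),(.06,.081,.008),(.06,-.081,.008)]]);print(pr.min(0).round(),pr.max(0).round())
a=cv2.resize(d["color"][0:300,120:520],None,fx=1,fy=1);b=cv2.resize(e["color"][150:250,240:373],None,fx=3,fy=3)
cv2.imwrite('pics/lg.png',np.hstack([a,b]))
```

```text
wrist [([237.0, 98.0, 410.0, 296.0], 0.86)]
[237.  99.] [410. 304.]
side [([265.0, 126.0, 284.0, 151.0], 0.84), ([272.0, 193.0, 334.0, 230.0], 0.74), ([315.0, 336.0, 406.0, 400.0], 0.59)]
[271. 185.] [335. 229.]
top [([183.0, 225.0, 233.0, 288.0], 0.68), ([395.0, 115.0, 443.0, 164.0], 0.66), ([375.0, 202.0, 416.0, 218.0], 0.62)]
[310. 158.] [355. 210.]
```

View pics/lg.png

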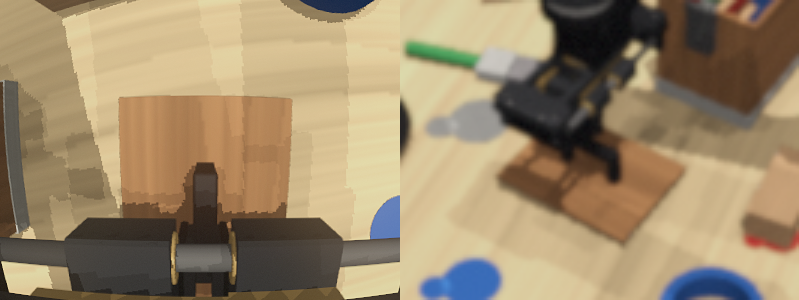

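The lid is where measured, and the bar (205,200) runs into the gap between the fingers. I'll command a fuller close and read the force.

Request:
{"op": "jog_arm", "data": {
  "grip_force": 40,
  "increments": [
    {"tx":0,"ty":0,"tz":0,"wx":0,"wy":0,"wz":0,"gripper":0.03},
    {"tx":0,"ty":0,"tz":0,"wx":0,"wy":0,"wz":0,"gripper":0.03},
    {"tx":0,"ty":0,"tz":0,"wx":0,"wy":0,"wz":0,"gripper":0.03},
    {"tx":0,"ty":0,"tz":0,"wx":0,"wy":0,"wz":0,"gripper":0.03},
    {"tx":0,"ty":0,"tz":0,"wx":0,"wy":0,"wz":0,"gripper":0.03}
  ]
}}

```text
time: 36.25
position: [0.5693, -0.0281, 0.0368]
tool_rot: [-0.284, -3.128, -0.0]
ft_force: [0.0, 0.0, -0.7]
grip_width: 0.036
grip_force: 0.0
```

Run:
```python
from h import *
q=np.load('lid.npy');s,Rm=st();p=np.array(s["position"])
d=snap("wrist");M=R.from_euler('z',q[2]).as_matrix()
for n,P in(("h-",(0,-.035,.05)),("h+",(0,.035,.05)),("hl-",(.007,-.035,.05)),("hr-",(-.007,-.035,.05)),("post base-",(0,-.03,.008))): print(n,np.round(proj(d,M@np.array(P)+q[[0,1,3]],True)))
for k in(0,.019,.05): print('tool -z',k,np.round(proj(d,p-Rm[:,2]*k,True)),np.round(proj(d,p-Rm[:,2]*k+Rm[:,0]*.01,True)))
g=cv2.cvtColor(d["color"],cv2.COLOR_BGR2GRAY)
for v in range(150,300,5): print(v,' '.join('%3d'%x for x in g[v,296:356:3]))
```

```text
t 36.25 p [ 0.5693 -0.0281  0.0368] F [ 0.   0.  -0.7] w 0.036
[[-0.984  0.18  -0.001]
 [ 0.18   0.984  0.   ]
 [ 0.001  0.    -1.   ]]
h- [323. 174.]
h+ [323. 284.]
hl- [311. 174.]
hr- [336. 174.]
post base- [323. 170.]
tool -z 0 [324. 221.] [324. 206.]
tool -z 0.019 [324. 232.] [324. 216.]
tool -z 0.05 [324. 254.] [324. 235.]
150 133 133 131 131 130 133 135 133 132 135 139 150 151 151 151 148 142 141 144 146
155 133 133 131 130 128 133 135 134 131 135 139 149 151 151 150 148 141 141 143 145
160 133 133 131 129 130 132 133 135 134 136 142 150 152 149 151 148 141 141 143 146
165 133 132 131 130 129 123 122  49  54  54  53  53  48 154 152 148 140 142 145 145
170 132 132 132 129 128  90  82  52  52  52  51  51  53  74 134 130 132 140 143 145
175 132 133 131 132  91  93  56  67  64  66  67  67  66  64 119 131 125 139 142 143
180 131 131 130 106  89  94  57  73  73  72  71  73  71  65 119 130 136 140 144 144
185 132 130 124  90  89  80  56  72  71  70  71  71  70  63 119 129 133 139 142 144
190 130 131 131  77  73  75  52  70  69  66  62  69  71  64 117 130 125 125 133 143
195 116 118 11
[... 1049 characters left out ...]
 110 111 105 130  75  58  59
260  63 125 184 118 117 117 118 118 118 118 119 119 118 118 118 116 125 129  56  57
265  64  63 169 106 113 113 113 114 113 113 114 100  99 100 100 100 113 125  59  58
270  65  63 146  85  86  86  88  86  86  96  97  84  86  86  66  56 121 110  55  58
275  61  80 141  82  26  36  36  36  33  33  30  34  38  33  26  50  91  69  55  55
280  57  63 144  62  27  35  37  31  32  35  30  35  38  34  27  44  88  43  57  57
285  54  49  26  26  24  35  33  33  51  78  55  37  35  32  26  24  27  39  54  55
290  55  38  32  27  25  35  34  33  51  78  56  33  32  36  26  24  29  45  54  55
295  39  37  31  25  24  34  32  35  58  95  63  37  33  37  21  85  95  94  94  80
```

Run:
```python
from h import *
o=cv2.imread('pics/lg.png')[:, :400];g0=cv2.cvtColor(o,cv2.COLOR_BGR2GRAY)
d=snap("wrist");c=d["color"][0:300,120:520];g1=cv2.cvtColor(c,cv2.COLOR_BGR2GRAY)
df=np.abs(g0.astype(int)-g1);print(df.max(),[ (v,int((df[v]>15).sum())) for v in range(150,300,10)])
for v in(215,225,232,238): print(v,'old',g0[v,165:250:3].tolist());print(v,'new',g1[v,165:250:3].tolist())
for v in(195,228,238): print(v,'bgr',c[v,175:235:6].tolist())
```

```text
136 [(150, 0), (160, 0), (170, 0), (180, 0), (190, 4), (200, 0), (210, 12), (220, 31), (230, 23), (240, 46), (250, 29), (260, 35), (270, 48), (280, 42), (290, 55)]
215 old [78, 75, 74, 74, 74, 72, 73, 71, 73, 68, 42, 40, 42, 40, 43, 42, 42, 35, 81, 77, 78, 79, 82, 82, 80, 74, 77, 81, 83]
215 new [77, 74, 75, 74, 75, 73, 72, 70, 72, 68, 40, 41, 40, 42, 42, 41, 42, 34, 82, 79, 78, 78, 78, 81, 79, 76, 76, 81, 81]
225 old [48, 46, 47, 42, 71, 52, 34, 32, 37, 37, 39, 39, 35, 34, 39, 37, 39, 37, 36, 36, 31, 126, 76, 45, 46, 47, 46, 48, 50]
225 new [46, 48, 45, 44, 47, 45, 57, 32, 34, 36, 37, 39, 36, 38, 36, 36, 38, 33, 34, 66, 40, 43, 46, 46, 47, 46, 47, 48, 48]
232 old [45, 45, 43, 97, 72, 32, 31, 30, 38, 37, 35, 36, 35, 37, 35, 38, 38, 36, 35, 35, 34, 49, 82, 64, 43, 45, 45, 46, 46]
232 new [44, 44, 44, 42, 44, 49, 94, 34, 33, 35, 34, 36, 36, 37, 36, 35, 38, 34, 32, 54, 83, 41, 44, 45, 43, 42, 48, 47, 47]
238 old [42, 41, 52, 129, 100, 30, 33, 34, 38, 36, 34, 37, 33, 33, 35, 33, 36, 35, 36, 33, 33, 38, 78, 90, 41, 47, 42, 42, 42]
238 new [42, 40, 43, 39, 40, 99, 119, 47, 31, 36, 37, 37, 33, 38, 35, 34, 36, 30, 30, 73, 123, 41, 43, 42, 45, 45, 43, 41, 43]
195 bgr [[71, 109, 151], [70, 107, 150], [43, 67, 95], [34, 47, 63], [47, 54, 69], [48, 57, 71], [51, 61, 74], [45, 68, 98], [74, 115, 160], [76, 117, 163]]
228 bgr [[38, 44, 53], [35, 42, 50], [23, 31, 40], [27, 33, 43], [28, 35, 44], [32, 37, 48], [29, 34, 44], [23, 33, 43], [38, 52, 68], [36, 43, 51]]
238 bgr [[34, 40, 47], [75, 126, 154], [20, 25, 33], [25, 31, 41], [25, 33, 40], [31, 36, 44], [26, 31, 41], [21, 27, 37], [58, 97, 122], [33, 39, 47]]
```

The fingers really did close with nothing between them. In the wrist image their tips start about 25 mm behind the nominal TCP, so they are just above the bar. I'll reopen, go 16 mm deeper while watching the force, and close again.

Request:
{"op": "jog_arm", "data": {
  "increments": [
    {"tx":0,"ty":0,"tz":-4,"wx":0,"wy":0,"wz":0,"gripper":0.2},
    {"tx":0,"ty":0,"tz":-4,"wx":0,"wy":0,"wz":0,"gripper":0.4},
    {"tx":0,"ty":0,"tz":-4,"wx":0,"wy":0,"wz":0,"gripper":0.4},
    {"tx":0,"ty":0,"tz":-4,"wx":0,"wy":0,"wz":0,"gripper":0.4},
    {"tx":0,"ty":0,"tz":-4,"wx":0,"wy":0,"wz":0,"gripper":0.4}
  ]
}}

```text
time: 36.77
position: [0.5692, -0.0281, 0.0408]
tool_rot: [-0.284, -3.128, -0.0]
ft_force: [0.7, -0.1, -0.5]
grip_width: 0.325
grip_force: 0.0
```

Request:
{"op": "jog_arm", "data": {
  "increments": [
    {"tx":0,"ty":0,"tz":5,"wx":0,"wy":0,"wz":0,"gripper":0.4},
    {"tx":0,"ty":0,"tz":10,"wx":0,"wy":0,"wz":0,"gripper":0.4},
    {"tx":0,"ty":0,"tz":15,"wx":0,"wy":0,"wz":0,"gripper":0.4},
    {"tx":0,"ty":0,"tz":18,"wx":0,"wy":0,"wz":0,"gripper":0.4},
    {"tx":0,"ty":0,"tz":18,"wx":0,"wy":0,"wz":0,"gripper":0.4}
  ]
}}

```text
time: 37.18
position: [0.5683, -0.0281, 0.0215]
tool_rot: [-0.284, -3.126, 0.0]
ft_force: [-0.5, 0.7, 0.2]
grip_width: 0.397
grip_force: 0.0
```

Run:
```python
from h import *
s,Rm=st();d=snap("wrist");g=cv2.cvtColor(d["color"],cv2.COLOR_BGR2GRAY)
for v in range(190,250,4): print(v,' '.join('%3d'%x for x in g[v,266:384:4]))
```

```text
t 37.18 p [ 0.5683 -0.0281  0.0215] F [-0.5  0.7  0.2] w 0.397
[[-0.984  0.18  -0.003]
 [ 0.18   0.984  0.   ]
 [ 0.003 -0.    -1.   ]]
190 151 145 138 126 122 119 120 117 115  70  71  74  56  70  68  70  68  67  60 132 141 141 143 146 140 121 128 132 132 133
194 151 145 139 127 121 121 117 117 115 110  73  75  53  67  68  69  67  69  57 131 123 141 143 146 140 119 129 130 130 131
198 134 129 125 125 122 121 118 117 115 112  72  74  55  67  65  65  69  66  57 129 124 126 127 130 124 120 128 131 131 130
202 136 131 124 126 121 119 119 116 115 115  72  76  51  67  65  65  64  66  55 131 124 126 129 133 123 119 129 131 131 129
206 132 129 124 125 123 119 117 118 115 117  70  72  46  66  64  59  58  54  48  82  79  76  79  82  80  75 128 130 131 129
210 149 142 140 124 122 119 118 117 114 109  72  73  49  54  56  57  60  60  54  81  79  77  81  81  76  75 130 130 130 128
214 111 111  77 119 107  72 120 102  70  72  71  77  46  56  53  56  56  55  48  78  78  79  80  80  77  76  79 110  80  77
218  84  81  78  78  78  76  76  73  72  72  70  72  45  52  55  46  55  56  47  78  77  77  81 
[... 195 characters left out ...]
  71  73  39  41  39  41  40  38  59  78  75  78  65  40  40  40  39 119 133  77
230  81  84  38  38  43  40  40 120 115  96  70  68  36  40  40  40  36  39  57  79  78  77  57  41  38  39  36  72 106  78
234  82  63  37  39  41  38  38  75  69  70  68  71  36  36  50  53  36  36  63  87  78  78  55  40  38  39  36  36  80  78
238  82  36  38  39  39  42  41  73  72  70  68  72  39  49  51  52  54  51  60  79  78  78  54  36  39  35  37  37  39  78
242  35  36  34  42  41  40  38  73  71  71  70  71  37  43  35  35  36  48  69  77  75  78  46  34  34  36  33  33  33  38
246  84  82  83  83  82  81  80  81  81  81  78  79  78  79  79  78  77  78  81  79  77  74  74  77  76  77  76  78  76  78
```

Fingers flank the bar now, with no contact force. Going 4 mm lower and closing.

Request:
{"op": "jog_arm", "data": {
  "grip_force": 50,
  "increments": [
    {"tx":0,"ty":0,"tz":2,"wx":0,"wy":0,"wz":0,"gripper":0.4},
    {"tx":0,"ty":0,"tz":4,"wx":0,"wy":0,"wz":0,"gripper":0.3},
    {"tx":0,"ty":0,"tz":4,"wx":0,"wy":0,"wz":0,"gripper":0.2},
    {"tx":0,"ty":0,"tz":4,"wx":0,"wy":0,"wz":0,"gripper":0.1},
    {"tx":0,"ty":0,"tz":4,"wx":0,"wy":0,"wz":0,"gripper":0.08}
  ]
}}

```text
time: 37.65
position: [0.5694, -0.0281, 0.0189]
tool_rot: [-0.284, -3.128, -0.0]
ft_force: [-0.1, 0.3, -0.6]
grip_width: 0.179
grip_force: 0.0
```

Request:
{"op": "jog_arm", "data": {
  "increments": [
    {"tx":0,"ty":0,"tz":0,"wx":0,"wy":0,"wz":0,"gripper":0.05},
    {"tx":0,"ty":0,"tz":0,"wx":0,"wy":0,"wz":0,"gripper":0.05},
    {"tx":0,"ty":0,"tz":0,"wx":0,"wy":0,"wz":0,"gripper":0.05},
    {"tx":0,"ty":0,"tz":0,"wx":0,"wy":0,"wz":0,"gripper":0.05},
    {"tx":0,"ty":0,"tz":0,"wx":0,"wy":0,"wz":0,"gripper":0.05}
  ]
}}

```text
time: 38.07
position: [0.5694, -0.0279, 0.019]
tool_rot: [-0.284, -3.128, -0.001]
ft_force: [0.8, 0.1, 0.3]
grip_width: 0.155
grip_force: 50.0
```

Gripped at 14 mm with 50 N. Lifting and carrying the lid over the case.

Run:
```python
from h import *
s,Rm=st();q=np.load('lid.npy');p=np.array(s["position"])
o=Rm.T@(p-np.array([q[0],q[1],.008]))
off=[o[1],o[0],p[2]-.008]; print(np.round(off,4)); np.save('off.npy',off)
plan([(p+[0,0,.26],Rm),lidplace(.09,off)],p,Rm)
```

```text
t 38.07 p [ 0.5694 -0.0279  0.019 ] F [0.8 0.1 0.3] w 0.155
[[-0.984  0.18  -0.001]
 [ 0.18   0.984  0.001]
 [ 0.001  0.    -1.   ]]
[0.0003 0.0005 0.011 ]
t [0.1, 0.1, -130.0] w [0.0, 0.0, 0.0]
t [0.1, 0.1, -130.0] w [0.0, 0.0, 0.0]
t [13.8, -78.1, 10.6] w [-0.0001, -0.0003, 0.5165]
t [-26.6, -74.8, 10.6] w [-0.0001, -0.0003, 0.5165]
t [-60.0, -51.9, 10.6] w [-0.0001, -0.0003, 0.5165]
```

Request:
{"op": "jog_arm", "data": {
  "increments": [
    {"tx":0,"ty":0,"tz":-10,"wx":0,"wy":0,"wz":0,"gripper":0.05},
    {"tx":0,"ty":0,"tz":-35,"wx":0,"wy":0,"wz":0,"gripper":0.05},
    {"tx":0,"ty":0,"tz":-65,"wx":0,"wy":0,"wz":0,"gripper":0.05},
    {"tx":0,"ty":0,"tz":-97,"wx":0,"wy":0,"wz":0,"gripper":0.05},
    {"tx":0,"ty":0,"tz":-130,"wx":0,"wy":0,"wz":0,"gripper":0.05}
  ]
}}

```text
time: 38.48
position: [0.568, -0.0287, 0.1496]
tool_rot: [-0.284, -3.125, 0.001]
ft_force: [2.0, 0.6, -3.8]
grip_width: 0.156
grip_force: 50.0
```

Request:
{"op": "jog_arm", "data": {
  "increments": [
    {"tx":0,"ty":0,"tz":-32,"wx":0,"wy":0,"wz":0,"gripper":0.05},
    {"tx":0,"ty":0,"tz":-65,"wx":0,"wy":0,"wz":0,"gripper":0.05},
    {"tx":0,"ty":0,"tz":-97,"wx":0,"wy":0,"wz":0,"gripper":0.05},
    {"tx":0,"ty":0,"tz":-122,"wx":0,"wy":0,"wz":0,"gripper":0.05},
    {"tx":0,"ty":0,"tz":-130,"wx":0,"wy":0,"wz":0,"gripper":0.05}
  ]
}}

```text
time: 38.9
position: [0.5709, -0.0288, 0.2837]
tool_rot: [0.284, 3.123, 0.001]
ft_force: [1.2, -0.4, -3.0]
grip_width: 0.155
grip_force: 50.0
```

Request:
{"op": "jog_arm", "data": {
  "increments": [
    {"tx":2,"ty":-14,"tz":2,"wx":0,"wy":0,"wz":0.09,"gripper":0.05},
    {"tx":4,"ty":-30,"tz":4,"wx":0,"wy":0,"wz":0.19,"gripper":0.05},
    {"tx":7,"ty":-46,"tz":6,"wx":0,"wy":0,"wz":0.3,"gripper":0.05},
    {"tx":10,"ty":-62,"tz":8,"wx":0,"wy":0,"wz":0.41,"gripper":0.05},
    {"tx":13.8,"ty":-78.1,"tz":10.6,"wx":0,"wy":0,"wz":0.5165,"gripper":0.05}
  ]
}}

```text
time: 39.32
position: [0.5405, -0.1034, 0.2665]
tool_rot: [-1.081, -2.946, 0.002]
ft_force: [-0.0, 0.7, -3.8]
grip_width: 0.157
grip_force: 50.0
```

Request:
{"op": "jog_arm", "data": {
  "increments": [
    {"tx":-5,"ty":-15,"tz":2,"wx":0,"wy":0,"wz":0.1,"gripper":0.05},
    {"tx":-10,"ty":-30,"tz":4,"wx":0,"wy":0,"wz":0.2,"gripper":0.05},
    {"tx":-16,"ty":-45,"tz":6,"wx":0,"wy":0,"wz":0.3,"gripper":0.05},
    {"tx":-21,"ty":-60,"tz":8,"wx":0,"wy":0,"wz":0.41,"gripper":0.05},
    {"tx":-26.6,"ty":-74.8,"tz":10.6,"wx":0,"wy":0,"wz":0.5165,"gripper":0.05}
  ]
}}

```text
time: 39.73
position: [0.5126, -0.1777, 0.256]
tool_rot: [-1.797, -2.572, 0.003]
ft_force: [1.2, -0.0, -2.9]
grip_width: 0.155
grip_force: 50.0
```

Request:
{"op": "jog_arm", "data": {
  "increments": [
    {"tx":-12,"ty":-10,"tz":2,"wx":0,"wy":0,"wz":0.1,"gripper":0.05},
    {"tx":-24,"ty":-21,"tz":4,"wx":0,"wy":0,"wz":0.2,"gripper":0.05},
    {"tx":-36,"ty":-31,"tz":6,"wx":0,"wy":0,"wz":0.31,"gripper":0.05},
    {"tx":-49,"ty":-42,"tz":8,"wx":0,"wy":0,"wz":0.42,"gripper":0.05},
    {"tx":-60,"ty":-51.9,"tz":10.6,"wx":0,"wy":0,"wz":0.5165,"gripper":0.05}
  ]
}}

```text
time: 40.15
position: [0.4848, -0.2523, 0.2454]
tool_rot: [-2.396, -2.028, 0.004]
ft_force: [0.1, 0.1, -3.5]
grip_width: 0.16
grip_force: 50.0
```

Request:
{"op": "jog_arm", "data": {
  "increments": [
    {"tx":0,"ty":0,"tz":0,"wx":0,"wy":0,"wz":0,"gripper":0.05},
    {"tx":0,"ty":0,"tz":0,"wx":0,"wy":0,"wz":0,"gripper":0.05},
    {"tx":0,"ty":0,"tz":0,"wx":0,"wy":0,"wz":0,"gripper":0.05},
    {"tx":0,"ty":0,"tz":0,"wx":0,"wy":0,"wz":0,"gripper":0.05},
    {"tx":0,"ty":0,"tz":0,"wx":0,"wy":0,"wz":0,"gripper":0.05}
  ]
}}

```text
time: 40.57
position: [0.4869, -0.2501, 0.2468]
tool_rot: [-2.388, -2.039, 0.001]
ft_force: [-0.4, -0.1, -4.5]
grip_width: 0.156
grip_force: 50.0
```

Run:
```python
from h import *
off=np.load('off.npy')
plan([lidplace(.012,off),lidplace(.0,off)])
print([(np.round(b["bbox"]).tolist(),round(b["conf"],2)) for b in vision.spot_in("wrist","lid")[:2]])
```

```text
t 40.57 p [ 0.4869 -0.2501  0.2468] F [-0.4 -0.1 -4.5] w 0.156
[[ 0.157  0.988 -0.001]
 [ 0.988 -0.157  0.001]
 [ 0.001 -0.001 -1.   ]]
t [-1.0, -0.3, 77.8] w [-0.0014, -0.0006, 0.0026]
t [0.0, -0.0, 12.0] w [0.0, 0.0, 0.0]
[([231.0, 97.0, 418.0, 295.0], 0.64)]
```

Request:
{"op": "jog_arm", "data": {
  "increments": [
    {"tx":-0.5,"ty":0,"tz":15,"wx":0,"wy":0,"wz":0.002,"gripper":0.05},
    {"tx":-0.5,"ty":0,"tz":35,"wx":0,"wy":0,"wz":0.002,"gripper":0.05},
    {"tx":-0.5,"ty":0,"tz":55,"wx":0,"wy":0,"wz":0.002,"gripper":0.05},
    {"tx":-0.5,"ty":0,"tz":70,"wx":0,"wy":0,"wz":0.002,"gripper":0.05},
    {"tx":-0.5,"ty":0,"tz":76,"wx":0,"wy":0,"wz":0.002,"gripper":0.05}
  ]
}}

```text
time: 41.03
position: [0.4851, -0.2505, 0.1686]
tool_rot: [-2.389, -2.033, 0.004]
ft_force: [-0.7, 0.1, -3.6]
grip_width: 0.153
grip_force: 50.0
```

Request:
{"op": "jog_arm", "data": {
  "increments": [
    {"tx":0,"ty":0,"tz":0,"wx":0,"wy":0,"wz":0,"gripper":0.05},
    {"tx":0,"ty":0,"tz":2,"wx":0,"wy":0,"wz":0,"gripper":0.05},
    {"tx":0,"ty":0,"tz":4,"wx":0,"wy":0,"wz":0,"gripper":0.05},
    {"tx":0,"ty":0,"tz":6,"wx":0,"wy":0,"wz":0,"gripper":0.05},
    {"tx":0,"ty":0,"tz":7,"wx":0,"wy":0,"wz":0,"gripper":0.05}
  ]
}}

```text
time: 41.45
position: [0.4867, -0.2519, 0.1646]
tool_rot: [2.394, 2.035, 0.0]
ft_force: [-0.4, 0.7, -2.5]
grip_width: 0.155
grip_force: 50.0
```

Request:
{"op": "jog_arm", "data": {
  "increments": [
    {"tx":0,"ty":0,"tz":1,"wx":0,"wy":0,"wz":0,"gripper":0.05},
    {"tx":0,"ty":0,"tz":2,"wx":0,"wy":0,"wz":0,"gripper":0.05},
    {"tx":0,"ty":0,"tz":3,"wx":0,"wy":0,"wz":0,"gripper":0.05},
    {"tx":0,"ty":0,"tz":4,"wx":0,"wy":0,"wz":0,"gripper":0.05},
    {"tx":0,"ty":0,"tz":4,"wx":0,"wy":0,"wz":0,"gripper":0.05}
  ]
}}

```text
time: 41.87
position: [0.4862, -0.2517, 0.1598]
tool_rot: [-2.393, -2.034, 0.001]
ft_force: [-0.2, -0.3, -3.1]
grip_width: 0.152
grip_force: 50.0
```

Request:
{"op": "jog_arm", "data": {
  "increments": [
    {"tx":0,"ty":0,"tz":1,"wx":0,"wy":0,"wz":0,"gripper":0.05},
    {"tx":0,"ty":0,"tz":2,"wx":0,"wy":0,"wz":0,"gripper":0.05},
    {"tx":0,"ty":0,"tz":3,"wx":0,"wy":0,"wz":0,"gripper":0.05},
    {"tx":0,"ty":0,"tz":3,"wx":0,"wy":0,"wz":0,"gripper":0.05},
    {"tx":0,"ty":0,"tz":3,"wx":0,"wy":0,"wz":0,"gripper":0.05}
  ]
}}

```text
time: 42.28
position: [0.4863, -0.2518, 0.157]
tool_rot: [-2.393, -2.034, 0.001]
ft_force: [-0.5, 0.1, -3.4]
grip_width: 0.153
grip_force: 50.0
```

Request:
{"op": "jog_arm", "data": {
  "increments": [
    {"tx":0,"ty":0,"tz":0.5,"wx":0,"wy":0,"wz":0,"gripper":0.05},
    {"tx":0,"ty":0,"tz":1,"wx":0,"wy":0,"wz":0,"gripper":0.05},
    {"tx":0,"ty":0,"tz":1.5,"wx":0,"wy":0,"wz":0,"gripper":0.05},
    {"tx":0,"ty":0,"tz":1.5,"wx":0,"wy":0,"wz":0,"gripper":0.05},
    {"tx":0,"ty":0,"tz":1.5,"wx":0,"wy":0,"wz":0,"gripper":0.05}
  ]
}}

```text
time: 42.7
position: [0.4863, -0.2518, 0.1569]
tool_rot: [-2.393, -2.034, -0.0]
ft_force: [-2.8, 2.2, 6.7]
grip_width: 0.153
grip_force: 50.0
```

Contact at z = 0.157 means the lid is seated. Releasing, then measuring the clamp angles from the stored and new pictures.

Request:
{"op": "jog_arm", "data": {
  "increments": [
    {"tx":0,"ty":0,"tz":-0.8,"wx":0,"wy":0,"wz":0,"gripper":0.2},
    {"tx":0,"ty":0,"tz":-0.8,"wx":0,"wy":0,"wz":0,"gripper":0.3},
    {"tx":0,"ty":0,"tz":-0.8,"wx":0,"wy":0,"wz":0,"gripper":0.4},
    {"tx":0,"ty":0,"tz":-0.8,"wx":0,"wy":0,"wz":0,"gripper":0.4},
    {"tx":0,"ty":0,"tz":-0.8,"wx":0,"wy":0,"wz":0,"gripper":0.4}
  ]
}}

```text
time: 43.12
position: [0.4864, -0.2518, 0.1562]
tool_rot: [-2.393, -2.034, 0.001]
ft_force: [0.5, -0.4, 0.7]
grip_width: 0.38
grip_force: 0.0
```

Request:
{"op": "jog_arm", "data": {
  "increments": [
    {"tx":0,"ty":0,"tz":-10,"wx":0,"wy":0,"wz":0,"gripper":0.4},
    {"tx":0,"ty":0,"tz":-40,"wx":0,"wy":0,"wz":0,"gripper":0.4},
    {"tx":0,"ty":0,"tz":-75,"wx":0,"wy":0,"wz":0,"gripper":0.4},
    {"tx":0,"ty":0,"tz":-110,"wx":0,"wy":0,"wz":0,"gripper":0.4},
    {"tx":0,"ty":0,"tz":-140,"wx":0,"wy":0,"wz":0,"gripper":0.4}
  ]
}}

```text
time: 43.53
position: [0.4866, -0.2521, 0.2995]
tool_rot: [2.393, 2.034, 0.001]
ft_force: [0.7, -0.3, 0.2]
grip_width: 0.398
grip_force: 0.0
```

```bash
cat >> h.py <<'E'
MC=R.from_euler('z',CQ[2]).as_matrix()
def cw(p): return MC@np.array(p)+[CQ[0],CQ[1],0]
def arm(side,th,r,n=0,x=0):
    """point on clamp arm; side +1 left(+y), -1 right; r along arm, n normal offset (+ = upper side when flat)"""
    return cw([x,side*(.091-r*np.cos(th)+0*n)+side*(n*np.sin(th)),.159+r*np.sin(th)+n*np.cos(th)])
E
cat > cl.py <<'E'
from h import *
def red(d):
    o=cv2.cvtColor(d["color"],cv2.COLOR_BGR2HSV);return (cv2.inRange(o,(0,130,60),(8,255,255))|cv2.inRange(o,(172,130,60),(180,255,255)))
def chk(d,nm,fish):
    m=red(d)
    for s in(1,-1):
        for th in(2.1,2.2,2.3,2.35):
            C=np.array([proj(d,arm(s,th,r,n,x),fish) for r in(.045,.038) for n in(-.004,.004) for x in(-.01,.01)])
            if th==2.2:
                c=C.mean(0).astype(int);w=18 if fish else 9;k=m[max(c[1]-w,0):c[1]+w,max(c[0]-w,0):c[0]+w]
                ys,xs=np.nonzero(k)
                if len(ys)>3: print(nm,s,'red bbox',xs.min()+c[0]-w,ys.min()+c[1]-w,xs.max()+c[0]-w+1,ys.max()+c[1]-w+1,'n',len(ys))
                else: print(nm,s,'no red')
            print('   ',th,C.min(0).round(1),C.max(0).round(1))
for n in('ca','cb','cc'): chk(pickle.load(open(n+'.pkl','rb')),n,True)
st();chk(snap("wrist"),'wrist',True);chk(snap("top"),'top',False)
E
python3 cl.py
```

```text
2.1 [384.8 118.5] [403.  130.4]
ca 1 red bbox 384 114 406 129 n 129
    2.2 [385.  115.5] [403.  127.5]
    2.3 [385.  112.8] [403.  124.8]
    2.35 [384.9 111.6] [403.  123.5]
    2.1 [350.8 289.1] [366.6 297.8]
ca -1 red bbox 348 287 366 297 n 147
    2.2 [350.1 290.6] [365.9 298.9]
    2.3 [349.5 291.7] [365.2 299.6]
    2.35 [349.2 292.2] [364.9 299.8]
    2.1 [287.4  96.2] [306.5 108. ]
cb 1 red bbox 289 92 310 108 n 178
    2.2 [288.2  93.3] [307.1 105.1]
    2.3 [288.9  90.7] [307.8 102.4]
    2.35 [289.3  89.6] [308.1 101.1]
    2.1 [264.4 274.3] [280.5 284.4]
cb -1 red bbox 262 273 281 286 n 100
    2.2 [264.5 275.8] [280.4 285.6]
    2.3 [264.6 277.1] [280.5 286.4]
    2.35 [264.6 277.7] [280.5 286.7]
    2.1 [313.8 160.5] [330.5 168.9]
cc 1 red bbox 314 156 333 168 n 150
    2.2 [313.8 157.3] [330.5 165.9]
    2.3 [313.9 154.3] [330.5 163.1]
    2.35 [314. 153.] [330.5 161.7]
    2.1 [314.  315.3] [327.8 321.9]
cc -1 no red
    2.2 [314.  316.5] [327.8 322.6]
    2.3 [314.1 317.4] [327.7 323. ]
    2.35 [314.1 317.7] [327.7 323.1]
t 43.53 p [ 0.4866 -0.2521  0.2995] F [ 0.7 -0.3  0.2] w 0.398
[[ 0.161  0.987  0.001]
 [ 0.987 -0.161 -0.   ]
 [-0.     0.001 -1.   ]]
    2.1 [309.4  65.4] [331.1  76.5]
wrist 1 red bbox 310 61 334 77 n 164
    2.2 [309.5  62.3] [331.   73.3]
    2.3 [309.6  59.6] [330.9  70.4]
    2.35 [309.6  58.5] [330.9  69. ]
    2.1 [312.  282.4] [330.5 291.4]
wrist -1 red bbox 309 280 330 294 n 136
    2.2 [312.1 284.2] [330.4 292.7]
    2.3 [312.2 285.7] [330.4 293.7]
    2.35 [312.3 286.3] [330.3 294. ]
    2.1 [365.6 192.9] [370.4 199.9]
top 1 red bbox 365 193 370 200 n 26
    2.2 [364.4 192.7] [369.3 199.7]
    2.3 [363.3 192.6] [368.2 199.6]
    2.35 [362.8 192.6] [367.7 199.5]
    2.1 [435.2 213.3] [440.1 220.3]
top -1 no red
    2.2 [436.1 213.7] [440.9 220.8]
    2.3 [436.9 214.1] [441.6 221.2]
    2.35 [437.2 214.3] [441.9 221.4]
```

Both clamps stand at about 2.2 rad. Planning the left one: pinch the arm across its width and swing it round the hinge arc.

```bash
cat >> h.py <<'E'
KP=np.array([0,0,.030])
def arc(side,a,b,r=.038,n=20):
    """rows of an arc in calls of 5, in tool axes of vertical case-aligned tool"""
    T=rot(np.degrees(CQ[2])+90); th=np.linspace(a,b,n+1); P=[arm(side,t,r) for t in th]
    for i in range(0,n,5): print('arc',round(th[i],2),'->',round(th[i+5],2),[np.round(T.T@(P[j]-P[i])*1000,1).tolist() for j in range(i+1,i+6)])
E
python3 - <<'E'
from h import *
T=rot(np.degrees(CQ[2])+90);g=arm(1,2.2,.038);print(g)
plan([(g-KP+[0,0,.1],T),(g-KP,T)])
arc(1,2.2,.7)
arc(-1,2.2,.7)
E
```

```text
[ 0.50396818 -0.13947007  0.18972286]
t 43.63 p [ 0.4889 -0.2533  0.303 ] F [ 0.1 -0.4 -0.4] w 0.4
[[ 0.161  0.987  0.009]
 [ 0.987 -0.161 -0.003]
 [-0.002  0.009 -1.   ]]
t [114.9, -4.0, 43.0] w [0.0095, 0.0016, -0.0023]
t [-0.0, 0.0, 100.0] w [-0.0, -0.0, 0.0]
arc 2.2 -> 1.83 [[-2.4, -0.0, -1.6], [-4.8, -0.0, -3.0], [-7.4, -0.0, -4.2], [-10.1, -0.0, -5.2], [-12.8, -0.0, -6.1]]
arc 1.83 -> 1.45 [[-2.8, -0.0, -0.6], [-5.6, 0.0, -1.0], [-8.4, 0.0, -1.2], [-11.3, 0.0, -1.2], [-14.1, -0.0, -0.9]]
arc 1.45 -> 1.08 [[-2.8, -0.0, 0.4], [-5.6, 0.0, 1.1], [-8.3, 0.0, 2.0], [-10.9, 0.0, 3.0], [-13.5, -0.0, 4.3]]
arc 1.08 -> 0.7 [[-2.5, 0.0, 1.4], [-4.8, 0.0, 3.1], [-7.0, 0.0, 4.9], [-9.1, 0.0, 6.8], [-11.0, 0.0, 8.9]]
arc 2.2 -> 1.83 [[2.4, 0.0, -1.6], [4.8, 0.0, -3.0], [7.4, -0.0, -4.2], [10.1, -0.0, -5.2], [12.8, -0.0, -6.1]]
arc 1.83 -> 1.45 [[2.8, 0.0, -0.6], [5.6, 0.0, -1.0], [8.4, 0.0, -1.2], [11.3, 0.0, -1.2], [14.1, 0.0, -0.9]]
arc 1.45 -> 1.08 [[2.8, 0.0, 0.4], [5.6, -0.0, 1.1], [8.3, -0.0, 2.0], [10.9, -0.0, 3.0], [13.5, 0.0, 4.3]]
arc 1.08 -> 0.7 [[2.5, -0.0, 1.4], [4.8, -0.0, 3.1], [7.0, -0.0, 4.9], [9.1, -0.0, 6.8], [11.0, -0.0, 8.9]]
```

Request:
{"op": "jog_arm", "data": {
  "increments": [
    {"tx":35,"ty":-1,"tz":0,"wx":0.003,"wy":0,"wz":0,"gripper":0.45},
    {"tx":70,"ty":-2,"tz":10,"wx":0.005,"wy":0,"wz":0,"gripper":0.45},
    {"tx":105,"ty":-3,"tz":28,"wx":0.008,"wy":0.001,"wz":-0.001,"gripper":0.45},
    {"tx":115,"ty":-3,"tz":43,"wx":0.0095,"wy":0.0016,"wz":-0.0023,"gripper":0.45},
    {"tx":115,"ty":-3,"tz":43,"wx":0.0095,"wy":0.0016,"wz":-0.0023,"gripper":0.45}
  ]
}}

```text
time: 44.05
position: [0.501, -0.1331, 0.2502]
tool_rot: [-2.373, -2.037, 0.013]
ft_force: [0.4, 0.7, 0.0]
grip_width: 0.45
grip_force: 0.0
```

Request:
{"op": "jog_arm", "data": {
  "increments": [
    {"tx":0,"ty":0,"tz":0,"wx":0,"wy":0,"wz":0,"gripper":0.45},
    {"tx":0,"ty":0,"tz":0,"wx":0,"wy":0,"wz":0,"gripper":0.45},
    {"tx":0,"ty":0,"tz":0,"wx":0,"wy":0,"wz":0,"gripper":0.45},
    {"tx":0,"ty":0,"tz":0,"wx":0,"wy":0,"wz":0,"gripper":0.45},
    {"tx":0,"ty":0,"tz":0,"wx":0,"wy":0,"wz":0,"gripper":0.45}
  ]
}}

```text
time: 44.47
position: [0.5021, -0.1391, 0.2541]
tool_rot: [-2.387, -2.029, 0.007]
ft_force: [-0.1, -0.1, -0.2]
grip_width: 0.452
grip_force: 0.0
```

```bash
python3 - <<'E'
from h import *
T=rot(np.degrees(CQ[2])+90);g=arm(1,2.2,.038)
plan([(g-KP,T)])
E
python3 cl.py | tail -20 | grep -A4 "wrist 1"
```

```text
t 44.47 p [ 0.5021 -0.1391  0.2541] F [-0.1 -0.1 -0.2] w 0.452
[[ 0.161  0.987 -0.009]
 [ 0.987 -0.161  0.003]
 [ 0.002 -0.009 -1.   ]]
t [-0.2, 2.8, 94.4] w [-0.0092, -0.0017, -0.0019]
wrist 1 red bbox 312 188 340 204 n 384
    2.2 [312.2 190.6] [336.4 202.6]
    2.3 [312.3 186. ] [336.4 198.3]
    2.35 [312.3 183.8] [336.3 196.2]
    2.1 [315.8 383.1] [333.2 389.8]
```

Request:
{"op": "jog_arm", "data": {
  "increments": [
    {"tx":0,"ty":4,"tz":20,"wx":-0.009,"wy":-0.002,"wz":0,"gripper":0.45},
    {"tx":0,"ty":4,"tz":45,"wx":-0.009,"wy":-0.002,"wz":0,"gripper":0.45},
    {"tx":0,"ty":4,"tz":70,"wx":-0.009,"wy":-0.002,"wz":0,"gripper":0.45},
    {"tx":0,"ty":4,"tz":88,"wx":-0.009,"wy":-0.002,"wz":0,"gripper":0.45},
    {"tx":0,"ty":4,"tz":94,"wx":-0.009,"wy":-0.002,"wz":0,"gripper":0.45}
  ]
}}

```text
time: 44.98
position: [0.5029, -0.1379, 0.1563]
tool_rot: [-2.388, -2.034, 0.007]
ft_force: [-0.8, -0.4, -0.6]
grip_width: 0.449
grip_force: 0.0
```

Request:
{"op": "jog_arm", "data": {
  "grip_force": 15,
  "increments": [
    {"tx":0,"ty":0,"tz":0,"wx":0,"wy":0,"wz":0,"gripper":0.4},
    {"tx":0,"ty":0,"tz":0,"wx":0,"wy":0,"wz":0,"gripper":0.3},
    {"tx":0,"ty":0,"tz":0,"wx":0,"wy":0,"wz":0,"gripper":0.2},
    {"tx":0,"ty":0,"tz":0,"wx":0,"wy":0,"wz":0,"gripper":0.15},
    {"tx":0,"ty":0,"tz":0,"wx":0,"wy":0,"wz":0,"gripper":0.15}
  ]
}}

```text
time: 45.4
position: [0.5039, -0.1375, 0.1604]
tool_rot: [-2.389, -2.035, 0.003]
ft_force: [-5.6, 1.4, 4.3]
grip_width: 0.225
grip_force: 15.0
```

Request:
{"op": "jog_arm", "data": {
  "increments": [
    {"tx":0,"ty":0,"tz":0,"wx":0,"wy":0,"wz":0,"gripper":0.15},
    {"tx":0,"ty":0,"tz":0,"wx":0,"wy":0,"wz":0,"gripper":0.15},
    {"tx":0,"ty":0,"tz":0,"wx":0,"wy":0,"wz":0,"gripper":0.15},
    {"tx":0,"ty":0,"tz":0,"wx":0,"wy":0,"wz":0,"gripper":0.15},
    {"tx":0,"ty":0,"tz":0,"wx":0,"wy":0,"wz":0,"gripper":0.15}
  ]
}}

```text
time: 45.82
position: [0.5039, -0.1375, 0.1604]
tool_rot: [-2.389, -2.035, 0.003]
ft_force: [-5.0, 1.4, 3.5]
grip_width: 0.224
grip_force: 15.0
```

Gripped on the 20 mm arm. Swinging.

Request:
{"op": "jog_arm", "data": {
  "increments": [
    {"tx":-2.4,"ty":-0.3,"tz":-1.6,"wx":0,"wy":0,"wz":0,"gripper":0.15},
    {"tx":-4.8,"ty":-0.6,"tz":-3,"wx":0,"wy":0,"wz":0,"gripper":0.15},
    {"tx":-7.4,"ty":-0.9,"tz":-4.2,"wx":0,"wy":0,"wz":0,"gripper":0.15},
    {"tx":-10.1,"ty":-1,"tz":-5.2,"wx":0,"wy":0,"wz":0,"gripper":0.15},
    {"tx":-12.8,"ty":-1,"tz":-6.1,"wx":0,"wy":0,"wz":0,"gripper":0.15}
  ]
}}

```text
time: 46.23
position: [0.5021, -0.1483, 0.1662]
tool_rot: [-2.387, -2.037, -0.002]
ft_force: [-3.5, 4.8, 2.3]
grip_width: 0.226
grip_force: 15.0
```

Request:
{"op": "jog_arm", "data": {
  "increments": [
    {"tx":-2.8,"ty":0,"tz":-0.6,"wx":0,"wy":0,"wz":0,"gripper":0.15},
    {"tx":-5.6,"ty":0,"tz":-1,"wx":0,"wy":0,"wz":0,"gripper":0.15},
    {"tx":-8.4,"ty":0,"tz":-1.2,"wx":0,"wy":0,"wz":0,"gripper":0.15},
    {"tx":-11.3,"ty":0,"tz":-1.2,"wx":0,"wy":0,"wz":0,"gripper":0.15},
    {"tx":-14.1,"ty":0,"tz":-0.9,"wx":0,"wy":0,"wz":0,"gripper":0.15}
  ]
}}

```text
time: 46.65
position: [0.4997, -0.1628, 0.1683]
tool_rot: [-2.388, -2.037, -0.002]
ft_force: [-6.0, 5.2, 8.9]
grip_width: 0.221
grip_force: 15.0
```

Request:
{"op": "jog_arm", "data": {
  "increments": [
    {"tx":-2.8,"ty":0,"tz":0.4,"wx":0,"wy":0,"wz":0,"gripper":0.15},
    {"tx":-5.6,"ty":0,"tz":1.1,"wx":0,"wy":0,"wz":0,"gripper":0.15},
    {"tx":-8.3,"ty":0,"tz":2,"wx":0,"wy":0,"wz":0,"gripper":0.15},
    {"tx":-10.9,"ty":0,"tz":3,"wx":0,"wy":0,"wz":0,"gripper":0.15},
    {"tx":-13.5,"ty":0,"tz":4.3,"wx":0,"wy":0,"wz":0,"gripper":0.15}
  ]
}}

```text
time: 47.07
position: [0.4969, -0.1787, 0.1646]
tool_rot: [-2.391, -2.036, 0.002]
ft_force: [-7.9, 1.5, 11.8]
grip_width: 0.224
grip_force: 15.0
```

Request:
{"op": "jog_arm", "data": {
  "increments": [
    {"tx":-2.5,"ty":0,"tz":1.4,"wx":0,"wy":0,"wz":0,"gripper":0.15},
    {"tx":-4.8,"ty":0,"tz":3.1,"wx":0,"wy":0,"wz":0,"gripper":0.15},
    {"tx":-7,"ty":0,"tz":4.9,"wx":0,"wy":0,"wz":0,"gripper":0.15},
    {"tx":-9.1,"ty":0,"tz":6.8,"wx":0,"wy":0,"wz":0,"gripper":0.15},
    {"tx":-11,"ty":0,"tz":8.9,"wx":0,"wy":0,"wz":0,"gripper":0.15}
  ]
}}

```text
time: 47.48
position: [0.4946, -0.1916, 0.1553]
tool_rot: [2.393, 2.035, -0.005]
ft_force: [-7.6, -3.0, 9.3]
grip_width: 0.227
grip_force: 15.0
```

Request:
{"op": "jog_arm", "data": {
  "increments": [
    {"tx":0,"ty":0,"tz":0,"wx":0,"wy":0,"wz":0,"gripper":0.3},
    {"tx":0,"ty":0,"tz":0,"wx":0,"wy":0,"wz":0,"gripper":0.4},
    {"tx":0,"ty":0,"tz":0,"wx":0,"wy":0,"wz":0,"gripper":0.4},
    {"tx":0,"ty":0,"tz":-5,"wx":0,"wy":0,"wz":0,"gripper":0.4},
    {"tx":0,"ty":0,"tz":-15,"wx":0,"wy":0,"wz":0,"gripper":0.4}
  ]
}}

```text
time: 47.9
position: [0.4954, -0.1882, 0.1677]
tool_rot: [-2.389, -2.036, 0.004]
ft_force: [-0.2, 0.3, 0.4]
grip_width: 0.389
grip_force: 0.0
```

Request:
{"op": "jog_arm", "data": {
  "increments": [
    {"tx":0,"ty":0,"tz":-20,"wx":0,"wy":0,"wz":0,"gripper":0.3},
    {"tx":0,"ty":0,"tz":-40,"wx":0,"wy":0,"wz":0,"gripper":0.1},
    {"tx":0,"ty":0,"tz":-40,"wx":0,"wy":0,"wz":0,"gripper":0},
    {"tx":0,"ty":0,"tz":-40,"wx":0,"wy":0,"wz":0,"gripper":0},
    {"tx":0,"ty":0,"tz":-40,"wx":0,"wy":0,"wz":0,"gripper":0}
  ]
}}

```text
time: 48.32
position: [0.496, -0.1885, 0.2082]
tool_rot: [-2.39, -2.037, 0.001]
ft_force: [-1.4, 2.0, 0.7]
grip_width: 0.104
grip_force: 0.0
```

Run:
```python
from h import *
T=rot(np.degrees(CQ[2])+90);p,_=arm(1,0,.035),0
plan([(np.array([p[0],p[1],.19]),T)])
for c,f in(("top",False),("side",False)):
    d=snap(c);o=cv2.cvtColor(d["color"],cv2.COLOR_BGR2HSV)
    m=cv2.inRange(o,(0,130,60),(8,255,255))|cv2.inRange(o,(172,130,60),(180,255,255))
    a=np.array(proj(d,arm(1,.7,.041),f)).astype(int);k=m[a[1]-14:a[1]+14,a[0]-14:a[0]+14];ys,xs=np.nonzero(k)
    print(c,a,len(ys),(xs.mean()+a[0]-14,ys.mean()+a[1]-14) if len(ys) else None,[(t,np.round(proj(d,arm(1,t,.041),f))) for t in(0,.3,.7,1.1,2.2)])
```

```text
t 48.32 p [ 0.496  -0.1885  0.2082] F [-1.4  2.   0.7] w 0.104
[[ 0.159  0.987 -0.001]
 [ 0.987 -0.159  0.   ]
 [-0.    -0.001 -1.   ]]
t [-7.6, 0.1, 18.2] w [-0.0013, 0.0001, 0.0006]
top [383 201] 0 None [(0, array([385., 204.])), (0.3, array([385., 203.])), (0.7, array([384., 202.])), (1.1, array([380., 200.])), (2.2, array([367., 196.]))]
side [345 137] 58 (np.float64(343.0689655172414), np.float64(134.6206896551724)) [(0, array([346., 143.])), (0.3, array([346., 140.])), (0.7, array([345., 138.])), (1.1, array([343., 137.])), (2.2, array([336., 146.]))]
```

Request:
{"op": "jog_arm", "data": {
  "increments": [
    {"tx":0,"ty":0,"tz":12,"wx":0,"wy":0,"wz":0,"gripper":0},
    {"tx":0,"ty":0,"tz":24,"wx":0,"wy":0,"wz":0,"gripper":0},
    {"tx":0,"ty":0,"tz":35,"wx":0,"wy":0,"wz":0,"gripper":0},
    {"tx":0,"ty":0,"tz":45,"wx":0,"wy":0,"wz":0,"gripper":0},
    {"tx":0,"ty":0,"tz":50,"wx":0,"wy":0,"wz":0,"gripper":0}
  ]
}}

```text
time: 48.83
position: [0.4949, -0.1922, 0.1572]
tool_rot: [2.393, 2.033, -0.007]
ft_force: [-0.3, -3.3, 4.4]
grip_width: 0.002
grip_force: 1.9
```

Request:
{"op": "jog_arm", "data": {
  "increments": [
    {"tx":0,"ty":0,"tz":2,"wx":0,"wy":0,"wz":0,"gripper":0},
    {"tx":0,"ty":0,"tz":4,"wx":0,"wy":0,"wz":0,"gripper":0},
    {"tx":0,"ty":0,"tz":6,"wx":0,"wy":0,"wz":0,"gripper":0},
    {"tx":0,"ty":0,"tz":8,"wx":0,"wy":0,"wz":0,"gripper":0},
    {"tx":0,"ty":0,"tz":8,"wx":0,"wy":0,"wz":0,"gripper":0}
  ]
}}

```text
time: 49.25
position: [0.4957, -0.188, 0.1494]
tool_rot: [-2.389, -2.037, 0.002]
ft_force: [1.2, -0.8, -0.7]
grip_width: 0.006
grip_force: 0.2
```

Request:
{"op": "jog_arm", "data": {
  "increments": [
    {"tx":0,"ty":0,"tz":1.5,"wx":0,"wy":0,"wz":0,"gripper":0},
    {"tx":0,"ty":0,"tz":3,"wx":0,"wy":0,"wz":0,"gripper":0},
    {"tx":0,"ty":0,"tz":4.5,"wx":0,"wy":0,"wz":0,"gripper":0},
    {"tx":0,"ty":0,"tz":6,"wx":0,"wy":0,"wz":0,"gripper":0},
    {"tx":0,"ty":0,"tz":6,"wx":0,"wy":0,"wz":0,"gripper":0}
  ]
}}

```text
time: 49.67
position: [0.4958, -0.1887, 0.1438]
tool_rot: [-2.39, -2.037, 0.002]
ft_force: [-0.2, 0.1, 0.6]
grip_width: 0.004
grip_force: 0.3
```

Request:
{"op": "jog_arm", "data": {
  "increments": [
    {"tx":0,"ty":0,"tz":1,"wx":0,"wy":0,"wz":0,"gripper":0},
    {"tx":0,"ty":0,"tz":2,"wx":0,"wy":0,"wz":0,"gripper":0},
    {"tx":0,"ty":0,"tz":3,"wx":0,"wy":0,"wz":0,"gripper":0},
    {"tx":0,"ty":0,"tz":3,"wx":0,"wy":0,"wz":0,"gripper":0},
    {"tx":0,"ty":0,"tz":3,"wx":0,"wy":0,"wz":0,"gripper":0}
  ]
}}

```text
time: 50.08
position: [0.4957, -0.1885, 0.141]
tool_rot: [-2.39, -2.036, 0.002]
ft_force: [0.5, -0.4, 0.7]
grip_width: 0.002
grip_force: 0.2
```

Request:
{"op": "jog_arm", "data": {
  "increments": [
    {"tx":0,"ty":0,"tz":1,"wx":0,"wy":0,"wz":0,"gripper":0},
    {"tx":0,"ty":0,"tz":2,"wx":0,"wy":0,"wz":0,"gripper":0},
    {"tx":0,"ty":0,"tz":3,"wx":0,"wy":0,"wz":0,"gripper":0},
    {"tx":0,"ty":0,"tz":4,"wx":0,"wy":0,"wz":0,"gripper":0},
    {"tx":0,"ty":0,"tz":4,"wx":0,"wy":0,"wz":0,"gripper":0}
  ]
}}

```text
time: 50.5
position: [0.4958, -0.1888, 0.1369]
tool_rot: [-2.391, -2.037, 0.002]
ft_force: [-1.2, 0.4, 1.1]
grip_width: 0.007
grip_force: 0.2
```

```bash
cat > ca.py <<'E'
from h import *
import sys
sd=int(sys.argv[1])
st()
for c in("side","top"):
    d=snap(c);o=cv2.cvtColor(d["color"],cv2.COLOR_BGR2HSV)
    m=cv2.inRange(o,(0,130,50),(9,255,255))|cv2.inRange(o,(170,130,50),(180,255,255))
    a=np.array(proj(d,arm(sd,.5,.041))).astype(int);k=m[a[1]-16:a[1]+16,a[0]-16:a[0]+16];ys,xs=np.nonzero(k)
    print(c,'red n',len(ys),(round(xs.mean()+a[0]-16,1),round(ys.mean()+a[1]-16,1),xs.min()+a[0]-16,ys.min()+a[1]-16,xs.max()+a[0]-16,ys.max()+a[1]-16) if len(ys) else None,[(t,np.round(proj(d,arm(sd,t,.041)))) for t in(0,.3,.7,1.1,2.2)])
E
python3 ca.py 1
```

```text
t 50.5 p [ 0.4958 -0.1888  0.1369] F [-1.2  0.4  1.1] w 0.007
[[ 0.159  0.987 -0.002]
 [ 0.987 -0.159  0.   ]
 [-0.    -0.002 -1.   ]]
side red n 14 (np.float64(348.9), np.float64(144.1), np.int64(347), np.int64(142), np.int64(350), np.int64(147)) [(0, array([346., 143.])), (0.3, array([346., 140.])), (0.7, array([345., 138.])), (1.1, array([343., 137.])), (2.2, array([336., 146.]))]
top red n 0 None [(0, array([385., 204.])), (0.3, array([385., 203.])), (0.7, array([384., 202.])), (1.1, array([380., 200.])), (2.2, array([367., 196.]))]
```

The red end in the side view is now at about v = 144, where a flat arm should be. Pressing on to feel the stop.

Request:
{"op": "jog_arm", "data": {
  "increments": [
    {"tx":0,"ty":0,"tz":1,"wx":0,"wy":0,"wz":0,"gripper":0},
    {"tx":0,"ty":0,"tz":2,"wx":0,"wy":0,"wz":0,"gripper":0},
    {"tx":0,"ty":0,"tz":2,"wx":0,"wy":0,"wz":0,"gripper":0},
    {"tx":0,"ty":0,"tz":2,"wx":0,"wy":0,"wz":0,"gripper":0},
    {"tx":0,"ty":0,"tz":2,"wx":0,"wy":0,"wz":0,"gripper":0}
  ]
}}

```text
time: 51.02
position: [0.4957, -0.1886, 0.1357]
tool_rot: [-2.39, -2.037, 0.001]
ft_force: [-1.5, 0.1, 5.2]
grip_width: 0.002
grip_force: 2.7
```

Request:
{"op": "jog_arm", "data": {
  "increments": [
    {"tx":0,"ty":0,"tz":0.7,"wx":0,"wy":0,"wz":0,"gripper":0},
    {"tx":0,"ty":0,"tz":1,"wx":0,"wy":0,"wz":0,"gripper":0},
    {"tx":0,"ty":0,"tz":1,"wx":0,"wy":0,"wz":0,"gripper":0},
    {"tx":0,"ty":0,"tz":1,"wx":0,"wy":0,"wz":0,"gripper":0},
    {"tx":0,"ty":0,"tz":1,"wx":0,"wy":0,"wz":0,"gripper":0}
  ]
}}

```text
time: 51.43
position: [0.4958, -0.1886, 0.1356]
tool_rot: [-2.39, -2.037, 0.001]
ft_force: [-3.8, 0.6, 10.2]
grip_width: 0.007
grip_force: 5.1
```

Request:
{"op": "jog_arm", "data": {
  "increments": [
    {"tx":0,"ty":0,"tz":-15,"wx":0,"wy":0,"wz":0,"gripper":0},
    {"tx":0,"ty":0,"tz":-40,"wx":0,"wy":0,"wz":0,"gripper":0},
    {"tx":0,"ty":0,"tz":-75,"wx":0,"wy":0,"wz":0,"gripper":0.45},
    {"tx":0,"ty":0,"tz":-110,"wx":0,"wy":0,"wz":0,"gripper":0.45},
    {"tx":0,"ty":0,"tz":-130,"wx":0,"wy":0,"wz":0,"gripper":0.45}
  ]
}}

```text
time: 51.85
position: [0.4972, -0.1889, 0.2677]
tool_rot: [2.39, 2.036, 0.003]
ft_force: [-0.2, -0.1, 0.5]
grip_width: 0.147
grip_force: 0.0
```

```bash
python3 ca.py 1
python3 - <<'E'
from h import *
T=rot(np.degrees(CQ[2])+90);g=arm(-1,2.2,.038);print(g)
plan([(g-KP+[0,0,.1],T),(g-KP,T)])
E
```

```text
t 51.85 p [ 0.4972 -0.1889  0.2677] F [-0.2 -0.1  0.5] w 0.147
[[ 0.159  0.987  0.003]
 [ 0.987 -0.159 -0.   ]
 [-0.     0.003 -1.   ]]
side red n 75 (np.float64(343.6), np.float64(132.8), np.int64(337), np.int64(122), np.int64(350), np.int64(146)) [(0, array([346., 143.])), (0.3, array([346., 140.])), (0.7, array([345., 138.])), (1.1, array([343., 137.])), (2.2, array([336., 146.]))]
top red n 0 None [(0, array([385., 204.])), (0.3, array([385., 203.])), (0.7, array([384., 202.])), (1.1, array([380., 200.])), (2.2, array([367., 196.]))]
[ 0.46788762 -0.36330686  0.18972286]
t 51.95 p [ 0.4983 -0.1892  0.2682] F [-0.9 -0.1 -0.4] w 0.24
[[ 0.159  0.987  0.006]
 [ 0.987 -0.159 -0.001]
 [-0.     0.006 -1.   ]]
t [-176.7, -2.4, 8.5] w [0.006, 0.0002, 0.0005]
t [-0.0, -0.0, 100.0] w [0.0, 0.0, 0.0]
```

Left clamp is down: firm stop, and z no longer advances. Now the right one.

Request:
{"op": "jog_arm", "data": {
  "increments": [
    {"tx":-34,"ty":0,"tz":0,"wx":0,"wy":0,"wz":0,"gripper":0.45},
    {"tx":-70,"ty":-1,"tz":0,"wx":0,"wy":0,"wz":0,"gripper":0.45},
    {"tx":-108,"ty":-2,"tz":0,"wx":0,"wy":0,"wz":0,"gripper":0.45},
    {"tx":-145,"ty":-3,"tz":4,"wx":0,"wy":0,"wz":0,"gripper":0.45},
    {"tx":-176,"ty":-3,"tz":8,"wx":0,"wy":0,"wz":0,"gripper":0.45}
  ]
}}

```text
time: 52.37
position: [0.4635, -0.3644, 0.2549]
tool_rot: [-2.392, -2.035, 0.003]
ft_force: [0.3, -0.3, 1.0]
grip_width: 0.447
grip_force: 0.0
```

Request:
{"op": "jog_arm", "data": {
  "increments": [
    {"tx":0,"ty":0,"tz":0,"wx":0,"wy":0,"wz":0,"gripper":0.45},
    {"tx":0,"ty":0,"tz":0,"wx":0,"wy":0,"wz":0,"gripper":0.45},
    {"tx":0,"ty":0,"tz":0,"wx":0,"wy":0,"wz":0,"gripper":0.45},
    {"tx":0,"ty":0,"tz":0,"wx":0,"wy":0,"wz":0,"gripper":0.45},
    {"tx":0,"ty":0,"tz":0,"wx":0,"wy":0,"wz":0,"gripper":0.45}
  ]
}}

```text
time: 52.78
position: [0.4659, -0.3603, 0.2559]
tool_rot: [-2.387, -2.04, 0.001]
ft_force: [0.7, -0.1, -0.3]
grip_width: 0.45
grip_force: 0.0
```

```bash
python3 - <<'E'
from h import *
T=rot(np.degrees(CQ[2])+90);g=arm(-1,2.2,.038)
plan([(g-KP,T)])
E
python3 cl.py | grep -A4 "wrist"
python3 - <<'E'
from h import *
d=snap("wrist"); 
print('left flat pred',[np.round(proj(d,arm(1,t,.041,.004),True)) for t in(0,.3)])
E
```

```text
t 52.78 p [ 0.4659 -0.3603  0.2559] F [ 0.7 -0.1 -0.3] w 0.45
[[ 0.156  0.988 -0.001]
 [ 0.988 -0.156  0.001]
 [ 0.001 -0.002 -1.   ]]
t [-2.7, 2.6, 96.2] w [-0.0015, -0.0007, 0.003]
wrist 1 red bbox 308 -63 339 140 n 660
    2.2 [313.3 -59.8] [336.8 -49.9]
    2.3 [313.4 -60.9] [336.7 -51.7]
    2.35 [313.5 -61.2] [336.6 -52.4]
    2.1 [312.3 194.1] [336.6 206.8]
wrist -1 red bbox 308 193 336 212 n 251
    2.2 [312.4 197.5] [336.4 209.9]
    2.3 [312.5 200.6] [336.2 212.4]
    2.35 [312.6 201.9] [336.1 213.5]
    2.1 [365.6 192.9] [370.4 199.9]
left flat pred [array([325.,  19.]), array([325.,  12.])]
```

Request:
{"op": "jog_arm", "data": {
  "increments": [
    {"tx":-2,"ty":1.3,"tz":20,"wx":-0.001,"wy":0,"wz":0.002,"gripper":0.45},
    {"tx":-2,"ty":1.3,"tz":45,"wx":-0.001,"wy":0,"wz":0.002,"gripper":0.45},
    {"tx":-2,"ty":1.3,"tz":70,"wx":-0.001,"wy":0,"wz":0.002,"gripper":0.45},
    {"tx":-2,"ty":1.3,"tz":88,"wx":-0.001,"wy":0,"wz":0.002,"gripper":0.45},
    {"tx":-2,"ty":1.3,"tz":95,"wx":-0.001,"wy":0,"wz":0.002,"gripper":0.45}
  ]
}}

```text
time: 53.35
position: [0.4647, -0.3625, 0.1582]
tool_rot: [-2.389, -2.033, 0.003]
ft_force: [-1.0, 0.0, 0.0]
grip_width: 0.447
grip_force: 0.0
```

Request:
{"op": "jog_arm", "data": {
  "grip_force": 15,
  "increments": [
    {"tx":0,"ty":0,"tz":0,"wx":0,"wy":0,"wz":0,"gripper":0.4},
    {"tx":0,"ty":0,"tz":0,"wx":0,"wy":0,"wz":0,"gripper":0.3},
    {"tx":0,"ty":0,"tz":0,"wx":0,"wy":0,"wz":0,"gripper":0.2},
    {"tx":0,"ty":0,"tz":0,"wx":0,"wy":0,"wz":0,"gripper":0.15},
    {"tx":0,"ty":0,"tz":0,"wx":0,"wy":0,"wz":0,"gripper":0.15}
  ]
}}

```text
time: 53.77
position: [0.4639, -0.3651, 0.1623]
tool_rot: [-2.393, -2.033, 0.004]
ft_force: [-5.0, 0.5, 2.5]
grip_width: 0.223
grip_force: 15.0
```

Request:
{"op": "jog_arm", "data": {
  "increments": [
    {"tx":0,"ty":0,"tz":0,"wx":0,"wy":0,"wz":0,"gripper":0.15},
    {"tx":0,"ty":0,"tz":0,"wx":0,"wy":0,"wz":0,"gripper":0.15},
    {"tx":0,"ty":0,"tz":0,"wx":0,"wy":0,"wz":0,"gripper":0.15},
    {"tx":0,"ty":0,"tz":0,"wx":0,"wy":0,"wz":0,"gripper":0.15},
    {"tx":0,"ty":0,"tz":0,"wx":0,"wy":0,"wz":0,"gripper":0.15}
  ]
}}

```text
time: 54.18
position: [0.4639, -0.3651, 0.1623]
tool_rot: [-2.394, -2.032, 0.004]
ft_force: [-4.9, -0.4, 2.8]
grip_width: 0.223
grip_force: 15.0
```

Request:
{"op": "jog_arm", "data": {
  "increments": [
    {"tx":2.4,"ty":-0.3,"tz":-1.6,"wx":0,"wy":0,"wz":0,"gripper":0.15},
    {"tx":4.8,"ty":-0.6,"tz":-3,"wx":0,"wy":0,"wz":0,"gripper":0.15},
    {"tx":7.4,"ty":-0.8,"tz":-4.2,"wx":0,"wy":0,"wz":0,"gripper":0.15},
    {"tx":10.1,"ty":-0.8,"tz":-5.2,"wx":0,"wy":0,"wz":0,"gripper":0.15},
    {"tx":12.8,"ty":-0.8,"tz":-6.1,"wx":0,"wy":0,"wz":0,"gripper":0.15}
  ]
}}

```text
time: 54.6
position: [0.466, -0.3538, 0.1685]
tool_rot: [2.394, 2.031, -0.005]
ft_force: [-5.0, -3.3, 2.4]
grip_width: 0.223
grip_force: 15.0
```

Request:
{"op": "jog_arm", "data": {
  "increments": [
    {"tx":2.8,"ty":0,"tz":-0.6,"wx":0,"wy":0,"wz":0,"gripper":0.15},
    {"tx":5.6,"ty":0,"tz":-1,"wx":0,"wy":0,"wz":0,"gripper":0.15},
    {"tx":8.4,"ty":0,"tz":-1.2,"wx":0,"wy":0,"wz":0,"gripper":0.15},
    {"tx":11.3,"ty":0,"tz":-1.2,"wx":0,"wy":0,"wz":0,"gripper":0.15},
    {"tx":14.1,"ty":0,"tz":-0.9,"wx":0,"wy":0,"wz":0,"gripper":0.15}
  ]
}}

```text
time: 55.02
position: [0.4685, -0.3404, 0.1708]
tool_rot: [2.393, 2.03, -0.004]
ft_force: [-7.4, -1.7, 9.3]
grip_width: 0.221
grip_force: 15.0
```

Request:
{"op": "jog_arm", "data": {
  "increments": [
    {"tx":2.8,"ty":0,"tz":0.4,"wx":0,"wy":0,"wz":0,"gripper":0.15},
    {"tx":5.6,"ty":0,"tz":1.1,"wx":0,"wy":0,"wz":0,"gripper":0.15},
    {"tx":8.3,"ty":0,"tz":2,"wx":0,"wy":0,"wz":0,"gripper":0.15},
    {"tx":10.9,"ty":0,"tz":3,"wx":0,"wy":0,"wz":0,"gripper":0.15},
    {"tx":13.5,"ty":0,"tz":4.3,"wx":0,"wy":0,"wz":0,"gripper":0.15}
  ]
}}

```text
time: 55.43
position: [0.4711, -0.3251, 0.1675]
tool_rot: [2.394, 2.033, 0.0]
ft_force: [-7.6, 3.5, 14.9]
grip_width: 0.221
grip_force: 15.0
```

Request:
{"op": "jog_arm", "data": {
  "increments": [
    {"tx":2.5,"ty":0,"tz":1.4,"wx":0,"wy":0,"wz":0,"gripper":0.15},
    {"tx":4.8,"ty":0,"tz":3.1,"wx":0,"wy":0,"wz":0,"gripper":0.15},
    {"tx":7,"ty":0,"tz":4.9,"wx":0,"wy":0,"wz":0,"gripper":0.15},
    {"tx":9.1,"ty":0,"tz":6.8,"wx":0,"wy":0,"wz":0,"gripper":0.15},
    {"tx":11,"ty":0,"tz":8.9,"wx":0,"wy":0,"wz":0,"gripper":0.15}
  ]
}}

```text
time: 55.85
position: [0.4734, -0.3113, 0.1573]
tool_rot: [-2.391, -2.034, -0.003]
ft_force: [-6.9, 5.5, 10.6]
grip_width: 0.224
grip_force: 15.0
```

Request:
{"op": "jog_arm", "data": {
  "increments": [
    {"tx":0,"ty":0,"tz":0,"wx":0,"wy":0,"wz":0,"gripper":0.3},
    {"tx":0,"ty":0,"tz":0,"wx":0,"wy":0,"wz":0,"gripper":0.4},
    {"tx":0,"ty":0,"tz":0,"wx":0,"wy":0,"wz":0,"gripper":0.4},
    {"tx":0,"ty":0,"tz":-5,"wx":0,"wy":0,"wz":0,"gripper":0.4},
    {"tx":0,"ty":0,"tz":-15,"wx":0,"wy":0,"wz":0,"gripper":0.4}
  ]
}}

```text
time: 56.27
position: [0.473, -0.3129, 0.1694]
tool_rot: [-2.392, -2.034, 0.002]
ft_force: [-0.7, -0.2, -0.6]
grip_width: 0.395
grip_force: 0.0
```

Request:
{"op": "jog_arm", "data": {
  "increments": [
    {"tx":0,"ty":0,"tz":-20,"wx":0,"wy":0,"wz":0,"gripper":0.3},
    {"tx":0,"ty":0,"tz":-40,"wx":0,"wy":0,"wz":0,"gripper":0.1},
    {"tx":0,"ty":0,"tz":-40,"wx":0,"wy":0,"wz":0,"gripper":0},
    {"tx":0,"ty":0,"tz":-40,"wx":0,"wy":0,"wz":0,"gripper":0},
    {"tx":0,"ty":0,"tz":-40,"wx":0,"wy":0,"wz":0,"gripper":0}
  ]
}}

```text
time: 56.68
position: [0.4734, -0.3134, 0.21]
tool_rot: [-2.393, -2.035, 0.0]
ft_force: [1.0, -0.3, 0.8]
grip_width: 0.109
grip_force: 0.0
```

Run:
```python
from h import *
T=rot(np.degrees(CQ[2])+90);p=arm(-1,.7,.038)
plan([(np.array([p[0],p[1],.19]),T)])
```

```text
t 56.68 p [ 0.4734 -0.3134  0.21  ] F [ 1.  -0.3  0.8] w 0.109
[[ 0.161  0.987 -0.   ]
 [ 0.987 -0.161 -0.   ]
 [-0.    -0.    -1.   ]]
t [1.2, 2.5, 20.0] w [-0.0002, 0.0002, -0.0018]
```

Request:
{"op": "jog_arm", "data": {
  "increments": [
    {"tx":0,"ty":1,"tz":12,"wx":0,"wy":0,"wz":0,"gripper":0},
    {"tx":0,"ty":1,"tz":24,"wx":0,"wy":0,"wz":0,"gripper":0},
    {"tx":0,"ty":1,"tz":35,"wx":0,"wy":0,"wz":0,"gripper":0},
    {"tx":0,"ty":1,"tz":45,"wx":0,"wy":0,"wz":0,"gripper":0},
    {"tx":0,"ty":1,"tz":50,"wx":0,"wy":0,"wz":0,"gripper":0}
  ]
}}

```text
time: 57.1
position: [0.475, -0.3098, 0.1582]
tool_rot: [-2.387, -2.034, -0.004]
ft_force: [0.2, 3.6, 4.2]
grip_width: 0.005
grip_force: 2.1
```

Request:
{"op": "jog_arm", "data": {
  "increments": [
    {"tx":0,"ty":0,"tz":3,"wx":0,"wy":0,"wz":0,"gripper":0},
    {"tx":0,"ty":0,"tz":7,"wx":0,"wy":0,"wz":0,"gripper":0},
    {"tx":0,"ty":0,"tz":11,"wx":0,"wy":0,"wz":0,"gripper":0},
    {"tx":0,"ty":0,"tz":15,"wx":0,"wy":0,"wz":0,"gripper":0},
    {"tx":0,"ty":0,"tz":18,"wx":0,"wy":0,"wz":0,"gripper":0}
  ]
}}

```text
time: 57.52
position: [0.4739, -0.3137, 0.1413]
tool_rot: [-2.394, -2.034, 0.001]
ft_force: [0.4, -0.1, 2.9]
grip_width: 0.008
grip_force: 0.8
```

Request:
{"op": "jog_arm", "data": {
  "increments": [
    {"tx":0,"ty":0,"tz":1.5,"wx":0,"wy":0,"wz":0,"gripper":0},
    {"tx":0,"ty":0,"tz":3,"wx":0,"wy":0,"wz":0,"gripper":0},
    {"tx":0,"ty":0,"tz":4.5,"wx":0,"wy":0,"wz":0,"gripper":0},
    {"tx":0,"ty":0,"tz":5.5,"wx":0,"wy":0,"wz":0,"gripper":0},
    {"tx":0,"ty":0,"tz":5.5,"wx":0,"wy":0,"wz":0,"gripper":0}
  ]
}}

```text
time: 57.93
position: [0.4742, -0.3135, 0.1362]
tool_rot: [-2.393, -2.035, 0.001]
ft_force: [-0.1, -0.2, 0.4]
grip_width: 0.005
grip_force: 0.0
```

Request:
{"op": "jog_arm", "data": {
  "increments": [
    {"tx":0,"ty":0,"tz":1,"wx":0,"wy":0,"wz":0,"gripper":0},
    {"tx":0,"ty":0,"tz":2,"wx":0,"wy":0,"wz":0,"gripper":0},
    {"tx":0,"ty":0,"tz":2,"wx":0,"wy":0,"wz":0,"gripper":0},
    {"tx":0,"ty":0,"tz":2,"wx":0,"wy":0,"wz":0,"gripper":0},
    {"tx":0,"ty":0,"tz":2,"wx":0,"wy":0,"wz":0,"gripper":0}
  ]
}}

```text
time: 58.35
position: [0.4743, -0.3137, 0.1356]
tool_rot: [2.394, 2.035, -0.0]
ft_force: [-1.9, 2.0, 7.8]
grip_width: 0.006
grip_force: 3.5
```

Request:
{"op": "jog_arm", "data": {
  "increments": [
    {"tx":0,"ty":0,"tz":0.5,"wx":0,"wy":0,"wz":0,"gripper":0},
    {"tx":0,"ty":0,"tz":0.7,"wx":0,"wy":0,"wz":0,"gripper":0},
    {"tx":0,"ty":0,"tz":0.7,"wx":0,"wy":0,"wz":0,"gripper":0},
    {"tx":0,"ty":0,"tz":0.7,"wx":0,"wy":0,"wz":0,"gripper":0},
    {"tx":0,"ty":0,"tz":0.7,"wx":0,"wy":0,"wz":0,"gripper":0}
  ]
}}

```text
time: 58.77
position: [0.4743, -0.3137, 0.1356]
tool_rot: [2.393, 2.035, 0.0]
ft_force: [-2.8, 3.5, 10.2]
grip_width: 0.004
grip_force: 5.2
```

Same firm stop at 0.1356. Retreating for a numeric check of clamps, lid and plain boards.

Request:
{"op": "jog_arm", "data": {
  "increments": [
    {"tx":0,"ty":0,"tz":-15,"wx":0,"wy":0,"wz":0,"gripper":0},
    {"tx":0,"ty":0,"tz":-50,"wx":0,"wy":0,"wz":0,"gripper":0},
    {"tx":0,"ty":0,"tz":-90,"wx":0,"wy":0,"wz":0,"gripper":0.3},
    {"tx":0,"ty":0,"tz":-130,"wx":0,"wy":0,"wz":0,"gripper":0.3},
    {"tx":0,"ty":0,"tz":-170,"wx":0,"wy":0,"wz":0,"gripper":0.3}
  ]
}}

```text
time: 59.18
position: [0.4738, -0.3138, 0.3054]
tool_rot: [-2.394, -2.034, 0.001]
ft_force: [1.2, -1.1, 0.8]
grip_width: 0.147
grip_force: 0.0
```

Request:
{"op": "jog_arm", "data": {
  "increments": [
    {"tx":35,"ty":0,"tz":-20,"wx":0,"wy":0,"wz":0,"gripper":0.3},
    {"tx":75,"ty":0,"tz":-40,"wx":0,"wy":0,"wz":0,"gripper":0.3},
    {"tx":105,"ty":0,"tz":-50,"wx":0,"wy":0,"wz":0,"gripper":0.3},
    {"tx":120,"ty":0,"tz":-50,"wx":0,"wy":0,"wz":0,"gripper":0.3},
    {"tx":120,"ty":0,"tz":-50,"wx":0,"wy":0,"wz":0,"gripper":0.3}
  ]
}}

```text
time: 59.6
position: [0.4956, -0.1904, 0.3546]
tool_rot: [2.385, 2.044, 0.003]
ft_force: [-0.3, 0.6, 0.0]
grip_width: 0.297
grip_force: 0.0
```

Run:
```python
from h import *
st();d=snap("wrist");o=cv2.cvtColor(d["color"],cv2.COLOR_BGR2HSV)
m=cv2.inRange(o,(0,130,50),(9,255,255))|cv2.inRange(o,(170,130,50),(180,255,255));k=cv2.connectedComponentsWithStats(m)
print('red blobs',[(k[2][i].tolist(),k[3][i].round()) for i in range(1,k[0]) if k[2][i][4]>25])
for s in(1,-1): print(s,[(t,np.round(proj(d,arm(s,t,.041),True))) for t in(0,.3,.7,2.2)])
print('lid corners if seated',[np.round(proj(d,cw([x,y,.154]),True)) for x in(-.06,.06) for y in(.081,-.081)])
print([(np.round(b["bbox"]).tolist(),round(b["conf"],2)) for b in vision.spot_in("wrist","lid")[:3]])
g=cv2.cvtColor(d["color"],cv2.COLOR_BGR2GRAY)
e=snap("side");t=snap("top")
for c in("side","top"): 
  for n in("plain_a","rest","case"): print(c,n,[(np.round(b["bbox"]).tolist(),round(b["conf"],2)) for b in vision.spot_in(c,n)[:2]])
```

```text
t 59.6 p [ 0.4956 -0.1904  0.3546] F [-0.3  0.6  0. ] w 0.297
[[ 0.153  0.988  0.002]
 [ 0.988 -0.153  0.001]
 [ 0.001  0.002 -1.   ]]
red blobs [([471, 4, 18, 19, 227], array([479.,  13.])), ([431, 164, 87, 71, 2593], array([480., 200.])), ([313, 173, 19, 13, 234], array([322., 179.]))]
1 [(0, array([322., 181.])), (0.3, array([322., 182.])), (0.7, array([322., 177.])), (2.2, array([322., 131.]))]
-1 [(0, array([321., 253.])), (0.3, array([321., 258.])), (0.7, array([321., 268.])), (2.2, array([321., 306.]))]
lid corners if seated [array([275., 156.]), array([279., 271.]), array([369., 157.]), array([363., 271.])]
[([276.0, 155.0, 371.0, 244.0], 0.79), ([204.0, 1.0, 266.0, 36.0], 0.57)]
side plain_a [([263.0, 271.0, 291.0, 326.0], 0.56), ([269.0, 267.0, 294.0, 316.0], 0.52)]
side rest [([265.0, 264.0, 319.0, 345.0], 0.85)]
side case [([325.0, 119.0, 381.0, 194.0], 0.89)]
top plain_a [([218.0, 190.0, 254.0, 198.0], 0.63), ([221.0, 187.0, 257.0, 196.0], 0.53)]
top rest [([214.0, 195.0, 261.0, 220.0], 0.71), ([274.0, 213.0, 306.0, 240.0], 0.65)]
top case [([367.0, 190.0, 385.0, 228.0], 0.66)]
```

Lid corners, left clamp and plain boards all show where they should be, and the right clamp gave the same stop height. Handing in.

```bash
python3 -c "
from bench import ctrl
print(ctrl.close_job())"
```

```text
the job is handed in; nothing more can be done
None
```

The red, blue and green boards (no yellow was there) stand in the case, the lid is seated, both clamps are pressed flat and the plain boards still lean in place; the job is handed in, though the right clamp was confirmed only by its firm stop at the same height as the left, not by a clear view.

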